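# Load the drying blower with painted panels

## Task

The little painted panels are ready to dry. First bring the blower's lever right back to idle; with it at idle, stand every panel upright on one of its thin edges on the plywood drying board, none touching another; then set the lever to 40 degrees on its scale (the long middle tick). Leave the other things on the table where they are.

Things in the scene. Friction and masses are not known exactly. Their poses are not given: they have to be found in the camera images.
- lever (a joint): the blower's air-flow lever, in radians: 0 = idle, its stop, leaning 40 degrees from upright towards the robot (-x of the blower); 0.698 (40 degrees) = upright; 1.396 (80 degrees) = full flow, leaning 40 degrees away. It stays where it is left (about 1 N at the handle moves it)
- lever_grip (a point): centre of the lever's black cross-handle: a cylinder 22 mm in diameter and 40 mm long, lying along the blower's y axis, 100 mm from the hinge
- lever_hinge (a point): the lever's hinge, 55 mm above the table, its axis along the blower's y, on top of a grey console 160 x 90 mm and 50 mm high. Beside it (26 mm to +y) stands a white scale disc of radius 62 mm with black ticks round its rim every 20 degrees from 0 to 80; the middle, longer tick, straight up, is 40 degrees
- blower: grey drying blower, fixed: a housing 110 (x) x 400 (y) x 90 mm high, outlet grille on its -x side facing the robot, lever console at its +y end; origin on the table under the housing's centre
- board: plywood drying board, fixed, 200 (x) x 340 (y) x 8 mm thick, lying in front of the blower's grille; origin at the centre of its underside, so its top is 8 mm above the origin
- panel1: small painted wooden panel, 60 x 60 mm and 22 mm thick (z), about 60 g; may be absent. Origin at the centre of the unpainted back, z out of the painted face; at the start it lies flat on the table, painted face up
- panel1_mid (a point): the centre of that panel, 11 mm from the origin along its z; axes as the panel's
- panel2: small painted wooden panel, 60 x 60 mm and 22 mm thick (z), about 60 g; may be absent. Origin at the centre of the unpainted back, z out of the painted face; at the start it lies flat on the table, painted face up
- panel2_mid (a point): the centre of that panel, 11 mm from the origin along its z; axes as the panel's
- panel3: small painted wooden panel, 60 x 60 mm and 22 mm thick (z), about 60 g; may be absent. Origin at the centre of the unpainted back, z out of the painted face; at the start it lies flat on the table, painted face up
- panel3_mid (a point): the centre of that panel, 11 mm from the origin along its z; axes as the panel's
- panel4: small painted wooden panel, 60 x 60 mm and 22 mm thick (z), about 60 g; may be absent. Origin at the centre of the unpainted back, z out of the painted face; at the start it lies flat on the table, painted face up
- panel4_mid (a point): the centre of that panel, 11 mm from the origin along its z; axes as the panel's
- panel5: small painted wooden panel, 60 x 60 mm and 22 mm thick (z), about 60 g; may be absent. Origin at the centre of the unpainted back, z out of the painted face; at the start it lies flat on the table, painted face up
- panel5_mid (a point): the centre of that panel, 11 mm from the origin along its z; axes as the panel's
- tube_a: paint tube lying flat, about 105 x 28 x 18 mm; a bystander; origin at its underside
- tube_b: paint tube lying flat, about 105 x 28 x 18 mm; a bystander; origin at its underside
- pot: small white pot, 36 mm in diameter, 28 mm high; a bystander; origin at its underside
- jar: glass jar with lid, 60 mm in diameter, 75 mm high; a bystander; origin at its underside
- cup: white mug, 72 mm across, 75 mm high; a bystander; origin at its underside
- brush: paint brush, 160 mm long, lying flat; a bystander; origin at its underside
Mind the look-alikes: they are no part of the job. What is shaped like the panel2 but green or orange is not meant. Leave any turquoise look-alike of the panel5 alone.

How it is judged (in metres and radians):
On the way, in this order (a step that is already met when the one before it is completed fails the run):
1. the lever is back at idle (under 0.08 rad) (value of joint lever below 0.08 rad), for 0.2 s.
2. every panel stands on edge on the board, released, with the lever still at idle (value of joint lever below 0.08 rad and angle between panel1_mid's own z axis and vertical between 1.48 and 1.66 rad and z of panel1_mid in the frame of board between 0.03 and 0.047 m and x of panel1_mid in the frame of board between -0.1 and 0.1 m and y of panel1_mid in the frame of board between -0.17 and 0.17 m and linear speed of each of panel1, panel2, panel3, panel4, panel5 below 0.02 m/s and contact force between each of panel1, panel2, panel3, panel4, panel5 and the fingers below 0.05 N and angle between panel2_mid's own z axis and vertical between 1.48 and 1.66 rad and z of panel2_mid in the frame of board between 0.03 and 0.047 m and x of panel2_mid in the frame of board between -0.1 and 0.1 m and y of panel2_mid in the frame of board between -0.17 and 0.17 m and angle between panel3_mid's own z axis and vertical between 1.48 and 1.66 rad and z of panel3_mid in the frame of board between 0.03 and 0.047 m and x of panel3_mid in the frame of board between -0.1 and 0.1 m and y of panel3_mid in the frame of board between -0.17 and 0.17 m and angle between panel4_mid's own z axis and vertical between 1.48 and 1.66 rad and z of panel4_mid in the frame of board between 0.03 and 0.047 m and x of panel4_mid in the frame of board between -0.1 and 0.1 m and y of panel4_mid in the frame of board between -0.17 and 0.17 m and angle between panel5_mid's own z axis and vertical between 1.48 and 1.66 rad and z of panel5_mid in the frame of board between 0.03 and 0.047 m and x of panel5_mid in the frame of board between -0.1 and 0.1 m and y of panel5_mid in the frame of board between -0.17 and 0.17 m and contact force between panel1 and panel2 below 0.02 N and contact force between each of panel1, panel2 and panel3 below 0.02 N and contact force between each of panel1, panel2, panel3 and panel4 below 0.02 N and contact force between each of panel1, panel2, panel3, panel4 and panel5 below 0.02 N), for 0.3 s.
3. the lever is at 40 degrees, within 5 (value of joint lever between 0.611 and 0.785 rad), for 0.2 s.
At the end, for the whole second after the job is handed in: Every panel present stands released and at rest on a thin edge (within 5 degrees of upright) on the drying board, its centre over the board, touching no other panel, and the lever rests at 40 degrees, give or take 5 (all of step 3 and angle between panel1_mid's own z axis and vertical between 1.48 and 1.66 rad and z of panel1_mid in the frame of board between 0.03 and 0.047 m and x of panel1_mid in the frame of board between -0.1 and 0.1 m and y of panel1_mid in the frame of board between -0.17 and 0.17 m and linear speed of each of panel1, panel2, panel3, panel4, panel5 below 0.02 m/s and contact force between each of panel1, panel2, panel3, panel4, panel5 and the fingers below 0.05 N and angle between panel2_mid's own z axis and vertical between 1.48 and 1.66 rad and z of panel2_mid in the frame of board between 0.03 and 0.047 m and x of panel2_mid in the frame of board between -0.1 and 0.1 m and y of panel2_mid in the frame of board between -0.17 and 0.17 m and angle between panel3_mid's own z axis and vertical between 1.48 and 1.66 rad and z of panel3_mid in the frame of board between 0.03 and 0.047 m and x of panel3_mid in the frame of board between -0.1 and 0.1 m and y of panel3_mid in the frame of board between -0.17 and 0.17 m and angle between panel4_mid's own z axis and vertical between 1.48 and 1.66 rad and z of panel4_mid in the frame of board between 0.03 and 0.047 m and x of panel4_mid in the frame of board between -0.1 and 0.1 m and y of panel4_mid in the frame of board between -0.17 and 0.17 m and angle between panel5_mid's own z axis and vertical between 1.48 and 1.66 rad and z of panel5_mid in the frame of board between 0.03 and 0.047 m and x of panel5_mid in the frame of board between -0.1 and 0.1 m and y of panel5_mid in the frame of board between -0.17 and 0.17 m and contact force between panel1 and panel2 below 0.02 N and contact force between each of panel1, panel2 and panel3 below 0.02 N and contact force between each of panel1, panel2, panel3 and panel4 below 0.02 N and contact force between each of panel1, panel2, panel3, panel4 and panel5 below 0.02 N and velocity of joint lever between -0.05 and 0.05 rad/s).
It fails at once if a bystander (tube, pot, jar, mug, brush) is shifted by more than 6 cm (distance of any of tube_a, tube_b, pot, jar, cup, brush from where it was at the start of the episode above 0.06 m).
It fails at once if the jar or the mug is tipped over (angle between any of jar, cup's own z axis and vertical above 0.8 rad).
Of panel1, panel2, panel3, panel4, panel5 only 3 to 5 are there at a start; the rules pass over those that are not, and their reading is None.
At some moment in a run one of panel1, panel2, panel3, panel4, panel5 may be knocked a few centimetres aside while the robot is not near it.
Once in a run the grip may slacken for a moment while it holds something.
It also fails if it takes over 210 s, if anything falls off the work surface, if the arm or the gripper's body presses on something with over 40 N, if the wrist force passes 120 N, or if a joint passes its speed limit or range.

## Robot

A 6-joint arm with a two-finger parallel gripper is mounted at the origin on the work surface. World frame = base frame: x ahead of the robot, y to its left, z up, the work surface at z = 0. Lengths are in mm, angles in rad, forces in N, time in s.
With the tool pointing down it reaches from about 350 to 775 mm from the base axis. Payload 7.3 kg.
Tool frame: the origin (TCP) lies on the centre line of the jaws, within the pads' length; the fingertips stand 14 mm ahead of it and the grasp point (between the pads) lies 5 mm behind it; z points along the fingers, y is the line along which they close (so a half turn about z gives the same grasp; the last joint's range is limited). The gripper opens to 92 mm and grips with 3 to 60 N. Pads are 19 mm wide; open, the fingers measure 130 mm over their backs; the gripper's body (75 mm by 190 mm) begins 47 mm behind the grasp point.
Start: joints at [1.026, 0.342, 1.524, -0, 1.275, -0.146], TCP at [203.851, 483.827, 240.741] pointing down, gripper open.
Joint ranges: [-2.53, 2.53], [-0.77, 2.02], [0.04, 2.7], [-1, 4.14], [0.28, 2.66], [-3.11, 3.11]. Speed limits (rad/s): [2.57, 2.57, 3.14, 3.14, 3.14, 3.14].

## Interface

Orientations are given as [roll, pitch, yaw] about the fixed x, y, z axes, in that order (R = Rz(yaw) Ry(pitch) Rx(roll)).
In Python, from plant import get_obs, capture, bot, spot_in, trace, pinpoint gives the robot as it stands.
- The arm moves only by the tool play_rows, never from a script. Its argument "rows" is a list of rows, each a list of 2 entries, a list of its own where there are three numbers: the shift along the world's x, y, z in units of 3 cm (1.0 is 3 cm), then the turn, a rotation vector about the world's x, y, z in units of 8 degrees (1.0 is 8 degrees). A call has 1 to 12 rows; each row shifts and turns the commanded pose from where the row before left it; what a row does not reach is not made up. A row lasts 1/8 s, in which the tool goes at most 62.5 mm and 10.7 degrees, less where a joint would pass 70% of its speed; a pose out of reach is approached as far as the arm can. A call with a number of a shift or a turn outside -1 to 1 is refused whole. A call with a gripper value outside its range is refused whole. "hand" is the opening, from -1 (shut) to 1 (fully open), set as the call begins (left out, the last holds). The fingers move at their own pace and stop on an object; the grip force is fixed at half the most. Time passes only in rows, so rows that do not move let the fingers close. It gives the time, the measured TCP pose, the force, the opening and the grip force at its end, in the units of the state.
- get_obs(): the state, without advancing time (a new reading comes with each control period).
- capture(name): name is "scene" or "top" or "wrist"; returns a dict with "frame" (400x640x3 uint8, red, green, blue), "fov_y" (degrees; the focal length in pixels is half the picture's height over the tangent of half this angle, whatever the lens; pixels are square), "cx", "cy" (the principal point, pixels), "dist" ([k1, k2, p1, p2, k3] as OpenCV has them; the pictures are not rectified), "rvec" (rotation vector, rad) and "tvec" (3), from world to camera coordinates, as OpenCV has them; the wrist camera has in their place "hand_eye" (4x4, takes a point from camera to tool coordinates, whose origin is the TCP and whose axes are the flange's). Camera axes: x right, y down, z forward; pixel columns grow to the right and rows downward; lengths in mm; the calibration is good to about 2 mm. A picture is of the moment at which its call begins: read the wrist's pose just before it. There is no depth.
- bot.close_job(): hands the job in; it is judged then, once.
Trained networks look in the newest picture that a camera, given by its name, has taken for a name from the list of things; names that differ only in an ending like _2 or _b are one class to them, and where a whole thing is asked for, a point or a joint stands for the part that bears it (a point fixed in the world has none). Each returns a list of dicts, best first, with "p" (0 to 1); they miss things now and then, are a little off and sometimes report something else, mostly with a low value. They report only what shows in the picture. A call takes as long as a camera call. They do not tell look-alikes from the thing itself.
- spot_in(query, camera): "at" ([row, column] in pixels, amid what is visible of it).
- trace(query, camera): "mask" (400x640 bool, what is visible of it) and "at" ([row, column] in pixels, amid what is visible of it).
- pinpoint(query, camera): "at" ([row, column] in pixels: a listed point, or the origin of a listed thing).
The state is a dict: "time": time; "joint_positions": joint angles; "dq": joint speeds; "tau": joint torques, N m; "tool_pos": TCP position; "tcp_rot": TCP orientation; "contact_force": force on the tool from outside, world axes, zero at the start; "moment": the same for the moment, N m; "grip_width": finger opening in mm; "finger_force": force on a finger pad.
Only numpy, scipy, OpenCV 4.12 (cv2) and the standard library are available. Lean on these libraries where they do the work, as an engineer would, in place of code of your own. Each camera call takes 0.05 s, during which the arm holds its last target. There are 200 camera calls.

## Working session

There is one attempt and no reset: what is moved stays moved. The work goes in short steps, Python scripts to look and compute and a tool call to move; the robot and the scene stay as the last step left them, time stands still between calls to the robot, and variables do not carry over. Pictures are saved under pics/ and viewed, at most 14 in all, crops included, and the job is handed in when it is done.

Besides the shell and the picture viewer there is one more tool, called after ">>>" as a command line: name --argument value ..., lists and objects as JSON in quotes. play_rows: Moves the arm, as the interface text tells. Shifts and turns lie within -1 to 1; 1 stands for 3 cm of shift or 8 degrees of turn. Its arguments: {"type":"object","properties":{"rows":{"type":"array"},"hand":{"type":"number"}},"required":["rows"]}

```bash
mkdir -p pics; ls; cat > h.py <<'E'
import numpy as np, cv2
from plant import get_obs, capture, bot, spot_in, trace, pinpoint
from scipy.spatial.transform import Rotation as R
def cam(name):
    o=get_obs(); c=capture(name); f=200/np.tan(np.radians(c['fov_y'])/2)
    c['K']=np.array([[f,0,c['cx']],[0,f,c['cy']],[0,0,1.]]); c['d']=np.array(c['dist'],float)
    if name=='wrist':
        T=np.eye(4); T[:3,:3]=R.from_euler('xyz',o['tcp_rot']).as_matrix(); T[:3,3]=o['tool_pos']
        M=T@np.array(c['hand_eye']); c['Rw']=M[:3,:3]; c['C']=M[:3,3]
    else:
        Rm=cv2.Rodrigues(np.array(c['rvec'],float))[0]; c['Rw']=Rm.T; c['C']=-Rm.T@np.array(c['tvec'],float).ravel()
    return c
def ray(c,rc,z):
    """pixels (row,col) -> world at height z"""
    p=np.array(rc,float).reshape(-1,2)[:,::-1].copy()
    u=cv2.undistortPoints(p.reshape(-1,1,2),c['K'],c['d']).reshape(-1,2)
    d=np.c_[u,np.ones(len(u))]@c['Rw'].T
    return c['C']+d*((z-c['C'][2])/d[:,2])[:,None]
def proj(c,P):
    P=np.array(P,float).reshape(-1,3); r=cv2.Rodrigues(c['Rw'].T)[0]; t=-c['Rw'].T@c['C']
    return cv2.projectPoints(P,r,t,c['K'],c['d'])[0].reshape(-1,2)[:,::-1]
def save(c,n): cv2.imwrite('pics/'+n,c['frame'][:,:,::-1])
E
python3 - <<'E'
from h import *
np.set_printoptions(precision=1,suppress=True)
for n in ['scene','top']:
    c=cam(n); save(c,n+'0.png'); print(n,c['C'])
    for q,z in [('panel1_mid',11),('lever_grip',130),('lever_hinge',55),('blower',0),('board',0),('jar',0),('cup',0),('pot',0),('tube_a',0),('brush',0)]:
        for d in pinpoint(q,n):
            if d['p']>.2: print(q,round(d['p'],2),np.round(d['at']),ray(c,d['at'],z)[0])
print(get_obs()['tool_pos'],get_obs()['tcp_rot'])
E
```

```text
pics
scene [ 992.8  958.  1033.1]
panel1_mid 0.77 [213. 340.] [442.6 111.   11. ]
lever_grip 0.52 [191. 217.] [732.1 -31.  130. ]
lever_hinge 0.72 [204. 244.] [668.2 -21.5  55. ]
blower 0.57 [170. 191.] [ 725.9 -305.5    0. ]
board 0.55 [151. 245.] [ 542.4 -302.8    0. ]
board 0.44 [211. 340.] [430.2  96.6   0. ]
jar 0.55 [265. 237.] [762.6 117.7   0. ]
jar 0.49 [214. 340.] [438.4 105.5   0. ]
cup 0.81 [312. 261.] [774.3 279.2   0. ]
cup 0.69 [278. 402.] [429.9 378.5   0. ]
pot 0.46 [273. 347.] [537.8 291.4   0. ]
tube_a 0.73 [154. 312.] [ 366.3 -170.5    0. ]
tube_a 0.38 [264. 240.] [753.6 119.9   0. ]
tube_a 0.22 [173. 193.] [ 726.6 -292.3    0. ]
brush 0.85 [343. 381.] [582.7 497.9   0. ]
top [ 300.6   70.  1332.6]
panel1_mid 0.6 [206. 312.] [448.2 105.8  11. ]
lever_grip 0.55 [116. 352.] [732.  -28.2 130. ]
lever_hinge 0.73 [235. 385.] [ 348.9 -138.3   55. ]
lever_hinge 0.66 [140. 352.] [672.4 -33.7  55. ]
lever_hinge 0.6 [120. 308.] [743.5 120.9  55. ]
blower 0.9 [129. 426.] [ 728.4 -304.4    0. ]
board 0.72 [216. 234.] [415.4 377.3   0. ]
board 0.69 [182. 421.] [ 535.2 -279.1    0. ]
jar 0.52 [122. 309.] [754.3 118.    0. ]
jar 0.38 [212. 266.] [427.8 266.7   0. ]
cup 0.77 [116. 263.] [778.3 286.3   0. ]
cup 0.73 [184. 261.] [527.7 286.9   0. ]
cup 0.22 [140. 352.] [688.4 -38.2   0. ]
pot 0.39 [184. 259.] [528.  292.9   0. ]
pot 0.39 [114. 263.] [785. 285.   0.]
tube_a 0.66 [115. 352.] [783.5 -37.4   0. ]
tube_a 0.57 [162. 289.] [606.7 188.7   0. ]
tube_a 0.54 [183. 258.] [530.9 295.5   0. ]
tube_a 0.53 [238. 388.] [ 340.  -157.4    0. ]
tube_a 0.5 [242. 248.] [324.4 326.5   0. ]
brush 0.75 [174. 200.] [565.4 503.1   0. ]
brush 0.65 [152. 254.] [643.6 313.3   0. ]
[203.9 483.8 240.8] [3.1 0.  2.7]
```

View pics/scene0.png

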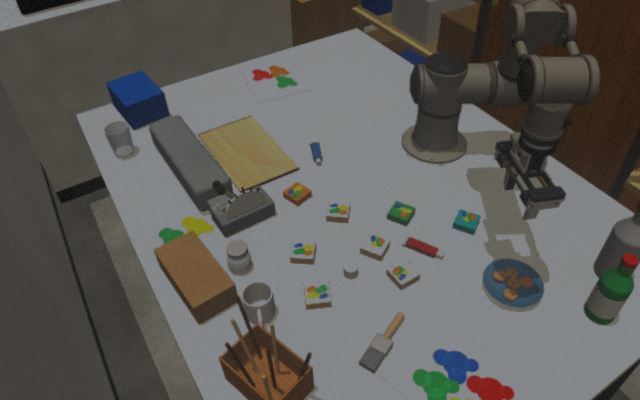

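View pics/top0.png

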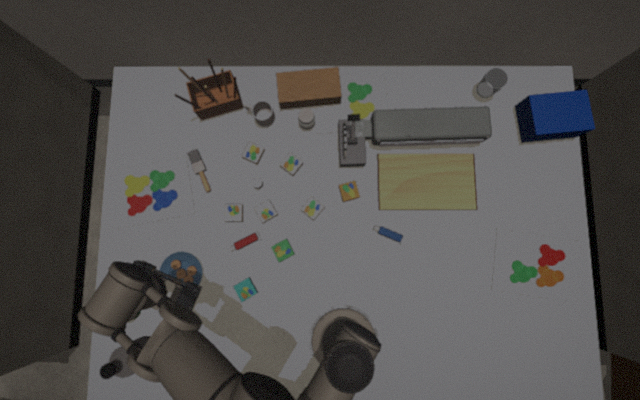

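The scene and top views agree. There are five white-sided panels, at these top pixels (row, col): (153,253), (164,291), (208,312), (210,267) and (212,234). The look-alikes are orange (191,348), green (250,283) and turquoise (289,246). The lever leans away at about 80°, with its grip near (732,-29,130). I'll start towards the lever and stop on the way to look over the panels.

>>> play_rows --rows '[[[0.9,-0.8,0.3],[0,0,0.31]],[[0.9,-0.8,0.3],[0,0,0.31]],[[0.9,-0.8,0.3],[0,0,0.31]],[[0.9,-0.8,0.3],[0,0,0.31]],[[0.9,-0.8,0.3],[0,0,0.31]],[[0.9,-0.8,0.3],[0,0,0.31]],[[0.9,-0.8,0.3],[0,0,0.31]],[[0.9,-0.8,0.3],[0,0,0.31]],[[0.9,-0.8,0.3],[0,0,0.31]],[[0.9,-0.8,0.3],[0,0,0.31]],[[0,0,0],[0,0,0]],[[0,0,0],[0,0,0]]]' --hand 1

```text
time: 2.6
tool_pos: [473.4, 244.1, 330.4]
tcp_rot: [3.141, -0.001, -3.108]
contact_force: [0.0, -0.8, -0.2]
grip_width: 91.9
finger_force: 0.0
```

```bash
python3 - <<'E'
from h import *
np.set_printoptions(precision=3,suppress=True)
o=get_obs(); print(o['joint_positions'],np.array(o['tool_pos']),o['tcp_rot'])
c=cam('wrist'); save(c,'w1.png'); print(c['C'],c['Rw'][:,2])
c=cam('top'); save(c,'t1.png')
cv2.imwrite('pics/t1c.png',cv2.resize(c['frame'][130:310,190:390,::-1],(800,720))[:600])
for d in trace('panel1','top'):
    m=d['mask'].astype(np.uint8); p=np.argwhere(m)
    print(round(d['p'],2),np.round(d['at']),len(p),ray(c,d['at'],22)[0])
E
```

```text
[ 0.332  0.304  1.333  0.001  1.506 -1.272] [473.381 244.054 330.404] [ 3.141 -0.001 -3.108]
[396.586 242.073 474.931] [ 0.283  0.011 -0.959]
0.72 [210. 236.] 316 [432.821 367.374  22.   ]
0.68 [162. 290.] 210 [604.507 181.851  22.   ]
0.67 [209. 262.] 187 [436.737 278.185  22.   ]
0.64 [250. 289.] 46 [299.046 182.435  22.   ]
0.61 [208. 311.] 303 [440.051 107.573  22.   ]
```

View pics/w1.png

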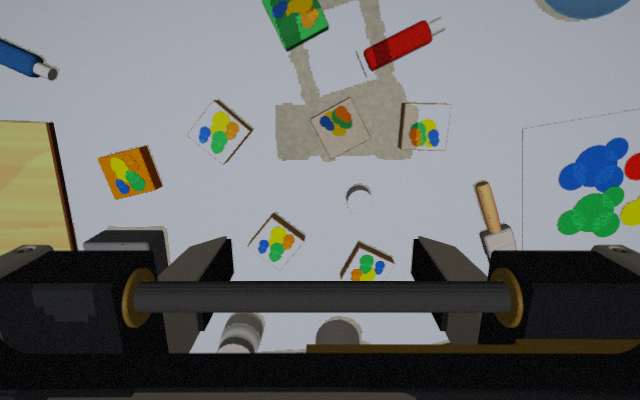

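The wrist view shows all five white-sided panels at (132,221), (128,340, in shadow), (127,426), (241,276) and (265,367, partly hidden). The look-alikes are orange at (172,130) and green at (20,295). I'll fit poses by box-model overlap.

```bash
cat >> h.py <<'E'
from scipy.optimize import minimize
def box(x,y,yaw,s=30,h=22):
    a=np.array([[-s,-s],[s,-s],[s,s],[-s,s]])@np.array([[np.cos(yaw),np.sin(yaw)],[-np.sin(yaw),np.cos(yaw)]])+[x,y]
    return np.r_[np.c_[a,np.zeros(4)],np.c_[a,np.full(4,h)]]
def fit(c,mask,x,y):
    m=mask.astype(np.uint8); big=None
    def cost(p):
        h=cv2.convexHull(np.round(proj(c,box(*p))[:,::-1]*16).astype(np.int32))
        k=np.zeros(m.shape,np.uint8); cv2.fillConvexPoly(k,h,1,cv2.LINE_8,4)
        return 1-(k&m).sum()/max(1,(k|m).sum())
    best=min((minimize(cost,[x,y,a],method='Nelder-Mead',options=dict(initial_simplex=[[x,y,a],[x+8,y,a],[x,y+8,a],[x,y,a+.3]],xatol=.1,fatol=1e-4)) for a in np.arange(0,1.57,.4)),key=lambda r:r.fun)
    return best.x,1-best.fun
def panels(c,name,pmin=.3):
    out=[]
    for d in trace('panel1',name):
        if d['p']<pmin: continue
        x,y,_=ray(c,d['at'],15)[0]
        p,i=fit(c,d['mask'],x,y); p[2]=np.degrees(p[2])%90
        m=c['frame'][d['mask']]; out.append((p,i,d['p'],np.round(d['at']),np.median(m,0)))
    return out
E
python3 - <<'E'
from h import *
np.set_printoptions(precision=1,suppress=True)
c=cam('wrist')
ov=c['frame'][:,:,::-1].copy()
for p,i,q,at,col in panels(c,'wrist'):
    print(p,round(i,2),round(q,2),at,col)
    if i>.6: cv2.polylines(ov,[np.round(proj(c,box(p[0],p[1],np.radians(p[2])))[4:,::-1]).astype(np.int32)],True,(0,0,255),1)
cv2.imwrite('pics/w1o.png',cv2.resize(ov[80:300,160:480],(800,550)))
E
```

```text
[444.3 106.9  50.8] 0.96 0.96 [129. 221.] [167. 168. 151.]
[600.6 181.3  53. ] 0.97 0.78 [240. 273.] [167. 164. 135.]
[297.8 206.5  26.8] 0.98 0.75 [ 19. 297.] [ 43. 113.  46.]
[639.4 318.4  64.7] 0.79 0.66 [266. 366.] [146.  147.   84.5]
[503.6 -20.1  17. ] 0.94 0.63 [172. 129.] [167. 107.   0.]
[426.6 379.7   0.3] 0.94 0.58 [123. 424.] [155. 153. 133.]
[ 487.  -153.5   74.6] 0.34 0.58 [190.  32.] [164. 156.  98.]
```

View pics/w1o.png

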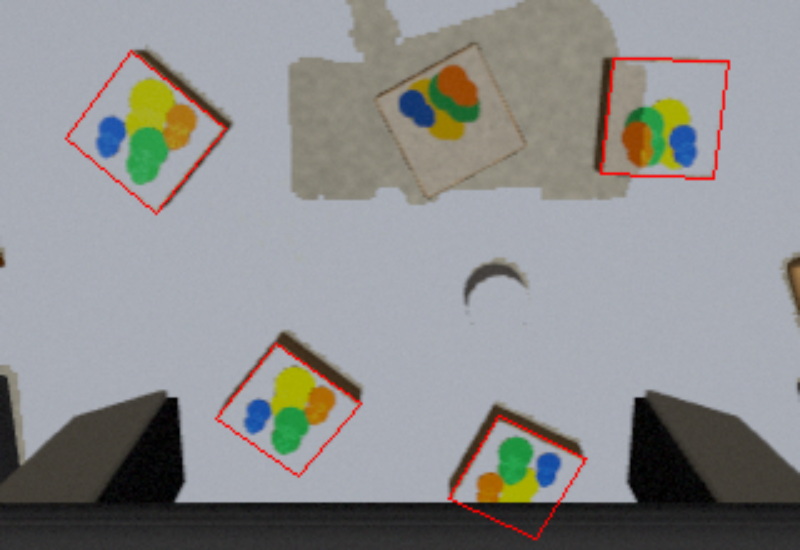

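>>> play_rows --rows '[[[0.86,-0.91,-0.4],[0,0,0]],[[0.86,-0.91,-0.4],[0,0,0]],[[0.86,-0.91,-0.4],[0,0,0]],[[0.86,-0.91,-0.4],[0,0,0]],[[0.86,-0.91,-0.4],[0,0,0]],[[0.86,-0.91,-0.4],[0,0,0]],[[0.86,-0.91,-0.4],[0,0,0]],[[0.86,-0.91,-0.4],[0,0,0]],[[0.86,-0.91,-0.4],[0,0,0]],[[0.86,-0.91,-0.4],[0,0,0]],[[0,0,0],[0,0,0]]]'

```text
time: 4.22
tool_pos: [732.1, -30.9, 207.8]
tcp_rot: [3.141, -0.003, -3.11]
contact_force: [-0.7, -0.2, 0.3]
grip_width: 91.8
finger_force: 0.0
```

```bash
python3 - <<'E'
from h import *
np.set_printoptions(precision=3,suppress=True)
o=get_obs(); print(o['joint_positions'],np.array(o['tool_pos']),o['tcp_rot'])
c=cam('wrist'); save(c,'w2.png')
for q,z in [('lever_grip',130),('lever_hinge',55)]:
    for d in pinpoint(q,'wrist'): print(q,d['p'],d['at'],ray(c,d['at'],z))
c=cam('top')
b=max(trace('board','top'),key=lambda d:d['p']); m=b['mask'].astype(np.uint8)
cs=cv2.boxPoints(cv2.minAreaRect(cv2.findContours(m,0,2)[0][0]))
print(b['p'],ray(c,cs[:,::-1],8)[:,:2], ray(c,cs[:,::-1],8)[:,:2].mean(0))
E
```

```text
[-0.147  0.775  0.864 -0.     1.505 -1.749] [732.095 -30.93  207.842] [ 3.141 -0.003 -3.11 ]
lever_grip 0.7 [208.4, 321.4] [[727.282 -30.591 130.   ]]
lever_hinge 0.89 [118.4, 323.7] [[670.541 -30.48   55.   ]]
0.7 [[ 638.942 -123.754]
 [ 639.105 -473.852]
 [ 436.541 -462.541]
 [ 436.214 -119.824]] [ 537.7   -294.993]
```

View pics/w2.png

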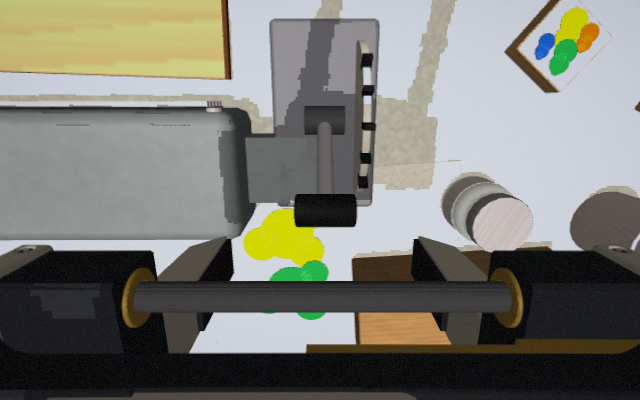

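The view shows the black cross-handle at (209,325), the hinge at (118,324) and the scale disc to its right (+y). The jaws line up with the handle's ends.

>>> play_rows --rows '[[[0,0,-0.8],[0,0,0]],[[0,0,-0.8],[0,0,0]],[[-0.05,0,-0.8],[0,0,0]],[[0,0,0],[0,0,0]]]'

```text
time: 4.97
tool_pos: [729.0, -28.1, 137.5]
tcp_rot: [3.141, -0.004, -3.107]
contact_force: [0.3, -0.6, -0.1]
grip_width: 91.6
finger_force: 0.0
```

>>> play_rows --rows '[[[0,0,0],[0,0,0]],[[0,0,0],[0,0,0]],[[0,0,0],[0,0,0]],[[0,0,0],[0,0,0]],[[0,0,0],[0,0,0]]]' --hand -0.35

```text
time: 5.6
tool_pos: [730.4, -29.3, 138.8]
tcp_rot: [3.142, 0.0, -3.108]
contact_force: [-0.4, 0.8, -0.6]
grip_width: 46.7
finger_force: 0.0
```

>>> play_rows --rows '[[[0,0,-0.1],[0,0,0]],[[0,0,0],[0,0,0]],[[0,0,0],[0,0,0]]]' --hand -0.6

```text
time: 5.98
tool_pos: [731.2, -29.0, 136.8]
tcp_rot: [-3.142, 0.003, -3.107]
contact_force: [1.3, 1.0, 5.0]
grip_width: 40.0
finger_force: 30.0
```

>>> play_rows --rows '[[[-0.39,0,0.26],[0,0,0]],[[-0.42,0,0.2],[0,0,0]],[[-0.44,0,0.14],[0,0,0]],[[-0.46,0,0.08],[0,0,0]],[[-0.47,0,0.01],[0,0,0]],[[-0.46,0,-0.05],[0,0,0]],[[-0.45,0,-0.11],[0,0,0]],[[-0.43,0,-0.17],[0,0,0]],[[-0.4,0,-0.23],[0,0,0]],[[-0.37,0,-0.29],[0,0,0]],[[0,0,0],[0,0,0]]]'

```text
time: 7.35
tool_pos: [600.7, -31.0, 130.3]
tcp_rot: [-3.139, -0.002, -3.108]
contact_force: [-0.3, -5.7, -0.8]
grip_width: 44.6
finger_force: 3.0
```

>>> play_rows --rows '[[[0,0,0],[0,0,0]],[[0,0,0],[0,0,0]],[[0,0,0],[0,0,0]]]'

```text
time: 7.72
tool_pos: [601.1, -32.9, 130.6]
tcp_rot: [-3.136, -0.002, -3.108]
contact_force: [-1.5, -15.0, -0.9]
grip_width: 39.6
finger_force: 30.0
```

```bash
python3 - <<'E'
from h import *
np.set_printoptions(precision=3,suppress=True)
c=cam('scene')
for q,z in [('lever_grip',131)]:
    for d in pinpoint(q,'scene'): print(q,d['p'],d['at'],ray(c,d['at'],z))
print(get_obs()['grip_width'])
cv2.imwrite('pics/s2c.png',cv2.resize(c['frame'][130:260,150:310,::-1],(640,520),interpolation=cv2.INTER_CUBIC))
E
```

```text
lever_grip 0.64 [173.8, 257.5] [[613.069 -32.915 131.   ]]
39.7752472194851
```

View pics/s2c.png

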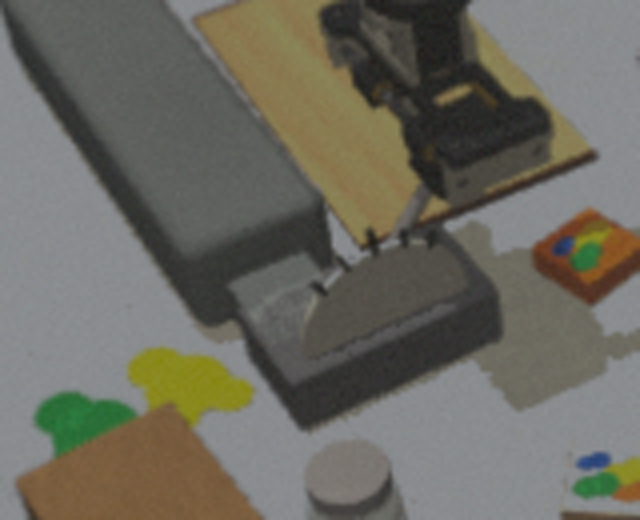

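The lever leans towards the robot, with the handle between the fingers. The momentary slackening has already happened. I'll release and check.

>>> play_rows --rows '[[[0,0,0],[0,0,0]],[[0,0,0],[0,0,0]],[[0,0,0],[0,0,0]],[[0,0,0],[0,0,0]],[[0,0,1],[0,0,0]],[[0,0,1],[0,0,0]],[[0,0,1],[0,0,0]],[[0,0,1],[0,0,0]],[[0,0,0.5],[0,0,0]],[[0,0,0],[0,0,0]]]' --hand 1

```text
time: 9.07
tool_pos: [602.0, -29.1, 266.5]
tcp_rot: [-3.141, 0.002, -3.107]
contact_force: [-0.3, 0.8, 0.1]
grip_width: 91.8
finger_force: 0.0
```

```bash
python3 - <<'E'
from h import *
np.set_printoptions(precision=3,suppress=True)
o=get_obs(); print(o['joint_positions'],np.array(o['tool_pos']),o['tcp_rot'])
for n in ['wrist','top','scene']:
  c=cam(n)
  for q,z in [('lever_grip',131.6),('lever_hinge',55)]:
    for d in pinpoint(q,n)[:1]: print(n,q,d['p'],d['at'],ray(c,d['at'],z))
# kinematic fit
J=np.array([[1.026,.342,1.524,0,1.275,-.146],[.332,.304,1.333,.001,1.506,-1.272],[-.147,.775,.864,0,1.505,-1.749],o['joint_positions']])
P=np.array([[203.851,483.827,240.741],[473.381,244.054,330.404],[732.1,-30.93,207.84],o['tool_pos']])
r=np.hypot(P[:,0],P[:,1]); print(np.arctan2(P[:,1],P[:,0])-J[:,0],r, J[:,1]+J[:,2]+J[:,4])
# r=a1+a2 sin q2+d4 sin(q2+q3)(+a3 cos) ; z=H+a2 cos q2 + d4 cos(q2+q3) - L
s=J[:,1]+J[:,2]; n=len(s)
A=np.r_[np.c_[np.ones(n),np.zeros(n),np.sin(J[:,1]),np.sin(s)],np.c_[np.zeros(n),np.ones(n),np.cos(J[:,1]),np.cos(s)]]
x,res,*_=np.linalg.lstsq(A,np.r_[r,P[:,2]],rcond=None); print(x,res)
E
```

```text
[-0.175  0.47   1.254  0.     1.417 -1.78 ] [601.957 -29.109 266.527] [-3.141  0.002 -3.107]
wrist lever_grip 0.62 [198.1, 316.5] [[607.059 -32.76  131.6  ]]
wrist lever_hinge 0.57 [236.1, 316.1] [[674.516 -32.31   55.   ]]
top lever_grip 0.15 [214.2, 235.0] [[409.743 344.642 131.6  ]]
top lever_hinge 0.63 [137.0, 351.8] [[683.377 -31.435  55.   ]]
scene lever_grip 0.56 [253.7, 305.4] [[644.97  279.204 131.6  ]]
scene lever_hinge 0.93 [203.5, 240.8] [[675.153 -29.246  55.   ]]
[0.146 0.144 0.105 0.127] [525.018 532.59  732.753 602.661] [3.141 3.143 3.144 3.14 ]
[  -4.432 -131.523  511.339  379.869] [56.231]
```

Lever grip is at x≈607 with the hinge at about 673, which is -40°, so it is at idle. Next is a planning helper: tilted pick (40°), then a 90° turn about the closing axis and placing at 50°.

```bash
cat >> h.py <<'E'
def Rpick(theta,al=40):
    """yaw theta (deg), fingers lean al deg towards (cos,sin)theta"""
    # vertical: Rz(theta)Rx(pi): x_tool=(c,s,0), y_tool=(s,-c,0); lean: rotate about y_tool
    V=R.from_euler('z',theta,degrees=True)*R.from_euler('x',180,degrees=True)
    y=V.apply([0,1,0]); 
    q=R.from_rotvec(np.radians(al)*y); 
    if q.apply([0,0,-1])@V.apply([1,0,0])<0: q=R.from_rotvec(-np.radians(al)*y)
    return q*V
def Rplace(be=50): return Rpick(90,-be)
def delta(P,Rt):
    o=get_obs(); Rc=R.from_euler('xyz',o['tcp_rot'])
    rv=np.degrees((Rt*Rc.inv()).as_rotvec()); d=np.array(P)-o['tool_pos']
    n=max(np.abs(d).max()/30,np.linalg.norm(rv)/8)
    print('at',np.round(o['tool_pos'],1),'shift mm',np.round(d,1),'units',np.round(d/30,2),'turn deg',np.round(rv,1),'units',np.round(rv/8,2),'min rows',round(n,1))
E
python3 - <<'E'
from h import *
delta([436.7,97.6,130],Rpick(51))
delta([436.7,97.6,130],Rpick(141))
# E corners from crop view (x,y), crop origin (160,80), scale 2.5
c=cam('wrist')
E
```

```text
at [601.6 -29.2 265.5] shift mm [-164.9  126.8 -135.5] units [-5.5   4.23 -4.52] turn deg [  44.5   22.2 -124.5] units [  5.57   2.77 -15.56] min rows 16.8
at [601.6 -29.2 265.5] shift mm [-164.9  126.8 -135.5] units [-5.5   4.23 -4.52] turn deg [ 12.9  38.7 -39.2] units [ 1.62  4.84 -4.91] min rows 7.1
```

>>> play_rows --rows '[[[-0.62,0.54,-0.2],[0.2,0.605,-0.614]],[[-0.62,0.54,-0.2],[0.2,0.605,-0.614]],[[-0.62,0.54,-0.5],[0.2,0.605,-0.614]],[[-0.62,0.54,-0.7],[0.2,0.605,-0.614]],[[-0.62,0.54,-0.7],[0.2,0.605,-0.614]],[[-0.62,0.54,-0.7],[0.2,0.605,-0.614]],[[-0.62,0.54,-0.7],[0.2,0.605,-0.614]],[[-0.62,0.54,-0.7],[0.2,0.605,-0.614]],[[0,0,0],[0,0,0]]]'

```text
time: 10.7
tool_pos: [451.5, 100.4, 132.5]
tcp_rot: [-3.135, -0.701, 2.457]
contact_force: [0.1, -0.5, 0.4]
grip_width: 91.6
finger_force: 0.0
```

```bash
cat > kin.py <<'E'
from h import *
from scipy.optimize import least_squares
J0=[[1.026,.342,1.524,0,1.275,-.146],[.332,.304,1.333,.001,1.506,-1.272],[-.147,.775,.864,0,1.505,-1.749],[-0.175,0.47,1.254,0,1.417,-1.78]]
P0=[[203.851,483.827,240.741],[473.381,244.054,330.404],[732.1,-30.93,207.84],[601.957,-29.109,266.527]]
def fk(q,p):
    a1,off,H,a2,a3,d4,L=p
    B=R.from_euler('z',q[0]); U=R.from_euler('y',q[1]); F=R.from_euler('y',q[1]+q[2])
    x=np.array([a1,off,H])+U.apply([0,0,a2])+F.apply([a3,0,d4])
    T=B*F*R.from_euler('z',q[3])*R.from_euler('y',q[4])
    return B.apply(x)+T.apply([0,0,L]), T*R.from_euler('z',q[5])
E
python3 - <<'E'
from kin import *
np.set_printoptions(precision=3,suppress=True)
o=get_obs(); q=np.array(o['joint_positions']); print(list(np.round(q,4)),np.array(o['tool_pos']),R.from_euler('xyz',o['tcp_rot']).as_matrix()[:,2])
J=np.array(J0+[list(q)]); P=np.array(P0+[list(o['tool_pos'])])
s=least_squares(lambda p:np.concatenate([fk(j,p)[0]-x for j,x in zip(J,P)]),[0,76,400,400,0,400,200]); print(s.x,s.fun)
print(fk(q,s.x)[1].as_matrix()[:,2]); np.save('kp.npy',s.x)
R6=(fk(q,s.x)[1].inv()*R.from_euler('xyz',o['tcp_rot'])).as_rotvec(); print(R6)
delta([453.6,99.4,20],Rpick(141))
for p,i,pr,at,col in panels(cam('top'),'top'): print(p,i,pr,at,col)
E
```

```text
[np.float64(-0.1629), np.float64(0.6712), np.float64(1.5056), np.float64(0.321), np.float64(1.598), np.float64(-1.1489)] [451.522 100.416 132.511] [-0.504  0.403 -0.764]
[  0.195  76.348 223.199 506.034  46.769 379.57  303.985] [ 0.149  0.144  0.024 -0.248  0.143 -0.136  0.265 -0.33   0.368 -0.252
  0.254 -0.295 -0.044 -0.076  0.038]
[-0.504  0.403 -0.764]
[-0.    -0.     1.571]
at [451.5 100.4 132.5] shift mm [   2.1   -1.  -112.5] units [ 0.07 -0.03 -3.75] turn deg [ 0.1 -0.3 -0. ] units [ 0.02 -0.04 -0.  ] min rows 3.8
[640.528 317.249  65.517] 0.9540229885057471 0.82 [153. 251.] [114.5 112.  104. ]
[170.002 331.899  33.477] 0.925531914893617 0.7 [288. 245.] [ 62. 111. 104.]
[430.06  379.326   0.477] 0.8714285714285714 0.62 [212. 233.] [117. 115. 114.]
```

The kinematic model fits to 0.3 mm. I'll check joint ranges for the place poses and the remaining picks.

```bash
cat >> kin.py <<'E'
kp=np.load('kp.npy') if __import__('os').path.exists('kp.npy') else None
lo=np.array([-2.53,-.77,.04,-1,.28,-3.11]); hi=np.array([2.53,2.02,2.7,4.14,2.66,3.11])
def ik(P,Rt,q0=(-.4,.6,1.4,0,1.4,-.8)):
    def f(q):
        x,r=fk(q,kp); r=r*R.from_euler('z',np.pi/2)
        return np.r_[(x-P)/10,(Rt*r.inv()).as_rotvec()*10]
    s=least_squares(f,np.clip(q0,lo+.01,hi-.01),bounds=(lo,hi)); m=np.minimum(s.x-lo,hi-s.x)
    return np.round(s.x,2),round(s.cost,3),round(m.min(),2)
E
python3 - <<'E'
from kin import *
for be in (40,50,60):
  for y in (-430,-218):
    for z in (50,160): print('place',be,y,z,*ik([500,y+9,z],Rplace(be)))
for n,x,y,ths in [('B',601,181,(53,143)),('C',639,318,(65,155)),('D',428,379.5,(0,90,180)),('E',440,278,(30,120))]:
  for th in ths:
    for al in (30,40): print(n,th,al,*ik([x-12*np.cos(np.radians(th)),y-12*np.sin(np.radians(th)),20],Rpick(th,al),(.5,.6,1.4,0,1.4,-.8)))
E
```

```text
place 40 -430 50 [-0.99  1.09  0.83  0.37  1.82 -1.01] 0.0 0.79
place 40 -430 160 [-0.99  0.99  0.75  0.4   1.99 -0.93] 0.0 0.67
place 40 -218 50 [-0.8   0.84  1.43  0.47  1.43 -1.  ] 0.0 1.15
place 40 -218 160 [-0.8   0.7   1.36  0.47  1.62 -0.91] 0.0 1.04
place 50 -430 50 [-1.01  1.2   0.68  0.47  2.01 -0.98] 0.0 0.64
place 50 -430 160 [-1.01  1.1   0.61  0.51  2.16 -0.89] 0.0 0.5
place 50 -218 50 [-0.84  0.93  1.35  0.54  1.59 -1.04] 0.0 1.07
place 50 -218 160 [-0.84  0.78  1.31  0.55  1.75 -0.94] 0.0 0.91
place 60 -430 50 [-1.03  1.32  0.52  0.58  2.19 -0.91] 0.0 0.47
place 60 -430 160 [-1.03  1.21  0.49  0.65  2.31 -0.8 ] 0.0 0.35
place 60 -218 50 [-0.87  1.02  1.28  0.6   1.73 -1.06] 0.0 0.93
place 60 -218 160 [-0.87  0.86  1.26  0.63  1.87 -0.96] 0.0 0.79
B 53 30 [-0.05  0.67  1.85  0.98  0.52 -0.25] 0.0 0.24
B 53 40 [-0.13  0.71  1.93  1.41  0.6  -0.74] 0.0 0.32
B 143 30 [ 0.01  0.98  1.08  0.31  1.51 -1.  ] 0.0 1.04
B 143 40 [-0.03  1.08  0.95  0.39  1.7  -1.02] 0.0 0.91
C 65 30 [ 0.16  0.77  1.58  0.79  0.62 -0.02] 0.0 0.34
C 65 40 [ 0.1   0.79  1.67  1.19  0.64 -0.45] 0.0 0.36
C 155 30 [ 0.21  1.17  0.65  0.31  1.75 -0.93] 0.0 0.61
C 155 40 [ 0.18  1.3   0.43  0.42  1.98 -0.9 ] 0.0 0.39
D 0 30 [ 0.77  0.62  1.92 -0.88  0.41  3.11] 0.299 0.0
D 0 40 [ 0.78  0.63  1.91 -0.92  0.43  3.11] 2.97 0.0
D 90 30 [ 0.31  0.65  1.92  0.94  0.63 -0.49] 0.0 0.35
D 90 40 [ 0.22  0.69  1.98  1.23  0.73 -0.84] 0.0 0.45
D 180 30 [ 0.46  0.93  1.21  0.23  1.48 -1.18] 0.0 1.09
D 180 40 [ 0.44  1.03  1.08  0.28  1.68 -1.2 ] 0.0 0.98
E 30 30 [ 0.35  0.56  2.28  2.78  0.28 -1.36] 0.108 0.0
E 30 40 [ 0.34  0.62  2.37  2.92  0.55 -1.52] 0.0 0.27
E 120 30 [ 0.11  0.71  1.75  0.58  0.99 -0.81] 0.0 0.71
E 120 40 [ 0.04  0.78  1.72  0.68  1.13 -0.94] 0.0 0.85
```

>>> play_rows --rows '[[[0.07,-0.03,-1],[0,0,0]],[[0,0,-1],[0,0,0]],[[0,0,-1],[0,0,0]],[[0,0,-0.5],[0,0,0]],[[0,0,-0.25],[0,0,0]],[[0,0,0],[0,0,0]]]'

```text
time: 11.55
tool_pos: [455.4, 99.4, 21.9]
tcp_rot: [-3.139, -0.696, 2.46]
contact_force: [0.5, 0.1, 0.3]
grip_width: 91.7
finger_force: 0.0
```

```bash
sed -i '/if q.apply/d' h.py; python3 - <<'E'
from kin import *
print(Rplace(50).as_matrix()[:,2],Rpick(90).as_matrix()[:,2])
for be in (40,50,60):
  for y in (-430,-218):
    for z in (50,160): print('place',be,y,z,*ik([500,y+9,z],Rplace(be)))
E
```

```text
[-1.11022302e-16 -7.66044443e-01 -6.42787610e-01] [ 1.66533454e-16  6.42787610e-01 -7.66044443e-01]
place 40 -430 50 [-0.58  0.72  1.67 -1.    0.66  0.22] 0.236 0.0
place 40 -430 160 [-0.56  0.55  1.65 -0.92  0.75  0.07] 0.0 0.08
place 40 -218 50 [-0.19  0.67  1.83 -1.    0.82  0.6 ] 0.073 0.0
place 40 -218 160 [-0.18  0.48  1.79 -0.89  0.95  0.39] 0.0 0.11
place 50 -430 50 [-0.55  0.75  1.62 -1.    0.76  0.25] 2.541 0.0
place 50 -430 160 [-0.53  0.57  1.64 -1.    0.81  0.17] 0.772 0.0
place 50 -218 50 [-0.14  0.73  1.76 -1.    0.97  0.64] 1.266 0.0
place 50 -218 160 [-0.12  0.54  1.78 -1.    1.05  0.52] 0.219 0.0
place 60 -430 50 [-0.51  0.79  1.57 -1.    0.87  0.29] 7.217 0.0
place 60 -430 160 [-0.51  0.6   1.6  -1.    0.89  0.19] 4.15 0.0
place 60 -218 50 [-0.1   0.8   1.68 -1.    1.13  0.69] 3.815 0.0
place 60 -218 160 [-0.09  0.6   1.71 -1.    1.18  0.55] 2.081 0.0
```

>>> play_rows --rows '[[[0,0,0],[0,0,0]],[[0,0,0],[0,0,0]],[[0,0,0],[0,0,0]],[[0,0,0],[0,0,0]],[[0,0,0],[0,0,0]]]' --hand -0.3

```text
time: 12.18
tool_pos: [455.0, 99.5, 21.6]
tcp_rot: [-3.138, -0.697, 2.459]
contact_force: [0.6, 0.1, 2.1]
grip_width: 59.6
finger_force: 30.0
```

```bash
sed -i 's/^def Rplace.*/def Rplace(be=50): return Rpick(-90,-be)/' h.py; cat >> kin.py <<'E'
from scipy.spatial.transform import Slerp
def path(Pt,Rt,n,show=True):
    """linear+slerp from the present pose; worst joint step per row and margin"""
    o=get_obs(); q=np.array(o['joint_positions']); qs=[q]; Rc=R.from_euler('xyz',o['tcp_rot'])
    rv=(Rt*Rc.inv()).as_rotvec(); p0=np.array(o['tool_pos']); bad=0; mm=9
    for k in range(1,n+1):
        q,c,m=ik(p0+(np.array(Pt)-p0)*k/n,R.from_rotvec(rv*k/n)*Rc,qs[-1]); qs.append(q); bad=max(bad,c); mm=min(mm,m)
    st=np.abs(np.diff(qs,axis=0)).max(0); print('end',q,'maxstep',st,'cost',bad,'margin',mm)
E
python3 - <<'E'
from kin import *
for be in (40,50,60):
  for y in (-430,-218):
    for z in (50,160): print('place',be,y,z,*ik([500,y-9,z],Rplace(be),(-.9,1,1,.5,1.8,2)))
o=get_obs(); Rc=R.from_euler('xyz',o['tcp_rot']); th=np.degrees(o['tcp_rot'][2]); print(th)
Rt=R.from_euler('x',90,degrees=True)*R.from_euler('z',-90-th,degrees=True)*Rc
print(Rt.as_matrix()[:,2],Rplace(50).as_matrix()[:,2])
delta([500,-227,250],Rt); path([500,-227,250],Rt,18)
E
```

```text
place 40 -430 50 [-1.    1.12  0.75  0.37  1.86  2.14] 0.0 0.71
place 40 -430 160 [-1.    1.03  0.67  0.4   2.03  2.21] 0.0 0.63
place 40 -218 50 [-0.82  0.85  1.39  0.46  1.46  2.14] 0.0 0.97
place 40 -218 160 [-0.82  0.72  1.32  0.46  1.65  2.23] 0.0 0.88
place 50 -430 50 [-1.02  1.24  0.59  0.47  2.06  2.18] 0.0 0.55
place 50 -430 160 [-1.02  1.14  0.52  0.52  2.21  2.27] 0.0 0.45
place 50 -218 50 [-0.86  0.94  1.31  0.53  1.62  2.11] 0.0 1.0
place 50 -218 160 [-0.86  0.8   1.26  0.54  1.78  2.2 ] 0.0 0.88
place 60 -430 50 [-1.04  1.37  0.4   0.6   2.26  2.26] 0.0 0.36
place 60 -430 160 [-1.04  1.26  0.36  0.68  2.38  2.39] 0.0 0.28
place 60 -218 50 [-0.88  1.03  1.23  0.59  1.76  2.09] 0.0 0.9
place 60 -218 160 [-0.88  0.88  1.21  0.62  1.9   2.19] 0.0 0.76
140.88133350727685
[ 0.00349903  0.76666582 -0.64203682] [-3.33066907e-16  7.66044443e-01 -6.42787610e-01]
at [455.   99.5  21.6] shift mm [  45.  -326.5  228.4] units [  1.5  -10.88   7.61] turn deg [ 46.1 -96.9  96.9] units [  5.76 -12.12  12.12] min rows 18.1
end [-0.8   0.78  1.02  0.53  2.07 -3.11] maxstep [0.05 0.1  0.14 0.09 0.17 0.17] cost 35.389 margin 0.0
```

```bash
cat >> kin.py <<'E'
def chain(wps):
    """wps: (P,R,n) from present pose: joint feasibility"""
    o=get_obs(); q=np.array(o['joint_positions']); p=np.array(o['tool_pos']); r=R.from_euler('xyz',o['tcp_rot'])
    for P,Rt,n in wps:
        rv=(Rt*r.inv()).as_rotvec(); qs=[q]; bad=0; mm=9
        for k in range(1,n+1):
            q,c,m=ik(p+(np.array(P)-p)*k/n,R.from_rotvec(rv*k/n)*r,qs[-1]); qs.append(q); bad=max(bad,c); mm=min(mm,m)
        print('shift/row',np.round((np.array(P)-p)/30/n,3),'turn/row',np.round(np.degrees(rv)/8/n,3),'end',q,'maxstep',np.abs(np.diff(qs,axis=0)).max(0).round(2),'cost',bad,'margin',mm)
        p,r=np.array(P,float),Rt
E
python3 - <<'E'
from kin import *
o=get_obs(); Rc=R.from_euler('xyz',o['tcp_rot']); th=np.degrees(o['tcp_rot'][2])
Rt=R.from_euler('x',90,degrees=True)*R.from_euler('z',-90-th,degrees=True)*Rc
np.save('Rt.npy',Rt.as_quat())
chain([([455,70,200],Rpick(70,0),12),([480,-80,260],Rpick(-20,0),12),([500,-227,180],Rt,12)])
E
```

```text
shift/row [ 0.    -0.082  0.495] turn/row [-0.426 -0.12  -0.707] end [-0.01  0.27  1.76  0.    1.12  0.34] maxstep [0.04 0.06 0.04 0.06 0.05 0.17] cost 0 margin 0.82
shift/row [ 0.069 -0.417  0.167] turn/row [ 0.     0.    -0.938] end [-0.32  0.26  1.59 -0.    1.29  1.6 ] maxstep [0.03 0.01 0.02 0.   0.02 0.11] cost 0 margin 0.85
shift/row [ 0.056 -0.408 -0.222] turn/row [ 0.455  0.316 -0.681] end [-0.86  0.78  1.25  0.55  1.81  2.22] maxstep [0.05 0.05 0.04 0.05 0.06 0.07] cost 0 margin 0.85
```

>>> play_rows --rows '[[[0,0,1],[-0.426,-0.12,-0.707]],[[0,0,1],[-0.426,-0.12,-0.707]],[[0,-0.1,1],[-0.426,-0.12,-0.707]],[[0,-0.1,1],[-0.426,-0.12,-0.707]],[[0,-0.1,0.5],[-0.426,-0.12,-0.707]],[[0,-0.1,0.2],[-0.426,-0.12,-0.707]],[[0,-0.1,0.2],[-0.426,-0.12,-0.707]],[[0,-0.1,0.2],[-0.426,-0.12,-0.707]],[[0,-0.1,0.2],[-0.426,-0.12,-0.707]],[[0,-0.1,0.2],[-0.426,-0.12,-0.707]],[[0,-0.1,0.2],[-0.426,-0.12,-0.707]],[[0,-0.1,0.2],[-0.426,-0.12,-0.707]]]'

```text
time: 13.68
tool_pos: [454.6, 69.4, 198.6]
tcp_rot: [3.141, 0.001, 1.219]
contact_force: [-0.2, -0.1, -0.8]
grip_width: 59.7
finger_force: 30.0
```

>>> play_rows --rows '[[[0.07,-0.417,0.17],[0,0,-0.938]],[[0.07,-0.417,0.17],[0,0,-0.938]],[[0.07,-0.417,0.17],[0,0,-0.938]],[[0.07,-0.417,0.17],[0,0,-0.938]],[[0.07,-0.417,0.17],[0,0,-0.938]],[[0.07,-0.417,0.17],[0,0,-0.938]],[[0.07,-0.417,0.17],[0,0,-0.938]],[[0.07,-0.417,0.17],[0,0,-0.938]],[[0.07,-0.417,0.17],[0,0,-0.938]],[[0.07,-0.417,0.17],[0,0,-0.938]],[[0.07,-0.417,0.17],[0,0,-0.938]],[[0.07,-0.417,0.17],[0,0,-0.938]]]'

```text
time: 15.18
tool_pos: [479.9, -80.8, 259.6]
tcp_rot: [-3.141, 0.0, -0.354]
contact_force: [0.4, 0.8, -1.1]
grip_width: 59.9
finger_force: 30.0
```

>>> play_rows --rows '[[[0.056,-0.408,-0.1],[0.455,0.316,-0.681]],[[0.056,-0.408,-0.1],[0.455,0.316,-0.681]],[[0.056,-0.408,-0.1],[0.455,0.316,-0.681]],[[0.056,-0.408,-0.1],[0.455,0.316,-0.681]],[[0.056,-0.408,-0.2],[0.455,0.316,-0.681]],[[0.056,-0.408,-0.2],[0.455,0.316,-0.681]],[[0.056,-0.408,-0.2],[0.455,0.316,-0.681]],[[0.056,-0.408,-0.3],[0.455,0.316,-0.681]],[[0.056,-0.408,-0.3],[0.455,0.316,-0.681]],[[0.056,-0.408,-0.3],[0.455,0.316,-0.681]],[[0.056,-0.408,-0.3],[0.455,0.316,-0.681]],[[0.056,-0.408,-0.3],[0.455,0.316,-0.681]]]'

```text
time: 16.68
tool_pos: [500.3, -227.9, 184.0]
tcp_rot: [-3.141, 0.876, -1.577]
contact_force: [0.1, -0.0, -0.9]
grip_width: 59.9
finger_force: 30.0
```

```bash
python3 - <<'E'
from kin import *
Rt=R.from_quat(np.load('Rt.npy')); print(get_obs()['grip_width'],get_obs()['finger_force'])
delta([500,-227,52],Rt); chain([([500,-227,52],Rt,6)])
save(cam('scene'),'s3.png'); save(cam('wrist'),'w3.png')
a=cv2.imread('pics/s3.png')[90:240,130:370]; cv2.imwrite('pics/s3c.png',cv2.resize(a,(800,500)))
E
```

```text
59.917494317075665 29.993210434913635
at [ 500.3 -227.9  184. ] shift mm [  -0.3    0.9 -132. ] units [-0.01  0.03 -4.4 ] turn deg [-0.1 -0.1  0.2] units [-0.02 -0.02  0.03] min rows 4.4
shift/row [-0.002  0.005 -0.733] turn/row [-0.003 -0.003  0.005] end [-0.86  0.94  1.31  0.53  1.62  2.11] maxstep [0.   0.03 0.02 0.01 0.04 0.03] cost 0 margin 0.88
```

View pics/s3c.png

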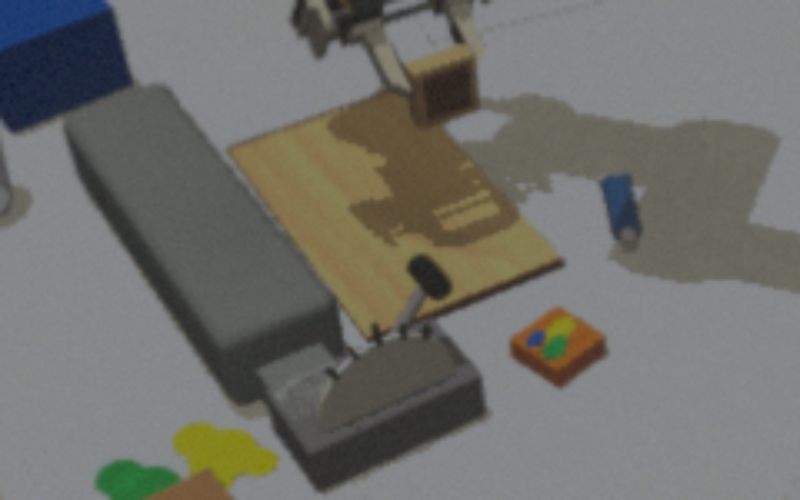

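The panel hangs vertically with its unpainted back towards +y, the lever still leans to idle, and the board is clear. Lowering.

>>> play_rows --rows '[[[0,0,-1],[0,0,0]],[[0,0,-1],[0,0,0]],[[0,0,-1],[0,0,0]],[[0,0,-0.8],[0,0,0]],[[0,0,-0.4],[0,0,0]],[[0,0,-0.1],[0,0,0]],[[0,0,-0.05],[0,0,0]],[[0,0,0],[0,0,0]]]'

```text
time: 17.77
tool_pos: [500.6, -227.8, 54.8]
tcp_rot: [-3.137, 0.873, -1.571]
contact_force: [-0.3, 0.4, 0.0]
grip_width: 59.9
finger_force: 30.0
```

>>> play_rows --rows '[[[0,0,-0.05],[0,0,0]],[[0,0,0],[0,0,0]]]'

```text
time: 18.02
tool_pos: [500.3, -227.5, 52.8]
tcp_rot: [-3.138, 0.874, -1.572]
contact_force: [0.4, -0.2, -1.6]
grip_width: 59.7
finger_force: 30.0
```

>>> play_rows --rows '[[[0,0,-0.05],[0,0,0]],[[0,0,0],[0,0,0]]]'

```text
time: 18.27
tool_pos: [500.4, -227.5, 51.5]
tcp_rot: [-3.138, 0.874, -1.572]
contact_force: [-0.5, -0.1, 2.0]
grip_width: 60.0
finger_force: 30.0
```

>>> play_rows --rows '[[[0,0,0],[0,0,0]],[[0,0,0],[0,0,0]],[[0,0,0],[0,0,0]],[[0,0,0],[0,0,0]],[[0,-0.3,0.25],[0,0,0]],[[0,-0.77,0.64],[0,0,0]],[[0,-0.77,0.64],[0,0,0]],[[0,-0.6,0.9],[0,0,0]],[[0,0,1],[0,0,0]],[[0,0,1],[0,0,0]],[[0,0,1],[0,0,0]]]' --hand 0.7

```text
time: 19.65
tool_pos: [500.1, -301.3, 215.6]
tcp_rot: [-3.138, 0.873, -1.572]
contact_force: [0.4, -0.6, 0.2]
grip_width: 78.0
finger_force: 0.0
```

```bash
python3 - <<'E'
from kin import *
np.set_printoptions(precision=1,suppress=True)
c=cam('scene'); cv2.imwrite('pics/s4c.png',cv2.resize(c['frame'][90:240,130:370,::-1],(800,500)))
for d in trace('panel1','scene'): print(round(d['p'],2),np.round(d['at']),ray(c,d['at'],11)[0],ray(c,d['at'],38)[0])
c=cam('top')
for p,i,pr,at,col in panels(c,'top'): print(p,round(i,2),round(pr,2),at,col)
B=[610.6,173.8]
chain([([500,-100,250],Rpick(-60,0),10),([*B,130],Rpick(-37,-40),12)])
E
```

```text
0.97 [276. 404.] [428.2 383.4  11. ] [443.1 398.5  38. ]
0.96 [247. 372.] [438.3 262.9  11. ] [452.9 281.3  38. ]
0.89 [252. 307.] [592.9 185.1  11. ] [603.5 205.5  38. ]
0.75 [152. 264.] [ 497.1 -249.2   11. ] [ 510.2 -217.3   38. ]
0.72 [194. 298.] [505.2 -17.9  11. ] [518.    7.9  38. ]
0.64 [220. 468.] [158.3 326.9  11. ] [180.4 343.5  38. ]
0.63 [294. 317.] [637.5 312.8  11. ] [646.9 329.8  38. ]
0.62 [213. 402.] [297.9 206.4  11. ] [316.3 226.3  38. ]
[168.1 333.1  27.1] 0.82 0.9 [288. 245.] [ 64. 113. 107.]
[424.2 379.3   2.5] 0.98 0.87 [214. 236.] [119. 117. 115.]
[502.9 -20.9  18.1] 0.87 0.8 [189. 349.] [116.  98.  64.]
[602.  178.3  51.4] 0.87 0.69 [164. 289.] [118. 117. 106.]
[298.7 207.3  32.3] 0.84 0.67 [249. 282.] [ 71. 110.  72.]
[435.8 269.   29.3] 0.86 0.66 [212. 264.] [120. 120. 119.]
[643.6 317.4  65.4] 0.88 0.54 [154. 255.] [118. 115. 107.]
[ 508.5 -223.4   43.7] 0.52 0.46 [191. 405.] [115.  112.5  81. ]
shift/row [-0.   0.7  0.1] turn/row [-0.6 -0.2  0.4] end [-0.3  0.3  1.6  0.   1.3  2.3] maxstep [0.1 0.1 0.1 0.1 0.1 0.1] cost 0 margin 0.75
shift/row [ 0.3  0.8 -0.3] turn/row [0.3 0.3 0.2] end [-0.   1.   0.9  0.4  1.9  2.2] maxstep [0.  0.1 0.1 0.  0.1 0. ] cost 0 margin 0.8
```

View pics/s4c.png

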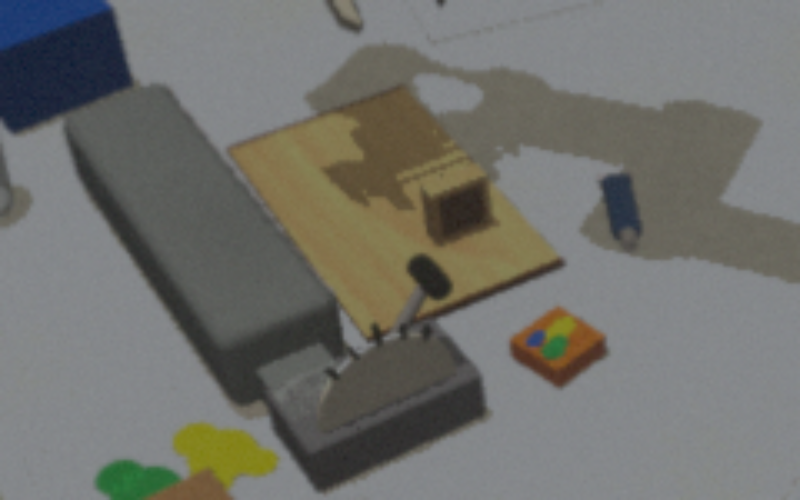

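Panel 1 stands at about (505,-219) on the board. Next is panel B.

```bash
python3 - <<'E'
from kin import *
chain([([500,-100,250],Rpick(-55,0),10),([610.5,173.2,110],Rpick(-37.5,-40),12),([610.5,173.2,20],Rpick(-37.5,-40),5)])
E
```

```text
shift/row [-0.001  0.67   0.119] turn/row [-0.606 -0.188  0.411] end [-0.35  0.31  1.55  0.    1.29  2.18] maxstep [0.08 0.07 0.06 0.07 0.08 0.05] cost 0 margin 0.75
shift/row [ 0.307  0.759 -0.389] turn/row [0.302 0.289 0.175] end [-0.03  0.97  0.92  0.4   1.82  2.18] maxstep [0.04 0.07 0.08 0.04 0.06 0.01] cost 0 margin 0.84
shift/row [ 0.   0.  -0.6] turn/row [0. 0. 0.] end [-0.03  1.07  0.96  0.39  1.69  2.13] maxstep [0.   0.02 0.01 0.01 0.03 0.01] cost 0 margin 0.86
```

>>> play_rows --rows '[[[0,0.67,0.3],[-0.606,-0.188,0.411]],[[0,0.67,0.3],[-0.606,-0.188,0.411]],[[0,0.67,0.3],[-0.606,-0.188,0.411]],[[0,0.67,0.2],[-0.606,-0.188,0.411]],[[0,0.67,0.1],[-0.606,-0.188,0.411]],[[0,0.67,0],[-0.606,-0.188,0.411]],[[0,0.67,0],[-0.606,-0.188,0.411]],[[0,0.67,0],[-0.606,-0.188,0.411]],[[0,0.67,0],[-0.606,-0.188,0.411]],[[0,0.67,0],[-0.606,-0.188,0.411]]]' --hand 1

```text
time: 21.1
tool_pos: [499.9, -99.1, 248.9]
tcp_rot: [3.139, -0.0, -0.958]
contact_force: [1.1, -0.5, 0.1]
grip_width: 91.7
finger_force: 0.0
```

>>> play_rows --rows '[[[0.307,0.759,0],[0.302,0.289,0.175]],[[0.307,0.759,0],[0.302,0.289,0.175]],[[0.307,0.759,0],[0.302,0.289,0.175]],[[0.307,0.759,-0.1],[0.302,0.289,0.175]],[[0.307,0.759,-0.3],[0.302,0.289,0.175]],[[0.307,0.759,-0.5],[0.302,0.289,0.175]],[[0.307,0.759,-0.6],[0.302,0.289,0.175]],[[0.307,0.759,-0.6],[0.302,0.289,0.175]],[[0.307,0.759,-0.6],[0.302,0.289,0.175]],[[0.307,0.759,-0.6],[0.302,0.289,0.175]],[[0.307,0.759,-0.6],[0.302,0.289,0.175]],[[0.307,0.759,-0.6],[0.302,0.289,0.175]]]'

```text
time: 22.6
tool_pos: [610.6, 174.0, 112.9]
tcp_rot: [3.139, 0.702, -0.655]
contact_force: [0.4, -0.5, -0.5]
grip_width: 92.0
finger_force: 0.0
```

```bash
python3 - <<'E'
from kin import *
np.set_printoptions(precision=2,suppress=True)
delta([610.5,173.2,20],Rpick(-37.5,-40))
c=cam('wrist'); save(c,'w4.png')
for p,i,pr,at,col in panels(c,'wrist'): print(p,round(i,2),round(pr,2),at,col)
E
```

```text
at [610.6 174.  112.9] shift mm [ -0.1  -0.8 -92.9] units [-0.   -0.03 -3.1 ] turn deg [-0.1 -0.3 -0.1] units [-0.01 -0.03 -0.01] min rows 3.1
[424.35 382.13  89.45] 0.72 0.95 [270. 283.] [106.  81.  50.]
[598.96 182.1   52.78] 0.97 0.74 [124. 320.] [145. 141.  65.]
[430.84 268.55  29.72] 0.97 0.65 [249. 355.] [116.  89.  56.]
[638.65 319.    64.62] 0.96 0.58 [175. 150.] [119. 108.  56.]
[273.25 201.41  74.01] 0.06 0.56 [260. 478.] [15. 70. 28.]
[532.5  -25.77  61.13] 0.85 0.48 [ 71. 635.] [97. 41.  0.]
```

>>> play_rows --rows '[[[-0.03,0,-1],[0,0,0]],[[0,0,-1],[0,0,0]],[[0,0,-0.7],[0,0,0]],[[0,0,-0.37],[0,0,0]],[[0,0,0],[0,0,0]],[[0,0,0],[0,0,0]]]'

```text
time: 23.45
tool_pos: [610.6, 173.5, 24.0]
tcp_rot: [-3.14, 0.697, -0.653]
contact_force: [-1.1, 0.6, 0.3]
grip_width: 91.6
finger_force: 0.0
```

>>> play_rows --rows '[[[0,0,0],[0,0,0]],[[0,0,0],[0,0,0]],[[0,0,0],[0,0,0]],[[0,0,0],[0,0,0]],[[0,0,0],[0,0,0]]]' --hand -0.3

```text
time: 24.08
tool_pos: [609.9, 173.6, 23.1]
tcp_rot: [3.141, 0.699, -0.654]
contact_force: [0.6, -0.5, 0.3]
grip_width: 59.6
finger_force: 30.0
```

```bash
cat >> kin.py <<'E'
def placeplan(cx,cy,slot):
    """after grasp: o = grip offset; goal R and z for standing"""
    o=get_obs(); Rc=R.from_euler('xyz',o['tcp_rot']); p=np.array(o['tool_pos']); th=o['tcp_rot'][2]
    t=np.array([np.cos(th),np.sin(th)]); off=(p[:2]-[cx,cy])@t; v=p[2]-11
    Rt=R.from_euler('x',90,degrees=True)*R.from_euler('z',-90-np.degrees(th),degrees=True)*Rc
    np.save('Rt.npy',Rt.as_quat()); G=[500,slot-v,38+off]
    np.save('G.npy',G); print('width',o['grip_width'],'off',off.round(1),'goal',np.round(G,1)); return np.array(G),Rt
E
python3 - <<'E'
from kin import *
G,Rt=placeplan(599,182,-271)
chain([([540,20,250],Rpick(-60,0),10),([500,G[1],170],Rt,12),(G+[0,0,4],Rt,5)])
E
```

```text
width 59.56561466741703 off 13.8 goal [ 500.  -283.1   51.8]
shift/row [-0.233 -0.512  0.756] turn/row [-0.378 -0.332 -0.27 ] end [-0.1   0.36  1.47  0.    1.31  2.51] maxstep [0.01 0.09 0.09 0.05 0.07 0.05] cost 0 margin 0.6
shift/row [-0.111 -0.842 -0.222] turn/row [ 1.317  0.353 -0.164] end [-0.91  1.43  0.99  1.5   2.65  2.59] maxstep [0.15 0.12 0.06 0.22 0.14 0.18] cost 0 margin 0.01
shift/row [ 0.     0.    -0.761] turn/row [0. 0. 0.] end [-0.91  1.66  0.78  1.48  2.65  2.57] maxstep [0.   0.05 0.05 0.02 0.   0.02] cost 0 margin 0.01
```

```bash
sed -i "s/'z',-90-np.degrees(th)/'z',90-np.degrees(th)/" kin.py; python3 - <<'E'
from kin import *
G,Rt=placeplan(599,182,-271); print(Rt.as_matrix()[:,2])
chain([([540,20,260],Rpick(20,0),12),([500,G[1],170],Rt,12),(G+[0,0,4],Rt,5)])
E
```

```text
width 59.56561466741703 off 13.8 goal [ 500.  -283.1   51.8]
[ 3.24048670e-04  7.65571880e-01 -6.43350287e-01]
shift/row [-0.194 -0.427  0.658] turn/row [-0.066 -0.429  0.573] end [-0.1   0.36  1.45  0.    1.34  1.12] maxstep [0.02 0.06 0.05 0.05 0.04 0.1 ] cost 0 margin 0.96
shift/row [-0.111 -0.842 -0.25 ] turn/row [ 0.452 -0.317  0.68 ] end [-0.91  0.86  1.11  0.52  1.88 -0.93] maxstep [0.1  0.09 0.11 0.08 0.11 0.22] cost 0 margin 0.78
shift/row [ 0.     0.    -0.761] turn/row [0. 0. 0.] end [-0.91  0.99  1.16  0.5   1.72 -1.03] maxstep [0.   0.03 0.02 0.01 0.04 0.02] cost 0 margin 0.81
```

>>> play_rows --rows '[[[-0.1,-0.2,1],[-0.066,-0.429,0.573]],[[-0.1,-0.2,1],[-0.066,-0.429,0.573]],[[-0.2,-0.4,1],[-0.066,-0.429,0.573]],[[-0.2,-0.4,1],[-0.066,-0.429,0.573]],[[-0.2,-0.4,1],[-0.066,-0.429,0.573]],[[-0.2,-0.5,1],[-0.066,-0.429,0.573]],[[-0.2,-0.5,0.8],[-0.066,-0.429,0.573]],[[-0.2,-0.5,0.6],[-0.066,-0.429,0.573]],[[-0.2,-0.5,0.3],[-0.066,-0.429,0.573]],[[-0.2,-0.5,0.2],[-0.066,-0.429,0.573]],[[-0.25,-0.5,0],[-0.066,-0.429,0.573]],[[-0.25,-0.52,0],[-0.066,-0.429,0.573]]]'

```text
time: 25.58
tool_pos: [540.5, 19.6, 260.1]
tcp_rot: [3.14, -0.001, 0.351]
contact_force: [-0.3, -0.3, -0.9]
grip_width: 60.1
finger_force: 30.0
```

>>> play_rows --rows '[[[-0.15,-0.842,0],[0.452,-0.317,0.68]],[[-0.15,-0.842,0],[0.452,-0.317,0.68]],[[-0.15,-0.842,0],[0.452,-0.317,0.68]],[[-0.15,-0.842,0],[0.452,-0.317,0.68]],[[-0.15,-0.842,0],[0.452,-0.317,0.68]],[[-0.1,-0.842,-0.2],[0.452,-0.317,0.68]],[[-0.1,-0.842,-0.2],[0.452,-0.317,0.68]],[[-0.1,-0.842,-0.4],[0.452,-0.317,0.68]],[[-0.1,-0.842,-0.4],[0.452,-0.317,0.68]],[[-0.1,-0.842,-0.6],[0.452,-0.317,0.68]],[[-0.1,-0.842,-0.6],[0.452,-0.317,0.68]],[[-0.1,-0.842,-0.6],[0.452,-0.317,0.68]]]'

```text
time: 27.08
tool_pos: [497.1, -284.2, 169.3]
tcp_rot: [3.138, -0.873, 1.575]
contact_force: [1.1, -0.4, -1.6]
grip_width: 59.8
finger_force: 30.0
```

```bash
cat >> kin.py <<'E'
def final():
    Rt=R.from_quat(np.load('Rt.npy')); G=np.load('G.npy'); o=get_obs(); print(o['grip_width'],o['finger_force']); delta(G+[0,0,2],Rt)
E
python3 -c "
from kin import *
final()"
```

```text
59.78032384408755 29.99410629272461
at [ 497.1 -284.2  169.3] shift mm [   2.9    1.2 -115.5] units [ 0.1   0.04 -3.85] turn deg [-0.   0.1 -0.1] units [-0.01  0.01 -0.01] min rows 3.9
```

>>> play_rows --rows '[[[0.1,0.04,-1],[0,0,0]],[[0,0,-1],[0,0,0]],[[0,0,-1],[0,0,0]],[[0,0,-0.6],[0,0,0]],[[0,0,-0.2],[0,0,0]],[[0,0,-0.05],[0,0,0]],[[0,0,-0.03],[0,0,0]],[[0,0,0],[0,0,0]],[[0,0,0],[0,0,0]]]'

```text
time: 28.2
tool_pos: [500.6, -282.1, 54.0]
tcp_rot: [3.14, -0.87, 1.571]
contact_force: [1.1, 0.2, -0.3]
grip_width: 59.6
finger_force: 30.0
```

>>> play_rows --rows '[[[0,0,-0.05],[0,0,0]],[[0,0,0],[0,0,0]]]'

```text
time: 28.45
tool_pos: [500.4, -281.9, 51.9]
tcp_rot: [3.141, -0.871, 1.57]
contact_force: [0.9, 0.0, -0.9]
grip_width: 59.8
finger_force: 30.0
```

>>> play_rows --rows '[[[0,0,0],[0,0,0]],[[0,0,0],[0,0,0]],[[0,0,0],[0,0,0]],[[0,0,0],[0,0,0]],[[0,-0.3,0.25],[0,0,0]],[[0,-0.77,0.64],[0,0,0]],[[0,-0.77,0.64],[0,0,0]],[[0,-0.6,0.9],[0,0,0]],[[0,0,1],[0,0,0]],[[0,0,1],[0,0,0]],[[0,0,1],[0,0,0]]]' --hand 0.7

```text
time: 29.82
tool_pos: [500.2, -355.7, 216.5]
tcp_rot: [3.141, -0.87, 1.57]
contact_force: [0.5, 0.1, -1.0]
grip_width: 78.0
finger_force: 0.0
```

```bash
python3 - <<'E'
from kin import *
np.set_printoptions(precision=1,suppress=True)
c=cam('scene'); cv2.imwrite('pics/s5c.png',cv2.resize(c['frame'][90:240,130:370,::-1],(800,500)))
for d in trace('panel1','scene'): print(round(d['p'],2),np.round(d['at']),ray(c,d['at'],11)[0],ray(c,d['at'],38)[0])
np.set_printoptions(precision=3,suppress=True)
C=np.array([638.7,319]); th=-25.4; t=np.array([np.cos(np.radians(th)),np.sin(np.radians(th))]); P=C+12*t; print(P)
chain([([510,-60,260],Rpick(20,0),12),([600,220,230],Rpick(-20,-20),12),([*P,105],Rpick(th,-40),6),([*P,20],Rpick(th,-40),5)])
E
```

```text
0.96 [151. 263.] [ 497.  -255.9   11. ] [ 510.1 -223.8   38. ]
0.95 [246. 376.] [430.1 264.9  11. ] [444.9 283.2  38. ]
0.9 [293. 320.] [631.4 315.7  11. ] [640.9 332.6  38. ]
0.89 [220. 468.] [159.2 325.8  11. ] [181.2 342.5  38. ]
0.82 [275. 403.] [428.5 380.6  11. ] [443.4 395.8  38. ]
0.71 [195. 297.] [508.  -18.2  11. ] [520.8   7.6  38. ]
0.7 [211. 400.] [296.3 198.5  11. ] [314.7 218.6  38. ]
0.63 [135. 258.] [ 474.9 -340.7   11. ] [ 488.6 -306.4   38. ]
[649.54  313.853]
shift/row [0.026 0.823 0.114] turn/row [-0.447  0.317 -0.682] end [-0.27  0.31  1.52 -0.    1.31  0.96] maxstep [0.09 0.09 0.15 0.08 0.13 0.21] cost 0 margin 0.7
shift/row [ 0.25   0.778 -0.083] turn/row [ 0.     0.213 -0.412] end [0.15 0.75 0.91 0.17 1.79 2.08] maxstep [0.05 0.05 0.07 0.03 0.05 0.11] cost 0 margin 0.87
shift/row [ 0.275  0.521 -0.694] turn/row [ 0.161  0.385 -0.111] end [0.18 1.22 0.38 0.45 2.09 2.31] maxstep [0.01 0.09 0.13 0.06 0.07 0.06] cost 0 margin 0.34
shift/row [ 0.     0.    -0.567] turn/row [0. 0. 0.] end [0.18 1.3  0.44 0.42 1.97 2.25] maxstep [0.   0.02 0.02 0.01 0.03 0.02] cost 0 margin 0.36
```

View pics/s5c.png

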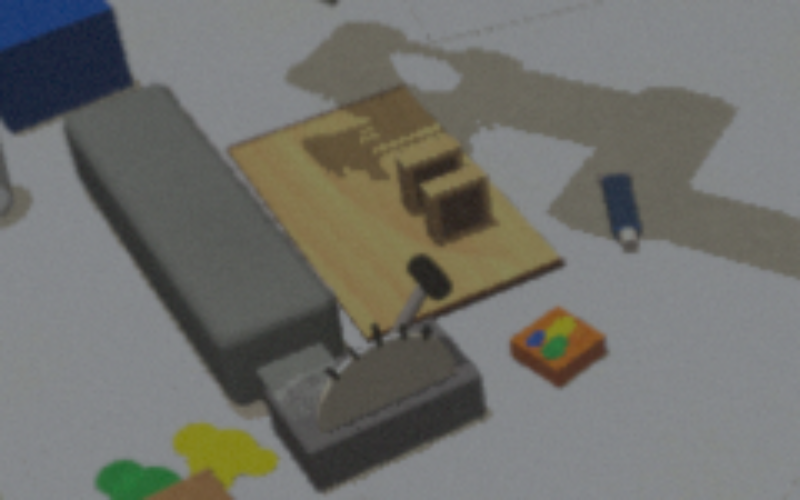

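```bash
python3 - <<'E'
from kin import *
for be in (60,65,70):
  for y in (-324,-377):
    for z in (52,170): print(be,y,z,*ik([500,y-12,z],Rpick(90,be),(-.9,1,1.2,.5,1.7,-1)))
for x in(470,): print(*ik([x,-336,52],Rpick(90,70),(-.9,1,1.2,.5,1.7,-1)))
c=cam('top')
for rc,z in [((118,195),60),((107,242),60),((75,188),60),((118,195),40),((107,242),40)]: print(ray(c,rc,z))
C=np.array([638.7,319]); th=-25.4; t=np.array([np.cos(np.radians(th)),np.sin(np.radians(th))]); P=C+13*t; print(P)
for al in (15,20): chain([([510,-60,260],Rpick(20,0),12),([600,220,230],Rpick(-20,-10),12),([*P,105],Rpick(th,-al),6),([*P,20],Rpick(th,-al),5)])
E
```

```text
60 -324 52 [-0.97  1.16  0.9   0.56  1.98 -1.  ] 0.0 0.68
60 -324 170 [-0.97  1.02  0.87  0.61  2.12 -0.9 ] 0.0 0.54
60 -377 52 [-1.01  1.25  0.69  0.56  2.1  -0.96] 0.0 0.56
60 -377 170 [-1.01  1.12  0.65  0.63  2.24 -0.85] 0.0 0.42
65 -324 52 [-0.98  1.21  0.85  0.6   2.05 -0.99] 0.0 0.61
65 -324 170 [-0.98  1.07  0.84  0.66  2.18 -0.88] 0.0 0.48
65 -377 52 [-1.02  1.3   0.62  0.62  2.18 -0.92] 0.0 0.48
65 -377 170 [-1.02  1.17  0.61  0.7   2.3  -0.81] 0.0 0.36
70 -324 52 [-0.99  1.26  0.8   0.65  2.13 -0.96] 0.0 0.53
70 -324 170 [-0.99  1.11  0.81  0.72  2.24 -0.85] 0.0 0.42
70 -377 52 [-1.02  1.36  0.56  0.69  2.26 -0.88] 0.0 0.4
70 -377 170 [-1.02  1.22  0.56  0.77  2.37 -0.76] 0.0 0.29
[-1.02  1.23  0.89  0.6   2.1  -1.03] 0.0 0.56
[[750.35195141 511.17475398  60.        ]]
[[789.79978079 349.06496762  60.        ]]
[[908.25436691 543.76494621  60.        ]]
[[757.42065695 518.10821801  40.        ]]
[[797.48846472 353.45064722  40.        ]]
[650.44335881 313.42384327]
shift/row [0.026 0.822 0.12 ] turn/row [-0.449  0.317 -0.681] end [-0.27  0.31  1.52 -0.    1.31  0.96] maxst
[... 447 characters left out ...]
7 1.42 2.24] maxstep [0.   0.02 0.02 0.   0.03 0.01] cost 0 margin 0.82
shift/row [0.026 0.822 0.12 ] turn/row [-0.449  0.317 -0.681] end [-0.27  0.31  1.52 -0.    1.31  0.96] maxstep [0.09 0.09 0.15 0.08 0.13 0.21] cost 0 margin 0.7
shift/row [ 0.25   0.778 -0.083] turn/row [ 0.     0.106 -0.416] end [0.19 0.65 1.06 0.09 1.59 2.1 ] maxstep [0.05 0.04 0.05 0.02 0.03 0.11] cost 0 margin 1.0
shift/row [ 0.28   0.519 -0.694] turn/row [ 0.08   0.192 -0.112] end [0.25 0.99 0.76 0.22 1.67 2.26] maxstep [0.01 0.07 0.06 0.03 0.03 0.03] cost 0 margin 0.72
shift/row [ 0.     0.    -0.567] turn/row [0. 0. 0.] end [0.25 1.06 0.83 0.22 1.52 2.22] maxstep [0.   0.02 0.02 0.   0.03 0.01] cost 0 margin 0.74
```

Two panels stand apart and the lever is still at idle. Panel C is near the mug, so I'll pick it at 20° lean and place it at 70°.

>>> play_rows --rows '[[[0.03,0.822,0.3],[-0.449,0.317,-0.681]],[[0.03,0.822,0.3],[-0.449,0.317,-0.681]],[[0.03,0.822,0.3],[-0.449,0.317,-0.681]],[[0.03,0.822,0.3],[-0.449,0.317,-0.681]],[[0.03,0.822,0.2],[-0.449,0.317,-0.681]],[[0.03,0.822,0],[-0.449,0.317,-0.681]],[[0.03,0.822,0],[-0.449,0.317,-0.681]],[[0.03,0.822,0],[-0.449,0.317,-0.681]],[[0.03,0.822,0],[-0.449,0.317,-0.681]],[[0.03,0.822,0],[-0.449,0.317,-0.681]],[[0.03,0.822,0],[-0.449,0.317,-0.681]],[[0.03,0.822,0],[-0.449,0.317,-0.681]]]' --hand 1

```text
time: 31.48
tool_pos: [510.8, -58.6, 256.2]
tcp_rot: [-3.141, -0.0, 0.344]
contact_force: [0.2, -0.3, 0.0]
grip_width: 91.5
finger_force: 0.0
```

>>> play_rows --rows '[[[0.25,0.778,-0.08],[0,0.106,-0.416]],[[0.25,0.778,-0.08],[0,0.106,-0.416]],[[0.25,0.778,-0.08],[0,0.106,-0.416]],[[0.25,0.778,-0.08],[0,0.106,-0.416]],[[0.25,0.778,-0.08],[0,0.106,-0.416]],[[0.25,0.778,-0.08],[0,0.106,-0.416]],[[0.25,0.778,-0.08],[0,0.106,-0.416]],[[0.25,0.778,-0.08],[0,0.106,-0.416]],[[0.25,0.778,-0.08],[0,0.106,-0.416]],[[0.25,0.778,-0.08],[0,0.106,-0.416]],[[0.25,0.778,-0.08],[0,0.106,-0.416]],[[0.25,0.778,-0.08],[0,0.106,-0.416]]]'

```text
time: 32.98
tool_pos: [601.2, 221.2, 226.6]
tcp_rot: [3.141, 0.173, -0.354]
contact_force: [-0.1, 0.3, -0.2]
grip_width: 91.7
finger_force: 0.0
```

>>> play_rows --rows '[[[0.28,0.519,-0.69],[0.08,0.192,-0.112]],[[0.28,0.519,-0.69],[0.08,0.192,-0.112]],[[0.28,0.519,-0.69],[0.08,0.192,-0.112]],[[0.28,0.519,-0.69],[0.08,0.192,-0.112]],[[0.28,0.519,-0.69],[0.08,0.192,-0.112]],[[0.28,0.519,-0.69],[0.08,0.192,-0.112]],[[0,0,0],[0,0,0]]]'

```text
time: 33.85
tool_pos: [650.4, 314.0, 99.3]
tcp_rot: [3.137, 0.35, -0.448]
contact_force: [-0.9, 0.1, 0.3]
grip_width: 92.1
finger_force: 0.0
```

```bash
python3 - <<'E'
from kin import *
np.set_printoptions(precision=2,suppress=True)
delta([650.4,313.4,20],Rpick(-25.4,-20))
c=cam('wrist'); save(c,'w5.png')
for p,i,pr,at,col in panels(c,'wrist'): print(p,round(i,2),round(pr,2),at,col)
E
```

```text
at [650.4 314.   99.3] shift mm [  0.   -0.6 -79.3] units [ 0.   -0.02 -2.64] turn deg [ 0.2 -0.1  0.1] units [ 0.03 -0.02  0.02] min rows 2.6
[435.87 382.66  64.47] 0.34 0.88 [334. 356.] [93. 70. 44.]
[416.37 313.36  86.15] 0.21 0.6 [332. 430.] [116.  101.5  76.5]
```

View pics/w5.png

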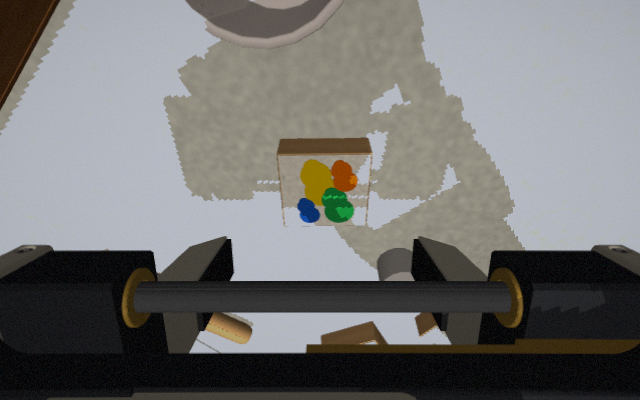

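Panel C sits square between the jaws, spanning (140–226, 278–371), with the mug clear above it. Descending and gripping.

>>> play_rows --rows '[[[0,0,-1],[0,0,0]],[[0,0,-0.9],[0,0,0]],[[0,0,-0.5],[0,0,0]],[[0,0,-0.2],[0,0,0]],[[0,0,0],[0,0,0]],[[0,0,0],[0,0,0]]]'

```text
time: 34.7
tool_pos: [652.3, 314.4, 27.3]
tcp_rot: [-3.14, 0.343, -0.446]
contact_force: [-0.8, -0.4, -0.0]
grip_width: 92.0
finger_force: 0.0
```

>>> play_rows --rows '[[[0,0,0],[0,0,0]],[[0,0,0],[0,0,0]],[[0,0,0],[0,0,0]],[[0,0,0],[0,0,0]],[[0,0,0],[0,0,0]]]' --hand -0.3

```text
time: 35.33
tool_pos: [651.6, 314.2, 26.0]
tcp_rot: [-3.141, 0.345, -0.447]
contact_force: [-0.8, -0.7, 0.5]
grip_width: 59.8
finger_force: 30.0
```

```bash
python3 - <<'E'
from kin import *
G,Rt=placeplan(638.7,319,-324); print(Rt.as_matrix()[:,2])
chain([([600,170,230],Rpick(0,0),10),([520,-110,250],Rpick(60,30),12),([500,G[1],170],Rt,10),(G+[0,0,2],Rt,5)])
E
```

```text
width 59.75348232131916 off 13.7 goal [ 500.  -339.    51.7]
[-2.50808520e-04  9.41123281e-01 -3.38063467e-01]
shift/row [-0.172 -0.481  0.68 ] turn/row [-0.055 -0.243  0.317] end [ 0.15  0.53  1.25 -0.    1.36  1.72] maxstep [0.02 0.06 0.06 0.03 0.03 0.06] cost 0 margin 0.84
shift/row [-0.222 -0.778  0.056] turn/row [ 0.163 -0.283  0.61 ] end [-0.65  0.34  1.63  0.54  1.3  -0.31] maxstep [0.08 0.05 0.08 0.07 0.07 0.19] cost 0 margin 0.81
shift/row [-0.067 -0.763 -0.267] turn/row [ 0.491 -0.132  0.359] end [-0.99  1.12  0.8   0.72  2.25 -0.85] maxstep [0.07 0.1  0.13 0.04 0.12 0.11] cost 0 margin 0.41
shift/row [ 0.     0.    -0.775] turn/row [0. 0. 0.] end [-0.99  1.27  0.79  0.66  2.14 -0.96] maxstep [0.   0.04 0.01 0.02 0.03 0.03] cost 0 margin 0.43
```

>>> play_rows --rows '[[[-0.1,-0.2,1],[-0.055,-0.243,0.317]],[[-0.1,-0.3,1],[-0.055,-0.243,0.317]],[[-0.2,-0.5,1],[-0.055,-0.243,0.317]],[[-0.2,-0.5,1],[-0.055,-0.243,0.317]],[[-0.2,-0.5,1],[-0.055,-0.243,0.317]],[[-0.2,-0.5,0.8],[-0.055,-0.243,0.317]],[[-0.2,-0.5,0.6],[-0.055,-0.243,0.317]],[[-0.2,-0.6,0.4],[-0.055,-0.243,0.317]],[[-0.2,-0.6,0.2],[-0.055,-0.243,0.317]],[[-0.12,-0.6,0],[-0.055,-0.243,0.317]]]'

```text
time: 36.58
tool_pos: [599.9, 169.8, 236.7]
tcp_rot: [-3.141, -0.003, 0.002]
contact_force: [-0.2, 0.0, -1.0]
grip_width: 59.7
finger_force: 30.0
```

>>> play_rows --rows '[[[-0.222,-0.778,0.1],[0.163,-0.283,0.61]],[[-0.222,-0.778,0.1],[0.163,-0.283,0.61]],[[-0.222,-0.778,0.1],[0.163,-0.283,0.61]],[[-0.222,-0.778,0.1],[0.163,-0.283,0.61]],[[-0.222,-0.778,0.1],[0.163,-0.283,0.61]],[[-0.222,-0.778,0.1],[0.163,-0.283,0.61]],[[-0.222,-0.778,0.1],[0.163,-0.283,0.61]],[[-0.222,-0.778,0],[0.163,-0.283,0.61]],[[-0.222,-0.778,0],[0.163,-0.283,0.61]],[[-0.222,-0.778,0],[0.163,-0.283,0.61]],[[-0.222,-0.778,0],[0.163,-0.283,0.61]],[[-0.222,-0.778,0],[0.163,-0.283,0.61]]]'

```text
time: 38.08
tool_pos: [519.7, -110.6, 257.1]
tcp_rot: [3.139, -0.524, 1.051]
contact_force: [-0.5, -0.5, -0.7]
grip_width: 59.5
finger_force: 30.0
```

>>> play_rows --rows '[[[-0.07,-0.763,0],[0.491,-0.132,0.359]],[[-0.07,-0.763,0],[0.491,-0.132,0.359]],[[-0.07,-0.763,0],[0.491,-0.132,0.359]],[[-0.07,-0.763,-0.1],[0.491,-0.132,0.359]],[[-0.07,-0.763,-0.3],[0.491,-0.132,0.359]],[[-0.07,-0.763,-0.4],[0.491,-0.132,0.359]],[[-0.07,-0.763,-0.5],[0.491,-0.132,0.359]],[[-0.07,-0.763,-0.5],[0.491,-0.132,0.359]],[[-0.07,-0.763,-0.5],[0.491,-0.132,0.359]],[[-0.07,-0.763,-0.5],[0.491,-0.132,0.359]],[[0,0,0],[0,0,0]]]'

```text
time: 39.45
tool_pos: [498.5, -339.4, 168.2]
tcp_rot: [-3.131, -1.231, 1.558]
contact_force: [-0.1, -0.4, -0.6]
grip_width: 59.4
finger_force: 30.0
```

```bash
python3 -c "
from kin import *
final()"
```

```text
59.38986898280822 29.97538983821869
at [ 498.5 -339.4  168.2] shift mm [   1.5    0.4 -114.5] units [ 0.05  0.01 -3.82] turn deg [-0.3 -0.2  0.1] units [-0.03 -0.02  0.02] min rows 3.8
```

>>> play_rows --rows '[[[0.05,0,-1],[0,0,0]],[[0,0,-1],[0,0,0]],[[0,0,-0.9],[0,0,0]],[[0,0,-0.6],[0,0,0]],[[0,0,-0.3],[-0.03,-0.02,0.02]],[[0,0,-0.05],[0,0,0]],[[0,0,-0.03],[0,0,0]],[[0,0,0],[0,0,0]],[[0,0,0],[0,0,0]]]'

```text
time: 40.58
tool_pos: [500.7, -338.9, 57.1]
tcp_rot: [3.129, -1.22, 1.585]
contact_force: [-0.1, -0.0, -1.1]
grip_width: 59.2
finger_force: 30.0
```

```bash
python3 -c "
from kin import *
final()"
```

```text
59.24857579325878 29.975720643997192
at [ 500.7 -338.9   57.1] shift mm [-0.7 -0.1 -3.4] units [-0.02 -0.   -0.11] turn deg [ 0.3  0.2 -0.1] units [ 0.04  0.03 -0.01] min rows 0.1
```

>>> play_rows --rows '[[[0,0,-0.12],[0.02,0.02,0]],[[0,0,-0.04],[0,0,0]],[[0,0,0],[0,0,0]]]'

```text
time: 40.95
tool_pos: [500.6, -338.6, 51.5]
tcp_rot: [3.14, -1.224, 1.575]
contact_force: [-0.4, -0.3, -0.5]
grip_width: 59.7
finger_force: 30.0
```

>>> play_rows --rows '[[[0,0,0],[0,0,0]],[[0,0,0],[0,0,0]],[[0,0,0],[0,0,0]],[[0,0,0],[0,0,0]],[[0,-0.4,0.15],[0,0,0]],[[0,-0.94,0.34],[0,0,0]],[[0,-0.94,0.34],[0,0,0]],[[0,0,1],[0,0,0]],[[0,0,1],[0,0,0]],[[0,0,1],[0,0,0]],[[0,0.2,1],[-0.5,0,0]],[[0,0.5,0.7],[-0.5,0,0]]]' --hand 0.7

```text
time: 42.45
tool_pos: [500.5, -386.0, 219.9]
tcp_rot: [3.137, -1.08, 1.577]
contact_force: [0.7, 0.3, -0.3]
grip_width: 78.2
finger_force: 0.0
```

```bash
python3 - <<'E'
from kin import *
np.set_printoptions(precision=1,suppress=True)
c=cam('scene'); cv2.imwrite('pics/s6c.png',cv2.resize(c['frame'][90:320,130:450,::-1],(800,575)))
for d in trace('panel1','scene'): print(round(d['p'],2),np.round(d['at']),ray(c,d['at'],11)[0],ray(c,d['at'],38)[0])
c=cam('top')
for p,i,pr,at,col in panels(c,'top'): print(p,round(i,2),round(pr,2),at,col)
np.set_printoptions(precision=3,suppress=True)
C=np.array([431,268.6]); th=-60.3; t=np.array([np.cos(np.radians(th)),np.sin(np.radians(th))]); P=C+12*t; print(P)
chain([([500,-60,260],Rpick(20,0),12),([440,160,230],Rpick(-45,-20),12),([*P,105],Rpick(th,-40),6),([*P,18],Rpick(th,-40),5)])
E
```

```text
0.96 [246. 374.] [433.6 262.2  11. ] [448.4 280.6  38. ]
0.87 [273. 402.] [427.4 373.1  11. ] [442.4 388.5  38. ]
0.83 [222. 467.] [169.5 332.3  11. ] [191.2 348.9  38. ]
0.8 [193. 295.] [507.  -27.7  11. ] [519.8  -1.7  38. ]
0.77 [136. 255.] [ 483.8 -343.2   11. ] [ 497.2 -308.8   38. ]
0.63 [152. 263.] [ 499.3 -250.6   11. ] [ 512.3 -218.7   38. ]
0.58 [213. 403.] [294.3 206.8  11. ] [312.8 226.7  38. ]
0.55 [131. 247.] [ 493.7 -385.4   11. ] [ 506.8 -349.9   38. ]
[170.  331.8  33.3] 0.89 0.9 [288. 244.] [ 62. 111. 105.]
[436.1 267.5  29.8] 0.91 0.89 [210. 265.] [118. 117. 116.]
[ 505.4 -219.6   34.3] 0.47 0.76 [190. 404.] [103. 100.  72.]
[298.8 207.2  32.1] 0.79 0.59 [250. 282.] [ 70. 108.  69.]
[ 508.5 -331.5   27.8] 0.5 0.57 [188. 441.] [97.5 88.5 66. ]
[426.5 378.9   0.7] 0.95 0.56 [212. 235.] [117. 115. 113.]
[504.1 -19.9  13.6] 0.9 0.52 [191. 349.] [113.  96.  63.]
[335.2 326.1  81.6] 0.46 0.5 [243. 246.] [104.  47.  47.]
[ 506.2 -278.3   34.7] 0.57 0.48 [191. 418.] [105. 100.  76.]
[ 735.  -245.1    0.1] 0.07 0.33 [128. 411.] [88. 87. 85.]
[436.946 258.176]
shift/row [-0.002  0.905  0.113] turn/row [-0.561  0.393 -0.655] end [-0.27  0.29  1.55 -0.    1.31  0.95] maxstep [0.11 0.12 0.21 0.1  0.17 0.23] cost 0 margin 0.5
shift/row [-0.167  0.611 -0.083] turn/row [ 0.048  0.215 -0.67 ] end [0.02 0.36 1.58 0.25 1.45 2.31] maxstep [0.03 0.01 0.01 0.04 0.03 0.13] cost 0 margin 0.8
shift/row [-0.017  0.545 -0.694] turn/row [ 0.332  0.254 -0.315] end [0.02 0.62 1.72 0.64 1.25 2.3 ] maxstep [0.   0.05 0.03 0.07 0.04 0.02] cost 0 margin 0.77
shift/row [ 0.    0.   -0.58] turn/row [0. 0. 0.] end [0.02 0.77 1.75 0.68 1.11 2.18] maxstep [0.   0.03 0.01 0.01 0.03 0.03] cost 0 margin 0.83
```

View pics/s6c.png

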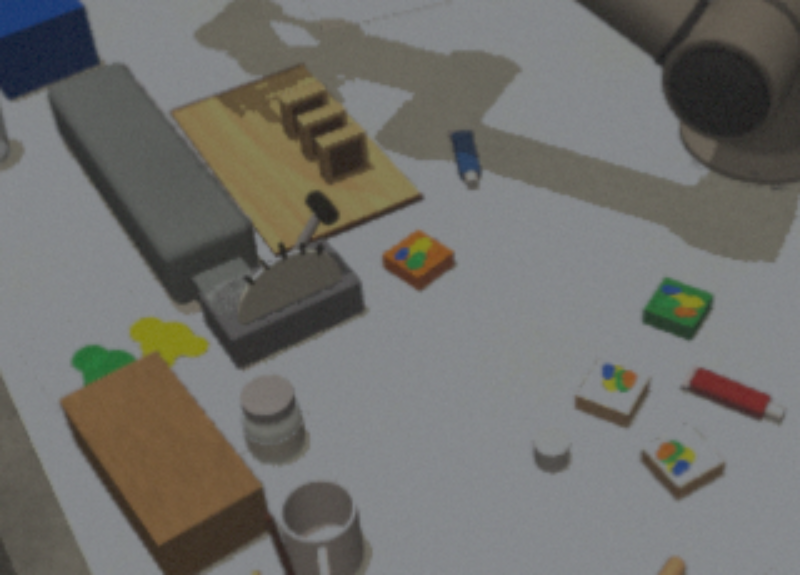

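Three panels stand separately on the board, with the lever at idle. Panels E (≈613,390 in the crop) and D (≈682,458) remain. The pot is close to E, so I'll use a 25° lean there.

```bash
python3 - <<'E'
from kin import *
C=np.array([433,268.2]); th=-60.3; t=np.array([np.cos(np.radians(th)),np.sin(np.radians(th))]); P=C+13*t; print(P)
chain([([500,-60,260],Rpick(20,0),12),([440,160,230],Rpick(-50,-15),12),([*P,110],Rpick(th,-25),5),([*P,20],Rpick(th,-25),5)])
E
```

```text
[439.44096269 256.90779031]
shift/row [-0.002  0.905  0.113] turn/row [-0.561  0.393 -0.655] end [-0.27  0.29  1.55 -0.    1.31  0.95] maxstep [0.11 0.12 0.21 0.1  0.17 0.23] cost 0 margin 0.5
shift/row [-0.167  0.611 -0.083] turn/row [ 0.043  0.161 -0.725] end [0.05 0.32 1.62 0.21 1.37 2.43] maxstep [0.03 0.01 0.01 0.03 0.02 0.13] cost 0 margin 0.68
shift/row [-0.004  0.646 -0.8  ] turn/row [ 0.205  0.143 -0.257] end [0.13 0.52 1.73 0.45 1.1  2.51] maxstep [0.02 0.05 0.03 0.05 0.06 0.03] cost 0 margin 0.6
shift/row [ 0.   0.  -0.6] turn/row [0. 0. 0.] end [0.13 0.67 1.79 0.51 0.92 2.39] maxstep [0.   0.03 0.02 0.02 0.04 0.03] cost 0 margin 0.62
```

>>> play_rows --rows '[[[0,0.905,0.3],[-0.561,0.393,-0.655]],[[0,0.905,0.3],[-0.561,0.393,-0.655]],[[0,0.905,0.3],[-0.561,0.393,-0.655]],[[0,0.905,0.3],[-0.561,0.393,-0.655]],[[0,0.905,0.1],[-0.561,0.393,-0.655]],[[0,0.905,0],[-0.561,0.393,-0.655]],[[0,0.905,0],[-0.561,0.393,-0.655]],[[0,0.905,0],[-0.561,0.393,-0.655]],[[0,0.905,0],[-0.561,0.393,-0.655]],[[0,0.905,0],[-0.561,0.393,-0.655]],[[0,0.905,0],[-0.561,0.393,-0.655]],[[0,0.905,0],[-0.561,0.393,-0.655]]]' --hand 1

```text
time: 44.15
tool_pos: [500.5, -59.6, 255.3]
tcp_rot: [-3.141, 0.003, 0.342]
contact_force: [0.0, -0.3, -0.9]
grip_width: 91.6
finger_force: 0.0
```

>>> play_rows --rows '[[[-0.167,0.611,-0.08],[0.043,0.161,-0.725]],[[-0.167,0.611,-0.08],[0.043,0.161,-0.725]],[[-0.167,0.611,-0.08],[0.043,0.161,-0.725]],[[-0.167,0.611,-0.08],[0.043,0.161,-0.725]],[[-0.167,0.611,-0.08],[0.043,0.161,-0.725]],[[-0.167,0.611,-0.08],[0.043,0.161,-0.725]],[[-0.167,0.611,-0.08],[0.043,0.161,-0.725]],[[-0.167,0.611,-0.08],[0.043,0.161,-0.725]],[[-0.167,0.611,-0.08],[0.043,0.161,-0.725]],[[-0.167,0.611,-0.08],[0.043,0.161,-0.725]],[[-0.167,0.611,-0.08],[0.043,0.161,-0.725]],[[-0.167,0.611,-0.08],[0.043,0.161,-0.725]]]'

```text
time: 45.65
tool_pos: [440.4, 160.2, 226.2]
tcp_rot: [3.137, 0.265, -0.881]
contact_force: [0.3, -0.1, 0.8]
grip_width: 91.6
finger_force: 0.0
```

>>> play_rows --rows '[[[0,0.646,-0.8],[0.205,0.143,-0.257]],[[0,0.646,-0.8],[0.205,0.143,-0.257]],[[0,0.646,-0.8],[0.205,0.143,-0.257]],[[0,0.646,-0.8],[0.205,0.143,-0.257]],[[0,0.646,-0.8],[0.205,0.143,-0.257]],[[0,0,0],[0,0,0]]]'

```text
time: 46.4
tool_pos: [439.0, 256.5, 105.0]
tcp_rot: [3.133, 0.439, -1.058]
contact_force: [0.1, 0.0, 0.1]
grip_width: 91.8
finger_force: 0.0
```

```bash
python3 - <<'E'
from kin import *
np.set_printoptions(precision=2,suppress=True)
delta([439.4,256.9,20],Rpick(-60.3,-25))
c=cam('wrist'); save(c,'w6.png')
for p,i,pr,at,col in panels(c,'wrist'): print(p,round(i,2),round(pr,2),at,col)
E
```

```text
at [439.  256.5 105. ] shift mm [  0.4   0.4 -85. ] units [ 0.01  0.01 -2.83] turn deg [ 0.1 -0.5  0.1] units [ 0.01 -0.06  0.02] min rows 2.8
[297.71 207.66  28.03] 0.96 0.78 [180. 525.] [14. 86. 28.]
[432.29 268.56  29.73] 0.97 0.76 [170. 321.] [158. 149. 132.]
[426.38 379.62   3.6 ] 0.82 0.73 [254. 268.] [133. 119.  56.]
```

>>> play_rows --rows '[[[0,0,-1],[0,-0.05,0]],[[0,0,-1],[0,0,0]],[[0,0,-0.7],[0,0,0]],[[0,0,-0.23],[0,0,0]],[[0,0,0],[0,0,0]],[[0,0,0],[0,0,0]]]'

```text
time: 47.25
tool_pos: [441.3, 256.6, 21.0]
tcp_rot: [-3.134, 0.431, -1.051]
contact_force: [-0.4, 0.8, 0.2]
grip_width: 92.0
finger_force: 0.0
```

>>> play_rows --rows '[[[0,0,0],[0,0,0]],[[0,0,0],[0,0,0]],[[0,0,0],[0,0,0]],[[0,0,0],[0,0,0]],[[0,0,0],[0,0,0]]]' --hand -0.3

```text
time: 47.88
tool_pos: [440.4, 256.6, 20.0]
tcp_rot: [-3.136, 0.432, -1.052]
contact_force: [-0.6, -0.6, 1.3]
grip_width: 59.7
finger_force: 30.0
```

```bash
python3 - <<'E'
from kin import *
G,Rt=placeplan(432.3,268.6,-377); print(Rt.as_matrix()[:,2])
chain([([450,150,250],Rpick(0,0),12),([490,-150,260],Rpick(70,25),12),([500,G[1],170],Rt,10),(G+[0,0,2],Rt,5)])
E
```

```text
width 59.736822238537414 off 14.5 goal [ 500.  -386.    52.5]
[-0.0056986   0.90817351 -0.41855514]
shift/row [ 0.027 -0.296  0.639] turn/row [-0.139 -0.232  0.618] end [ 0.16  0.24  1.64 -0.    1.26  1.73] maxstep [0.01 0.04 0.02 0.06 0.04 0.08] cost 0 margin 0.67
shift/row [ 0.111 -0.833  0.028] turn/row [ 0.159 -0.227  0.717] end [-0.69  0.34  1.55  0.41  1.42 -0.44] maxstep [0.08 0.04 0.05 0.05 0.06 0.2 ] cost 0 margin 0.87
shift/row [ 0.033 -0.787 -0.3  ] turn/row [ 0.499 -0.085  0.243] end [-1.01  1.17  0.61  0.69  2.31 -0.81] maxstep [0.06 0.11 0.17 0.05 0.13 0.09] cost 0 margin 0.35
shift/row [ 0.    0.   -0.77] turn/row [0. 0. 0.] end [-1.01  1.3   0.63  0.62  2.19 -0.92] maxstep [0.   0.03 0.01 0.02 0.03 0.03] cost 0 margin 0.38
```

>>> play_rows --rows '[[[0,-0.1,1],[-0.139,-0.232,0.618]],[[0,-0.2,1],[-0.139,-0.232,0.618]],[[0,-0.3,1],[-0.139,-0.232,0.618]],[[0,-0.3,1],[-0.139,-0.232,0.618]],[[0,-0.3,1],[-0.139,-0.232,0.618]],[[0,-0.3,0.8],[-0.139,-0.232,0.618]],[[0,-0.3,0.6],[-0.139,-0.232,0.618]],[[0.05,-0.3,0.5],[-0.139,-0.232,0.618]],[[0.05,-0.3,0.4],[-0.139,-0.232,0.618]],[[0.1,-0.4,0.3],[-0.139,-0.232,0.618]],[[0.1,-0.4,0.1],[-0.139,-0.232,0.618]],[[0.03,-0.4,0],[-0.139,-0.232,0.618]]]'

```text
time: 49.38
tool_pos: [450.5, 148.3, 251.1]
tcp_rot: [3.141, -0.002, 0.002]
contact_force: [-0.1, -0.6, -0.1]
grip_width: 59.7
finger_force: 30.0
```

>>> play_rows --rows '[[[0.11,-0.833,0.03],[0.159,-0.227,0.717]],[[0.11,-0.833,0.03],[0.159,-0.227,0.717]],[[0.11,-0.833,0.03],[0.159,-0.227,0.717]],[[0.11,-0.833,0.03],[0.159,-0.227,0.717]],[[0.11,-0.833,0.03],[0.159,-0.227,0.717]],[[0.11,-0.833,0.03],[0.159,-0.227,0.717]],[[0.11,-0.833,0.03],[0.159,-0.227,0.717]],[[0.11,-0.833,0.03],[0.159,-0.227,0.717]],[[0.11,-0.833,0.03],[0.159,-0.227,0.717]],[[0.11,-0.833,0.03],[0.159,-0.227,0.717]],[[0.11,-0.833,0.03],[0.159,-0.227,0.717]],[[0.11,-0.833,0.03],[0.159,-0.227,0.717]]]'

```text
time: 50.88
tool_pos: [489.8, -152.1, 261.6]
tcp_rot: [3.141, -0.439, 1.225]
contact_force: [0.4, 0.4, -0.4]
grip_width: 59.8
finger_force: 30.0
```

>>> play_rows --rows '[[[0.03,-0.787,0],[0.499,-0.085,0.243]],[[0.03,-0.787,0],[0.499,-0.085,0.243]],[[0.03,-0.787,0],[0.499,-0.085,0.243]],[[0.03,-0.787,-0.1],[0.499,-0.085,0.243]],[[0.03,-0.787,-0.3],[0.499,-0.085,0.243]],[[0.03,-0.787,-0.4],[0.499,-0.085,0.243]],[[0.03,-0.787,-0.5],[0.499,-0.085,0.243]],[[0.03,-0.787,-0.5],[0.499,-0.085,0.243]],[[0.03,-0.787,-0.6],[0.499,-0.085,0.243]],[[0.03,-0.787,-0.6],[0.499,-0.085,0.243]],[[0,0,0],[0,0,0]]]'

```text
time: 52.25
tool_pos: [498.1, -387.9, 165.1]
tcp_rot: [-3.121, -1.149, 1.555]
contact_force: [1.0, 0.4, -1.2]
grip_width: 59.7
finger_force: 30.0
```

```bash
python3 -c "
from kin import *
final()"
```

```text
59.67909643298439 29.964264929294586
at [ 498.1 -387.9  165.1] shift mm [   1.9    1.9 -110.6] units [ 0.06  0.06 -3.69] turn deg [-0.6 -0.4  0.1] units [-0.07 -0.04  0.01] min rows 3.7
```

>>> play_rows --rows '[[[0.06,0.06,-1],[0,0,0]],[[0,0,-1],[0,0,0]],[[0,0,-0.9],[0,0,0]],[[0,0,-0.6],[-0.03,-0.02,0]],[[0,0,-0.2],[0,0,0]],[[0,0,-0.05],[0,0,0]],[[0,0,-0.03],[0,0,0]],[[0,0,0],[0,0,0]],[[0,0,0],[0,0,0]]]'

```text
time: 53.38
tool_pos: [500.8, -385.2, 67.9]
tcp_rot: [3.121, -1.143, 1.6]
contact_force: [-1.3, 3.1, 38.0]
grip_width: 59.9
finger_force: 30.0
```

```bash
python3 -c "
from kin import *
final()"
```

```text
59.92406098974565 30.034727454185486
at [ 500.8 -385.2   67.9] shift mm [ -0.8  -0.8 -13.5] units [-0.03 -0.03 -0.45] turn deg [-0.2  0.6 -0.3] units [-0.03  0.08 -0.04] min rows 0.4
```

There is an unexpected 38 N upward force with 13 mm still to go. I'll raise and look.

>>> play_rows --rows '[[[0,0,0.4],[0,0,0]],[[0,0,0.5],[0,0,0]],[[0,0,0],[0,0,0]]]'

```text
time: 53.75
tool_pos: [501.1, -386.0, 86.3]
tcp_rot: [3.138, -1.134, 1.58]
contact_force: [0.2, -0.2, -0.3]
grip_width: 59.3
finger_force: 30.0
```

```bash
python3 - <<'E'
from kin import *
c=cam('scene'); a=cv2.resize(c['frame'][90:210,170:330,::-1],(640,480),interpolation=cv2.INTER_CUBIC)
c=cam('wrist'); b=c['frame'][:,:,::-1]
a=cv2.resize(a,(400,300)); b=cv2.resize(b,(400,250))
k=np.zeros((300,800,3),np.uint8); k[:,:400]=a; k[:250,400:]=b; cv2.imwrite('pics/m1.png',k)
E
```

```text
(no output)
```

View pics/m1.png

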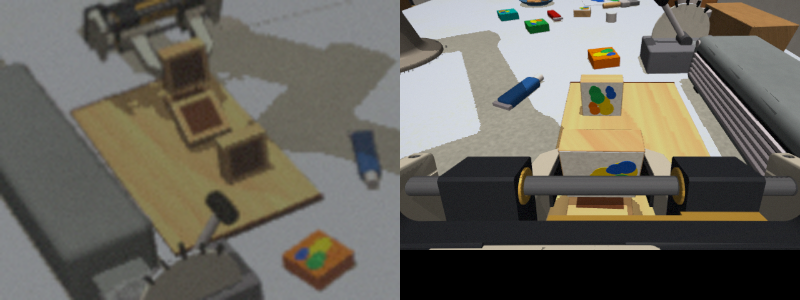

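One panel appears to be lying on the board with its back up, under the held one. I'll raise clear and look more closely.

>>> play_rows --rows '[[[0,0,1],[0,0,0]],[[0,-0.2,1],[0,0,0]],[[0,-0.5,1],[0,0,0]],[[0,-0.5,0.5],[0,0,0]],[[0,0,0],[0,0,0]]]'

```text
time: 54.48
tool_pos: [500.6, -422.6, 192.3]
tcp_rot: [3.135, -1.133, 1.582]
contact_force: [0.3, 0.1, -1.4]
grip_width: 59.8
finger_force: 30.0
```

```bash
python3 - <<'E'
from kin import *
c=cam('scene'); a=cv2.resize(c['frame'][110:200,190:310,::-1],(400,300),interpolation=cv2.INTER_CUBIC)
c2=cam('wrist'); b=cv2.resize(c2['frame'][:,:,::-1],(400,250))
c3=cam('top'); d=cv2.resize(c3['frame'][145:220,365:485,::-1],(480,300),interpolation=cv2.INTER_CUBIC)
k=np.zeros((560,800,3),np.uint8); k[:300,:400]=a; k[:250,400:]=b; k[260:560,320:800]=d; cv2.imwrite('pics/m2.png',k)
print(get_obs()['grip_width'])
E
```

```text
59.69371395274193
```

View pics/m2.png

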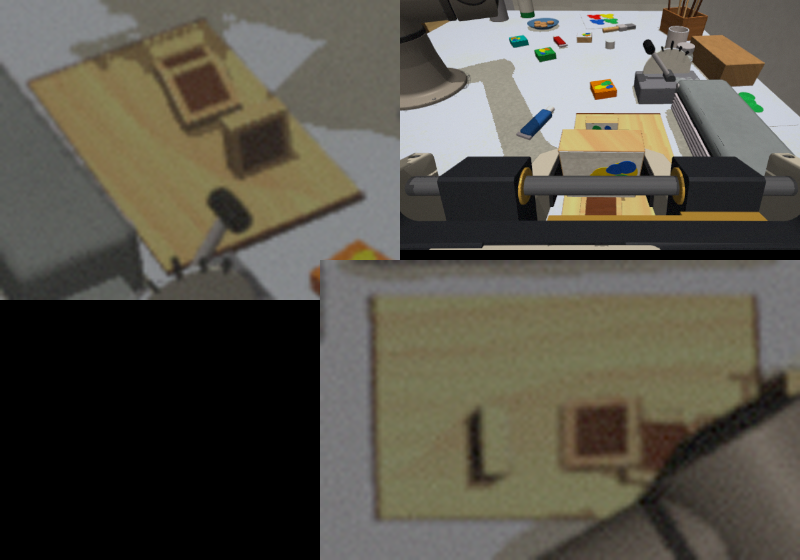

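Panel A stands. The other two placed panels have toppled like dominoes towards -y and lie back-up, overlapping. E will go at the far end (y≈-450) and the fallen ones get re-stood in between.

```bash
python3 - <<'E'
from kin import *
Rt=R.from_quat(np.load('Rt.npy'))
chain([([500,-459,192],Rt,3),([500,-459,70],Rt,5),([500,-459,50],Rt,3)])
c=cam('scene'); print([ (round(d['p'],2),np.round(d['at'])) for d in trace('panel1','scene')])
c=cam('wrist')
for d in trace('panel1','wrist'):
    m=d['mask'].astype(np.uint8); k=max(cv2.findContours(m,0,2)[0],key=cv2.contourArea)
    print(round(d['p'],2),np.round(d['at']),m.sum(),ray(c,d['at'],20)[0].round(0),cv2.minAreaRect(k))
E
```

```text
shift/row [-0.009 -0.422  0.024] turn/row [ 0.003  0.004 -0.001] end [-1.06  1.39  0.04  0.97  2.56 -0.46] maxstep [0.01 0.06 0.15 0.08 0.06 0.1 ] cost 0.041 margin 0.0
shift/row [ 0.     0.    -0.813] turn/row [0. 0. 0.] end [-1.06  1.53  0.04  0.81  2.49 -0.64] maxstep [0.   0.03 0.   0.04 0.02 0.04] cost 0.016 margin 0.0
shift/row [ 0.     0.    -0.222] turn/row [0. 0. 0.] end [-1.06  1.55  0.04  0.79  2.47 -0.67] maxstep [0.   0.01 0.   0.01 0.01 0.01] cost 0.004 margin 0.0
[(0.93, array([192., 298.])), (0.91, array([134., 248.])), (0.78, array([214., 402.])), (0.64, array([150., 264.])), (0.59, array([ 84., 236.])), (0.56, array([275., 402.])), (0.55, array([220., 467.])), (0.54, array([128., 246.])), (0.48, array([178., 256.]))]
0.91 [ 89. 232.] 602 [304. 180.  20.] ((232.23532104492188, 87.44117736816406), (20.858062744140625, 32.25723648071289), 75.96376037597656)
0.88 [145. 323.] 1107 [500. -40.  20.] ((325.1095275878906, 142.4746856689453), (31.405380249023438, 40.02499771118164), 77.00537872314453)
0.85 [332. 318.] 1910 [ 496. -363.   20.] ((321.0, 329.0), (28.0, 68.0), 90.0)
0.81 [ 60. 295.] 373 [428. 354.  20.] ((294.5, 60.5), (15.0, 23.0), 90.0)
0.67 [245. 322.] 9934 [ 500. -257.   20.] ((322.5, 243.5), (75.0, 139.0), 90.0)
0.62 [194. 324.] 1160 [ 501. -166.   20.] ((323.0, 196.0), (22.0, 52.0), 90.0)
0.59 [ 98. 411.] 899 [678. 140.  20.] ((414.29742431640625, 98.48748016357422), (79.945556640625, 16.83417320251465), 55.24408721923828)
```

```bash
python3 - <<'E'
from kin import *
Rt=R.from_quat(np.load('Rt.npy')); q0=[-1.01,1.3,.6,.65,2.2,-.9]
for x,y,rz in [(475,-450,0),(470,-445,0),(475,-445,-15),(485,-445,-15),(485,-445,-25)]:
    r=R.from_euler('z',rz,degrees=True)*Rt; u=r.as_matrix()[:2,2]; u=u/np.linalg.norm(u)
    P=np.array([x,y])-9*u
    for z in (52,100,160): print(x,y,rz,z,P.round(0),*ik([*P,z],r,q0))
E
```

```text
475 -450 0 52 [ 475. -459.] [-1.08  1.46  0.25  0.68  2.4  -0.82] 0.0 0.21
475 -450 0 100 [ 475. -459.] [-1.08  1.4   0.26  0.71  2.44 -0.77] 0.0 0.22
475 -450 0 160 [ 475. -459.] [-1.08  1.35  0.23  0.78  2.5  -0.68] 0.0 0.16
470 -445 0 52 [ 470. -454.] [-1.09  1.43  0.32  0.64  2.37 -0.86] 0.0 0.28
470 -445 0 100 [ 470. -454.] [-1.09  1.37  0.34  0.68  2.41 -0.82] 0.0 0.25
470 -445 0 160 [ 470. -454.] [-1.09  1.31  0.31  0.74  2.47 -0.73] 0.0 0.19
475 -445 -15 52 [ 473. -454.] [-1.15  1.29  0.66  0.72  2.1  -0.83] 0.0 0.56
475 -445 -15 100 [ 473. -454.] [-1.15  1.23  0.66  0.74  2.14 -0.79] 0.0 0.52
475 -445 -15 160 [ 473. -454.] [-1.15  1.16  0.65  0.78  2.2  -0.72] 0.0 0.46
485 -445 -15 52 [ 483. -454.] [-1.14  1.3   0.63  0.73  2.11 -0.81] 0.0 0.55
485 -445 -15 100 [ 483. -454.] [-1.14  1.24  0.63  0.75  2.15 -0.77] 0.0 0.51
485 -445 -15 160 [ 483. -454.] [-1.14  1.18  0.62  0.79  2.21 -0.7 ] 0.0 0.45
485 -445 -25 52 [ 481. -453.] [-1.19  1.22  0.83  0.78  1.94 -0.81] 0.0 0.72
485 -445 -25 100 [ 481. -453.] [-1.19  1.16  0.84  0.8   1.98 -0.76] 0.0 0.68
485 -445 -25 160 [ 481. -453.] [-1.19  1.09  0.83  0.83  2.03 -0.7 ] 0.0 0.63
```

>>> play_rows --rows '[[[-0.43,-0.6,-0.3],[0,0,0]],[[-0.43,-0.6,-0.3],[0,0,0]],[[0,0,-1],[0,0,0]],[[0,0,-1],[0,0,0]],[[0,0,-0.9],[0,0,0]],[[0,0,-0.6],[0,0,0]],[[0,0,0],[0,0,0]],[[0,0,0],[0,0,0]]]'

```text
time: 55.82
tool_pos: [475.2, -457.9, 68.4]
tcp_rot: [3.138, -1.135, 1.58]
contact_force: [0.1, -0.6, -0.9]
grip_width: 59.7
finger_force: 30.0
```

```bash
python3 - <<'E'
from kin import *
delta([475,-459,52.5],R.from_quat(np.load('Rt.npy')))
c=cam('wrist'); save(c,'w7.png')
c=cam('scene'); cv2.imwrite('pics/s7c.png',cv2.resize(c['frame'][100:200,190:310,::-1],(600,500),interpolation=cv2.INTER_CUBIC))
E
```

```text
at [ 475.2 -457.9   68.4] shift mm [ -0.2  -1.1 -15.9] units [-0.01 -0.04 -0.53] turn deg [ 0.2  0.2 -0. ] units [ 0.03  0.03 -0.  ] min rows 0.5
```

View pics/s7c.png

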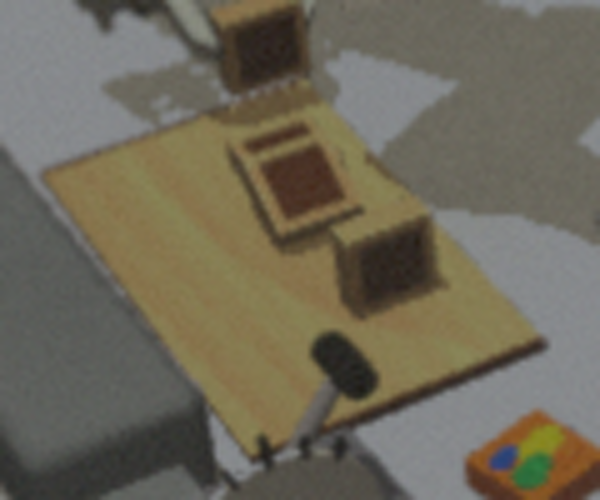

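The held panel E is upright over the far end of the board. B lies overlapping C, both back-up, and A stands. Lowering E in small steps.

>>> play_rows --rows '[[[0,-0.03,-0.4],[0,0,0]],[[0,0,-0.1],[0,0,0]],[[0,0,0],[0,0,0]]]'

```text
time: 56.3
tool_pos: [474.8, -458.4, 51.6]
tcp_rot: [-3.141, -1.138, 1.576]
contact_force: [0.6, 0.1, -0.6]
grip_width: 59.7
finger_force: 30.0
```

>>> play_rows --rows '[[[0,0,-0.1],[0,0,0]],[[0,0,0],[0,0,0]]]'

```text
time: 56.55
tool_pos: [475.0, -458.5, 49.2]
tcp_rot: [3.141, -1.137, 1.577]
contact_force: [-0.3, -0.3, -0.4]
grip_width: 59.9
finger_force: 30.0
```

>>> play_rows --rows '[[[0,0,-0.08],[0,0,0]],[[0,0,0],[0,0,0]]]'

```text
time: 56.8
tool_pos: [475.0, -458.5, 46.7]
tcp_rot: [3.141, -1.137, 1.577]
contact_force: [-0.6, -0.0, -1.3]
grip_width: 59.5
finger_force: 30.0
```

>>> play_rows --rows '[[[0,0,-0.08],[0,0,0]],[[0,0,0],[0,0,0]]]'

```text
time: 57.05
tool_pos: [474.9, -458.7, 46.3]
tcp_rot: [3.136, -1.137, 1.583]
contact_force: [-0.0, 1.0, 5.8]
grip_width: 59.4
finger_force: 30.0
```

>>> play_rows --rows '[[[0,0,-0.08],[0,0,0]],[[0,0,0],[0,0,0]]]'

```text
time: 57.3
tool_pos: [474.8, -458.8, 46.2]
tcp_rot: [3.131, -1.137, 1.589]
contact_force: [-0.8, 0.4, 15.5]
grip_width: 59.8
finger_force: 30.0
```

>>> play_rows --rows '[[[0,0,0.05],[0,0,0]],[[0,0,0],[0,0,0]],[[0,0,0],[0,0,0]],[[0,0,0],[0,0,0]],[[0,0,0.4],[0,0,0]],[[0,0,0.8],[0,0,0]],[[0,0,1],[0,0,0]],[[0,0,1],[0,0,0]],[[0,0,1],[0,0,0]],[[0,0.3,1],[-0.5,0,0]]]' --hand 0.75

```text
time: 58.55
tool_pos: [474.5, -450.0, 200.2]
tcp_rot: [-3.141, -1.066, 1.575]
contact_force: [0.4, -0.4, -0.7]
grip_width: 80.1
finger_force: 0.0
```

```bash
python3 - <<'E'
from kin import *
chain([([490,-300,330],Rpick(90,0),9)])
E
```

```text
shift/row [0.057 0.556 0.481] turn/row [-0.848 -0.002 -0.003] end [-0.68  0.39  1.21 -0.    1.54 -0.68] maxstep [0.07 0.13 0.18 0.13 0.13 0.1 ] cost 0 margin 0.34
```

>>> play_rows --rows '[[[0.06,0.55,0.5],[-0.848,0,0]],[[0.06,0.55,0.5],[-0.848,0,0]],[[0.06,0.55,0.5],[-0.848,0,0]],[[0.06,0.55,0.5],[-0.848,0,0]],[[0.06,0.55,0.5],[-0.848,0,0]],[[0.06,0.55,0.5],[-0.848,0,0]],[[0.06,0.55,0.5],[-0.848,0,0]],[[0.06,0.55,0.5],[-0.848,0,0]],[[0.06,0.55,0.4],[-0.848,0,0]],[[0,0,0],[0,0,0]],[[0,0,0],[0,0,0]]]'

```text
time: 59.92
tool_pos: [491.0, -300.9, 332.8]
tcp_rot: [-3.138, -0.001, 1.573]
contact_force: [-0.2, -0.3, 0.3]
grip_width: 80.4
finger_force: 0.0
```

```bash
python3 - <<'E'
from kin import *
np.set_printoptions(precision=1,suppress=True)
for n in ('wrist','scene','top'):
    c=cam(n); save(c,n+'8.png')
    for d in trace('panel1','%s'%n):
        w=ray(c,d['at'],30)[0]
        if w[1]>-120 or d['p']<.15: continue
        m=d['mask'].astype(np.uint8); np.save(f"m_{n}_{int(d['at'][0])}_{int(d['at'][1])}.npy",m)
        k=max(cv2.findContours(m,0,2)[0],key=cv2.contourArea); h=cv2.approxPolyDP(cv2.convexHull(k),2.5,True).reshape(-1,2)[:,::-1]
        print(n,round(d['p'],2),np.round(d['at']),m.sum(),w, 'median',np.median(c['frame'][d['mask']],0)); print(ray(c,h,30)[:,:2].round(0).tolist())
c=cam('wrist'); hsv=cv2.cvtColor(c['frame'],cv2.COLOR_RGB2HSV)
print(c['frame'][300:305,320].tolist(), hsv.shape)
E
```

```text
wrist 0.94 [ 93. 333.] 1080 [ 503.1 -215.7   30. ] median [163. 127.  86.]
[[532.0, -205.0], [532.0, -226.0], [468.0, -225.0], [471.0, -204.0]]
wrist 0.92 [265. 311.] 1445 [ 474.8 -454.7   30. ] median [86. 67. 44.]
[[503.0, -430.0], [504.0, -480.0], [440.0, -478.0], [447.0, -428.0]]
wrist 0.9 [171. 336.] 2166 [ 509.2 -315.7   30. ] median [118.   82.5  50. ]
[[539.0, -287.0], [542.0, -347.0], [480.0, -349.0], [482.0, -286.0]]
wrist 0.73 [210. 327.] 1464 [ 496.6 -371.1   30. ] median [110.  62.  36.]
[[472.0, -331.0], [529.0, -353.0], [528.0, -396.0], [470.0, -394.0]]
scene 0.86 [136. 251.] 404 [ 504.5 -326.5   30. ] median [81.5 67.5 49. ]
[[472.0, -371.0], [487.0, -282.0], [551.0, -274.0], [529.0, -375.0]]
scene 0.71 [180. 204.] 5970 [ 717.8 -204.    30. ] median [84. 84. 82.]
[[773.0, -558.0], [665.0, -570.0], [557.0, -128.0], [605.0, 30.0], [755.0, 35.0], [778.0, -123.0], [792.0, -464.0]]
scene 0.58 [110. 241.] 345 [ 468.6 -484.1   30. ] median [71. 59. 46.]
[[426.0, -516.0], [463.0, -414.0], [510.0, -424.0], [490.0, -512.0]]
scene 0.55 [152. 263.] 370 [ 508.8 -229.6   30. ] median [69. 57. 43.]
[[454.0, -267.0], [484.0, -189.0], [542.0, -191.0], [512.0, -267.0]]
scene 0.44 [126. 244.] 106 [ 501.6 -390.    30. ] median [112.   96.5  67. ]
[[473.0, -392.0], [486.0, -373.0], [537.0, -374.0], [515.0, -406.0]]
top 0.84 [189. 432.] 324 [ 507.6 -307.5   30. ] median [79. 61. 44.]
[[545.0, -343.0], [521.0, -352.0], [486.0, -333.0], [479.0, -289.0], [534.0, -291.0]]
top 0.63 [191. 406.] 144 [ 498.5 -216.    30. ] median [104.  84.  62.]
[[531.0, -232.0], [482.0, -234.0], [472.0, -210.0], [527.0, -211.0]]
[[56, 55, 58], [59, 58, 60], [57, 58, 60], [62, 59, 59], [57, 56, 55]] (400, 640, 3)
```

A stands at y≈-216 and E at about (473,-450). B leans about 28° on C. I'll fit B and C precisely as tilted boxes on the board.

```bash
cat > fitb.py <<'E'
from kin import *
def tbox(x,y0,th,yaw,z0=8):
    """bottom near edge at (x,y0,z0); rises toward -y by th; yaw about z"""
    e=np.array([0,-np.cos(th),np.sin(th)]); n=np.array([0,np.sin(th),np.cos(th)])
    P=np.array([a*np.array([1,0,0])+b*e+c*n for a in(-30,30) for b in(0,60) for c in(0,22)])
    return R.from_euler('z',yaw).apply(P)+[x,y0,z0]
def iou(c,m,P):
    h=cv2.convexHull(np.round(proj(c,P)[:,::-1]*16).astype(np.int32)); k=np.zeros(m.shape,np.uint8); cv2.fillConvexPoly(k,h,1,cv2.LINE_8,4)
    return (k&m).sum()/(k|m).sum()
E
python3 - <<'E'
from fitb import *
import glob
mw=np.load('m_wrist_171_336.npy'); c=cam('wrist')
cost=lambda p:1-iou(c,mw,tbox(*p))
best=min((minimize(cost,[510,-296,t,0],method='Nelder-Mead',options=dict(initial_simplex=[[510,-296,t,0],[515,-296,t,0],[510,-302,t,0],[510,-296,t+.15,0],[510,-296,t,.1]],xatol=.05,fatol=1e-5)) for t in (0.05,.2,.35,.5,.65)),key=lambda r:r.fun)
print('B',best.x.round(3),np.degrees(best.x[2]).round(1),1-best.fun)
for t in (0,.1,.2,.3,.4,.5,.6): # profile over tilt
    r=minimize(lambda p:cost([p[0],p[1],t,p[2]]),[510,-296,0],method='Nelder-Mead',options=dict(initial_simplex=[[510,-296,0],[515,-296,0],[510,-304,0],[510,-296,.1]])); print(t,r.x.round(2),round(1-r.fun,3))
mc=np.load('m_wrist_210_327.npy'); bm=1-mw
def cc(p):
    h=cv2.convexHull(np.round(proj(c,tbox(p[0],p[1],0,p[2]))[:,::-1]*16).astype(np.int32)); k=np.zeros(mc.shape,np.uint8); cv2.fillConvexPoly(k,h,1,cv2.LINE_8,4); k&=bm
    return 1-(k&mc).sum()/(k|mc).sum()
r=minimize(cc,[500,-335,0],method='Nelder-Mead',options=dict(initial_simplex=[[500,-335,0],[506,-335,0],[500,-345,0],[500,-335,.1]])); print('C',r.x.round(2),1-r.fun)
E
```

```text
B [ 5.09821e+02 -2.93579e+02  3.17000e-01 -2.00000e-03] 18.1 0.9831358249772105
0 [ 5.0942e+02 -2.8930e+02  2.0000e-02] 0.976
0.1 [ 5.1117e+02 -2.9048e+02 -2.0000e-02] 0.969
0.2 [ 5.0977e+02 -2.9120e+02  1.0000e-02] 0.975
0.3 [ 5.1108e+02 -2.9327e+02 -3.0000e-02] 0.968
0.4 [ 5.1094e+02 -2.9487e+02 -1.0000e-02] 0.966
0.5 [ 5.0974e+02 -2.9661e+02 -2.0000e-02] 0.95
0.6 [ 5.0898e+02 -2.9756e+02 -1.0000e-02] 0.937Traceback (most recent call last):
  File "<stdin>", line 9, in <module>
    fid = stack.enter_context(open(os.fspath(file), "rb"))
                              ~~~~^^^^^^^^^^^^^^^^^^^^^^^
FileNotFoundError: [Errno 2] No such file or directory: 'm_wrist_210_327.npy'
```

```bash
ls m_*; python3 - <<'E'
from fitb import *
import glob
ms={n:np.load(f) for n,f in [('wrist','m_wrist_171_336.npy'),('scene',glob.glob('m_scene_13[56]_25*.npy')[0])]}
cs={n:cam(n) for n in ms}
W={'wrist':1,'scene':1}
cost=lambda p:sum(W[n]*(1-iou(cs[n],ms[n],tbox(*p))) for n in ms)
for t in (0,.1,.2,.3,.4,.5,.6):
    r=minimize(lambda p:cost([p[0],p[1],t,p[2]]),[510,-293,0],method='Nelder-Mead',options=dict(initial_simplex=[[510,-293,0],[515,-293,0],[510,-301,0],[510,-293,.1]])); p=[r.x[0],r.x[1],t,r.x[2]]
    print(t,r.x.round(2),[round(iou(cs[n],ms[n],tbox(*p)),3) for n in ms])
mc=np.load(glob.glob('m_wrist_2[01]*_32*.npy')[0]); c=cs['wrist']; bm=1-ms['wrist']
def cc(p):
    h=cv2.convexHull(np.round(proj(c,tbox(p[0],p[1],0,p[2]))[:,::-1]*16).astype(np.int32)); k=np.zeros(mc.shape,np.uint8); cv2.fillConvexPoly(k,h,1,cv2.LINE_8,4); k&=bm
    return 1-(k&mc).sum()/(k|mc).sum()
r=minimize(cc,[500,-335,0],method='Nelder-Mead',options=dict(initial_simplex=[[500,-335,0],[506,-335,0],[500,-345,0],[500,-335,.1]])); print('C',r.x.round(2),1-r.fun)
E
```

```text
m_scene_109_240.npy
m_scene_126_243.npy
m_scene_135_251.npy
m_scene_151_263.npy
m_scene_180_204.npy
m_top_188_432.npy
m_top_191_405.npy
m_wrist_171_336.npy
m_wrist_210_326.npy
m_wrist_264_311.npy
m_wrist_93_332.npy
0 [ 5.0998e+02 -2.8976e+02  1.0000e-02] [np.float64(0.975), np.float64(0.657)]
0.1 [ 5.0964e+02 -2.9050e+02 -2.0000e-02] [np.float64(0.944), np.float64(0.738)]
0.2 [ 5.1027e+02 -2.9185e+02 -2.0000e-02] [np.float64(0.957), np.float64(0.799)]
0.3 [ 5.1001e+02 -2.9331e+02 -1.0000e-02] [np.float64(0.974), np.float64(0.856)]
0.4 [ 5.1174e+02 -2.9594e+02 -4.0000e-02] [np.float64(0.93), np.float64(0.921)]
0.5 [ 5.1105e+02 -2.9731e+02 -2.0000e-02] [np.float64(0.942), np.float64(0.923)]
0.6 [ 5.1148e+02 -2.9822e+02  3.0000e-02] [np.float64(0.903), np.float64(0.946)]
C [ 4.9860e+02 -3.3486e+02 -1.0000e-02] 0.964
```

B tilts about 28°, its low edge at y≈-297. I'll grip it with a 38° lean and turn it 62° back up.

```bash
python3 - <<'E'
from kin import *
chain([([510.5,-326.6,130],Rpick(90,38),8),([510.5,-326.6,41.8],Rpick(90,38),5)])
for s in (-270,-275): print(*ik([505,s+5,50],Rpick(90,-24),(-.4,.7,1.7,-.5,.9,0)),*ik([505,s+5,120],Rpick(90,-24),(-.4,.7,1.7,-.5,.9,0)))
E
```

```text
shift/row [ 0.081 -0.105 -0.839] turn/row [ 0.592 -0.004 -0.003] end [-0.89  0.86  1.08  0.4   1.73 -0.94] maxstep [0.04 0.07 0.04 0.06 0.04 0.04] cost 0 margin 0.93
shift/row [ 0.     0.    -0.588] turn/row [0. 0. 0.] end [-0.89  0.96  1.13  0.4   1.59 -1.  ] maxstep [0.   0.02 0.02 0.   0.03 0.02] cost 0 margin 0.96
[-0.42  0.62  1.77 -0.63  0.68  0.07] 0.0 0.37 [-0.42  0.51  1.72 -0.54  0.81 -0.07] 0.0 0.46
[-0.43  0.62  1.77 -0.63  0.68  0.06] 0.0 0.37 [-0.43  0.51  1.71 -0.54  0.81 -0.08] 0.0 0.46
```

>>> play_rows --rows '[[[0.08,-0.105,-0.839],[0.592,0,0]],[[0.08,-0.105,-0.839],[0.592,0,0]],[[0.08,-0.105,-0.839],[0.592,0,0]],[[0.08,-0.105,-0.839],[0.592,0,0]],[[0.08,-0.105,-0.839],[0.592,0,0]],[[0.08,-0.105,-0.839],[0.592,0,0]],[[0.08,-0.105,-0.839],[0.592,0,0]],[[0.08,-0.105,-0.839],[0.592,0,0]],[[0,0,-0.8],[0,0,0]],[[0,0,-0.8],[0,0,0]],[[0,0,-0.5],[0,0,0]],[[0,0,0],[0,0,0]]]' --hand 1

```text
time: 61.92
tool_pos: [510.1, -325.8, 66.4]
tcp_rot: [-3.137, -0.664, 1.573]
contact_force: [0.3, 0.3, 0.4]
grip_width: 91.8
finger_force: 0.0
```

```bash
python3 - <<'E'
from kin import *
delta([510.5,-326.6,41.8],Rpick(90,38))
E
```

```text
at [ 510.1 -325.8   66.4] shift mm [  0.4  -0.8 -24.6] units [ 0.01 -0.03 -0.82] turn deg [-0.  -0.2 -0.3] units [-0.   -0.03 -0.04] min rows 0.8
```

>>> play_rows --rows '[[[0,0,-0.5],[0,0,0]],[[0,0,-0.35],[0,0,0]],[[0,0,0],[0,0,0]],[[0,0,0],[0,0,0]]]'

```text
time: 62.42
tool_pos: [510.5, -326.3, 42.1]
tcp_rot: [-3.139, -0.662, 1.574]
contact_force: [-1.2, 0.6, 0.0]
grip_width: 91.8
finger_force: 0.0
```

>>> play_rows --rows '[[[0,0,0],[0,0,0]],[[0,0,0],[0,0,0]],[[0,0,0],[0,0,0]],[[0,0,0],[0,0,0]],[[0,0,0],[0,0,0]]]' --hand -0.3

```text
time: 63.05
tool_pos: [510.4, -326.2, 41.9]
tcp_rot: [-3.139, -0.662, 1.574]
contact_force: [-0.0, -0.4, 0.7]
grip_width: 59.7
finger_force: 29.8
```

>>> play_rows --rows '[[[0,0,1],[0,0,0]],[[0,0,1],[0,0,0]],[[0,0.2,0.6],[-0.775,0,0]],[[0,0.2,0.4],[-0.775,0,0]],[[0,0.2,0.2],[-0.775,0,0]],[[0,0.2,0.2],[-0.775,0,0]],[[0,0.2,0],[-0.775,0,0]],[[0,0.2,0],[-0.775,0,0]],[[0,0.2,0],[-0.775,0,0]],[[-0.1,0.2,0],[-0.775,0,0]],[[-0.1,0.2,0],[-0.775,0,0]],[[0,0.2,0],[-0.775,0,0]]]'

```text
time: 64.55
tool_pos: [504.2, -265.9, 144.2]
tcp_rot: [-3.137, 0.423, 1.573]
contact_force: [-0.4, 0.2, 0.1]
grip_width: 59.6
finger_force: 29.8
```

```bash
python3 - <<'E'
from kin import *
np.set_printoptions(precision=3,suppress=True)
o=get_obs(); print(o['grip_width'],o['finger_force'])
delta([505,-267,52],Rpick(90,-24))
# tilt of held panel from scene camera
c=cam('scene'); p=np.array(o['tool_pos']); s=proj(c,p)[0]
for d in trace('panel1','scene'):
    if np.hypot(*(np.array(d['at'])-s))<25:
        m=d['mask'].astype(np.uint8); print(d['p'],d['at'],s)
        def f(q,dd=False):
            y,z,t=q; e=np.array([0,np.sin(t),np.cos(t)]); n=np.array([0,np.cos(t),-np.sin(t)])
            P=np.array([[p[0],y,z]+a*np.array([1,0,0])+b*e+k*n for a in(-30,30) for b in(-30,30) for k in(-11,11)])
            h=cv2.convexHull(np.round(proj(c,P)[:,::-1]*16).astype(np.int32)); k=np.zeros(m.shape,np.uint8); cv2.fillConvexPoly(k,h,1,cv2.LINE_8,4)
            return 1-(k&m).sum()/(k|m).sum()
        for t in (-.3,-.2,-.1,0,.1,.2,.3):
            r=minimize(lambda q:f([*q,t]),[p[1]-5,p[2]-12],method='Nelder-Mead',options=dict(initial_simplex=[[p[1]-5,p[2]-12],[p[1]-13,p[2]-12],[p[1]-5,p[2]-20]])); print(t,(r.x-p[1:]).round(1),round(1-r.fun,3))
E
```

```text
59.603328353660956 29.842355847358704
at [ 504.2 -265.9  144.2] shift mm [  0.8  -1.1 -92.2] units [ 0.03 -0.04 -3.07] turn deg [ 0.2 -0.3 -0. ] units [ 0.03 -0.03 -0.  ] min rows 3.1
0.65 [133.6, 250.6] [115.747 255.392]
-0.3 [ -97.3 -125.5] 0.635
-0.2 [ -92.7 -122.3] 0.634
-0.1 [ -97.8 -125. ] 0.638
0 [ -92.4 -120.4] 0.64
0.1 [-101.1 -125.3] 0.66
0.2 [-102.5 -125.6] 0.674
0.3 [ -83.  -110.7] 0.665
0.56 [120.9, 254.9] [115.747 255.392]
-0.3 [ -9.2 -13.8] 0.516
-0.2 [ -9.7 -23.6] 0.524
-0.1 [ -9.3 -14.4] 0.523
0 [ -2. -26.] 0.538
0.1 [-11.5 -24.4] 0.558
0.2 [ -5.  -12.4] 0.571
0.3 [ -2.1 -26.3] 0.615
```

>>> play_rows --rows '[[[0.03,-0.04,-1],[0,0,0]],[[0,0,-1],[0,0,0]],[[0,0,-0.6],[0,0,0]],[[0,0,-0.3],[0,0,0]],[[0,0,0],[0,0,0]],[[0,0,0],[0,0,0]]]'

```text
time: 65.4
tool_pos: [505.9, -267.8, 57.7]
tcp_rot: [-3.137, 0.42, 1.573]
contact_force: [0.0, 0.1, -1.2]
grip_width: 60.3
finger_force: 29.8
```

>>> play_rows --rows '[[[0,0,-0.08],[0,0,0]],[[0,0,0],[0,0,0]]]'

```text
time: 65.65
tool_pos: [505.4, -267.4, 54.7]
tcp_rot: [-3.136, 0.42, 1.574]
contact_force: [-0.5, 0.1, -0.4]
grip_width: 60.0
finger_force: 29.8
```

>>> play_rows --rows '[[[0,0,-0.08],[0,0,0]],[[0,0,0],[0,0,0]]]'

```text
time: 65.9
tool_pos: [505.2, -267.4, 51.8]
tcp_rot: [-3.135, 0.42, 1.574]
contact_force: [-0.9, -0.1, -0.0]
grip_width: 60.1
finger_force: 29.8
```

>>> play_rows --rows '[[[0,0,-0.06],[0,0,0]],[[0,0,0],[0,0,0]]]'

```text
time: 66.15
tool_pos: [505.5, -267.6, 50.6]
tcp_rot: [-3.136, 0.42, 1.574]
contact_force: [1.0, 1.1, 3.8]
grip_width: 59.9
finger_force: 29.9
```

>>> play_rows --rows '[[[0,0,-0.06],[0,0,0]],[[0,0,0],[0,0,0]]]'

```text
time: 66.4
tool_pos: [506.1, -267.7, 49.7]
tcp_rot: [-3.138, 0.421, 1.573]
contact_force: [-0.9, 1.7, 9.6]
grip_width: 59.8
finger_force: 30.0
```

>>> play_rows --rows '[[[0,0,0.03],[0,0,0]],[[0,0,0],[0,0,0]],[[0,0,0],[0,0,0]],[[0,0,0],[0,0,0]],[[0,0,0.4],[0,0,0]],[[0,0,0.8],[0,0,0]],[[0,0,1],[0,0,0]],[[0,0,1],[0,0,0]],[[0,0,1],[0.4,0,0]],[[0,0,1],[0.8,0,0]],[[0,0,1],[0.8,0,0]],[[0,0,1],[0.8,0,0]]]' --hand 0.7

```text
time: 67.9
tool_pos: [505.4, -267.0, 267.8]
tcp_rot: [-3.139, 0.026, 1.575]
contact_force: [0.1, -0.8, 0.2]
grip_width: 78.0
finger_force: 0.0
```

```bash
cat >> fitb.py <<'E'
def board(names=('wrist','scene','top')):
    for n in names:
        c=cam(n)
        for d in trace('panel1',n):
            w=ray(c,d['at'],38)[0]
            if w[1]>-120 or w[0]>640 or d['p']<.15: continue
            m=d['mask'].astype(np.uint8); k=max(cv2.findContours(m,0,2)[0],key=cv2.contourArea)
            # standing-box and flat-box fits, with dilated mask of others ignored
            res=[]
            for lab,t in (('stand',np.pi/2),('flat',0.)):
                x0,y0=w[0],w[1]+(11 if t==0 else 0)+ (20 if t==0 else -11)
                def cost(p): return 1-iou(c,m,tbox(p[0],p[1],t,p[2]))
                r=minimize(cost,[x0,y0,0],method='Nelder-Mead',options=dict(initial_simplex=[[x0,y0,0],[x0+8,y0,0],[x0,y0+10,0],[x0,y0,.1]]))
                ce=tbox(r.x[0],r.x[1],t,r.x[2]).mean(0); res.append((lab,ce.round(0).tolist(),round(np.degrees(r.x[2]),1),round(1-r.fun,2)))
            print(n,round(d['p'],2),np.round(d['at']),m.sum(),res)
E
python3 - <<'E'
from fitb import *
print(get_obs()['tool_pos'],get_obs()['tcp_rot'])
board()
E
```

```text
[ 505.36071849 -266.9917647   267.77104424] [-3.13903522  0.02562421  1.57509808]
wrist 0.9 [170. 321.] 1738 [('stand', [505.0, -272.0, 38.0], np.float64(-0.0), np.float64(0.95)), ('flat', [508.0, -283.0, 19.0], np.float64(21.3), np.float64(0.56))]
wrist 0.9 [322. 298.] 710 [('stand', [474.0, -455.0, 38.0], np.float64(-2.2), np.float64(0.33)), ('flat', [472.0, -493.0, 19.0], np.float64(12.8), np.float64(0.31))]
wrist 0.81 [240. 317.] 2363 [('stand', [501.0, -360.0, 38.0], np.float64(2.5), np.float64(0.73)), ('flat', [500.0, -366.0, 19.0], np.float64(0.4), np.float64(0.93))]
wrist 0.68 [120. 323.] 1581 [('stand', [500.0, -217.0, 38.0], np.float64(1.0), np.float64(0.95)), ('flat', [502.0, -227.0, 19.0], np.float64(18.1), np.float64(0.48))]
scene 0.97 [150. 266.] 371 [('stand', [499.0, -221.0, 38.0], np.float64(2.1), np.float64(0.88)), ('flat', [490.0, -242.0, 19.0], np.float64(-16.5), np.float64(0.88))]
scene 0.77 [129. 248.] 256 [('stand', [507.0, -353.0, 38.0], np.float64(-2.1), np.float64(0.6)), ('flat', [501.0, -376.0, 19.0], np.float64(1.3), np.float64(0.75))]
scene 0.59 [137. 255.] 282 [('stand', [505.0, -276.0, 38.0], np.float64(11.0), np.float64(0.7)), ('flat', [495.0, -304.0, 19.0], np.float64(-14.1), np.float64(0.67))]
scene 0.55 [114. 242.] 366 [('stand', [476.0, -452.0, 38.0], np.float64(6.7), np.float64(0.95)), ('flat', [466.0, -481.0, 19.0], np.float64(-16.1), np.float64(0.8))]
top 0.51 [191. 407.] 178 [('stand', [499.0, -215.0, 38.0], np.float64(-1.4), np.float64(0.82)), ('flat', [503.0, -221.0, 19.0], np.float64(2.9), np.float64(0.48))]
top 0.43 [194. 475.] 131 [('stand', [490.0, -447.0, 38.0], np.float64(1.0), np.float64(0.47)), ('flat', [490.0, -455.0, 19.0], np.float64(23.1), np.float64(0.35))]
top 0.39 [184. 418.] 82 [('stand', [526.0, -271.0, 38.0], np.float64(-1.9), np.float64(0.37)), ('flat', [526.0, -259.0, 19.0], np.float64(0.0), np.float64(0.22))]
```

B stands at (505,-272) and C is flat at (500,-366). C: pick with a 30° lean towards -y, then stand it with a 60° lean.

```bash
python3 - <<'E'
from kin import *
chain([([500,-354,140],Rpick(90,-30),6),([500,-354,28],Rpick(90,-30),6),([500,-350,180],Rpick(90,-30),6),([500,-317,180],Rpick(90,60),12),([500,-317,50],Rpick(90,60),5)])
E
```

```text
shift/row [-0.027 -0.485 -0.691] turn/row [-0.591 -0.009 -0.002] end [-0.53  0.52  1.67 -0.66  0.78 -0.09] maxstep [0.02 0.03 0.06 0.15 0.11 0.15] cost 0 margin 0.34
shift/row [ 0.     0.    -0.622] turn/row [0. 0. 0.] end [-0.53  0.7   1.74 -0.87  0.6   0.18] maxstep [0.   0.04 0.02 0.04 0.03 0.05] cost 0 margin 0.13
shift/row [0.    0.022 0.844] turn/row [0. 0. 0.] end [-0.52  0.47  1.63 -0.61  0.86 -0.16] maxstep [0.01 0.05 0.03 0.06 0.05 0.07] cost 0 margin 0.19
shift/row [0.    0.092 0.   ] turn/row [ 0.937 -0.     0.   ] end [-0.96  0.98  0.93  0.61  2.09 -0.9 ] maxstep [0.05 0.07 0.07 0.19 0.12 0.19] cost 0 margin 0.57
shift/row [ 0.     0.    -0.867] turn/row [0. 0. 0.] end [-0.96  1.14  0.97  0.56  1.93 -1.01] maxstep [0.   0.04 0.02 0.01 0.04 0.03] cost 0 margin 0.6
```

>>> play_rows --rows '[[[-0.03,-0.485,-0.2],[-0.591,0,0]],[[-0.03,-0.485,-0.4],[-0.591,0,0]],[[-0.03,-0.485,-0.7],[-0.591,0,0]],[[-0.03,-0.485,-0.9],[-0.591,0,0]],[[-0.03,-0.485,-1],[-0.591,0,0]],[[-0.03,-0.485,-1],[-0.591,0,0]],[[0,0,-1],[0,0,0]],[[0,0,-1],[0,0,0]],[[0,0,-0.8],[0,0,0]],[[0,0,0],[0,0,0]],[[0,0,0],[0,0,0]]]' --hand 1

```text
time: 69.58
tool_pos: [500.3, -354.3, 55.8]
tcp_rot: [-3.135, 0.524, 1.575]
contact_force: [-0.5, 0.7, 0.3]
grip_width: 91.8
finger_force: 0.0
```

```bash
python3 - <<'E'
from kin import *
delta([500,-354,28],Rpick(90,-30))
E
```

```text
at [ 500.3 -354.3   55.8] shift mm [ -0.3   0.3 -27.8] units [-0.01  0.01 -0.93] turn deg [ 0.  -0.3 -0.1] units [ 0.   -0.04 -0.01] min rows 0.9
```

>>> play_rows --rows '[[[0,0,-0.5],[0,0,0]],[[0,0,-0.35],[0,0,0]],[[0,0,-0.1],[0,0,0]],[[0,0,0],[0,0,0]]]'

```text
time: 70.08
tool_pos: [500.0, -354.8, 27.0]
tcp_rot: [-3.135, 0.524, 1.574]
contact_force: [0.8, -0.2, 0.6]
grip_width: 91.8
finger_force: 0.0
```

>>> play_rows --rows '[[[0,0,0],[0,0,0]],[[0,0,0],[0,0,0]],[[0,0,0],[0,0,0]],[[0,0,0],[0,0,0]],[[0,0,0],[0,0,0]]]' --hand -0.3

```text
time: 70.7
tool_pos: [499.9, -354.8, 26.9]
tcp_rot: [-3.135, 0.524, 1.574]
contact_force: [0.1, 0.1, 1.0]
grip_width: 59.9
finger_force: 29.9
```

```bash
python3 - <<'E'
from kin import *
o=get_obs(); Rc=R.from_euler('xyz',o['tcp_rot']); p=np.array(o['tool_pos'])
off=p[1]+366; v=p[2]-19; G=np.array([500,-308-v,38+off]); Rt=R.from_euler('x',90,degrees=True)*Rc
np.save('G.npy',G); np.save('Rt.npy',Rt.as_quat()); print(p,o['grip_width'],off,v,G)
chain([([500,-350,180],Rc,6),([500,G[1],180],Rt,12),(G,Rt,5)])
E
```

```text
[ 499.94441166 -354.78355822   26.90560568] 59.92634828355578 11.216441777269551 7.9056056753677595 [ 500.         -315.90560568   49.21644178]
shift/row [0.    0.027 0.851] turn/row [0. 0. 0.] end [-0.52  0.47  1.63 -0.61  0.87 -0.16] maxstep [0.01 0.05 0.03 0.06 0.05 0.07] cost 0 margin 0.19
shift/row [0.    0.095 0.   ] turn/row [0.937 0.    0.   ] end [-0.96  0.98  0.93  0.61  2.09 -0.9 ] maxstep [0.05 0.06 0.07 0.19 0.12 0.19] cost 0 margin 0.57
shift/row [ 0.     0.    -0.872] turn/row [0. 0. 0.] end [-0.96  1.14  0.97  0.56  1.93 -1.02] maxstep [0.   0.04 0.02 0.02 0.04 0.03] cost 0 margin 0.6
```

>>> play_rows --rows '[[[0,0,0.5],[0,0,0]],[[0,0,0.9],[0,0,0]],[[0,0,1],[0,0,0]],[[0,0,1],[0,0,0]],[[0,0,1],[0,0,0]],[[0,0,0.7],[0,0,0]]]'

```text
time: 71.45
tool_pos: [500.0, -354.7, 181.1]
tcp_rot: [-3.136, 0.524, 1.573]
contact_force: [-0.4, -0.2, -1.5]
grip_width: 59.7
finger_force: 29.9
```

>>> play_rows --rows '[[[0,0.1,0],[0.937,0,0]],[[0,0.1,0],[0.937,0,0]],[[0,0.1,0],[0.937,0,0]],[[0,0.1,0],[0.937,0,0]],[[0,0.1,0],[0.937,0,0]],[[0,0.1,0],[0.937,0,0]],[[0,0.1,0],[0.937,0,0]],[[0,0.1,0],[0.937,0,0]],[[0,0.1,0],[0.937,0,0]],[[0,0.1,0],[0.937,0,0]],[[0,0.1,0],[0.937,0,0]],[[0,0.1,0],[0.937,0,0]]]'

```text
time: 72.95
tool_pos: [499.8, -319.0, 179.6]
tcp_rot: [-3.141, -1.05, 1.576]
contact_force: [-0.5, 0.4, -1.2]
grip_width: 59.9
finger_force: 29.9
```

```bash
python3 -c "
from fitb import *
final(); board(['scene'])"
```

```text
59.85295575938903 29.87259328365326
at [ 499.8 -319.   179.6] shift mm [   0.2    3.1 -128.3] units [ 0.01  0.1  -4.28] turn deg [-0.2 -0.   0. ] units [-0.02 -0.    0.  ] min rows 4.3
scene 0.75 [150. 264.] 389 [('stand', [500.0, -220.0, 38.0], np.float64(3.7), np.float64(0.92)), ('flat', [489.0, -240.0, 19.0], np.float64(2.2), np.float64(0.79))]
scene 0.73 [101. 250.] 389 [('stand', [426.0, -502.0, 38.0], np.float64(-3.3), np.float64(0.91)), ('flat', [420.0, -522.0, 19.0], np.float64(5.0), np.float64(0.68))]
scene 0.72 [138. 256.] 290 [('stand', [506.0, -280.0, 38.0], np.float64(13.6), np.float64(0.72)), ('flat', [495.0, -305.0, 19.0], np.float64(-22.1), np.float64(0.69))]
scene 0.67 [114. 240.] 203 [('stand', [475.0, -452.0, 38.0], np.float64(8.7), np.float64(0.56)), ('flat', [476.0, -477.0, 19.0], np.float64(7.8), np.float64(0.6))]
```

>>> play_rows --rows '[[[0,0.1,-1],[0,0,0]],[[0,0,-1],[0,0,0]],[[0,0,-1],[0,0,0]],[[0,0,-0.8],[0,0,0]],[[0,0,-0.4],[0,0,0]],[[0,0,0],[0,0,0]],[[0,0,0],[0,0,0]]]'

```text
time: 73.92
tool_pos: [500.2, -316.1, 54.6]
tcp_rot: [3.14, -1.045, 1.578]
contact_force: [0.9, -0.3, 0.1]
grip_width: 59.8
finger_force: 29.9
```

>>> play_rows --rows '[[[0,0,-0.08],[0,0,0]],[[0,0,0],[0,0,0]]]'

```text
time: 74.18
tool_pos: [500.0, -315.9, 51.7]
tcp_rot: [3.141, -1.045, 1.577]
contact_force: [0.1, -0.1, -0.2]
grip_width: 59.8
finger_force: 29.9
```

>>> play_rows --rows '[[[0,0,-0.06],[0,0,0]],[[0,0,0],[0,0,0]]]'

```text
time: 74.42
tool_pos: [499.9, -315.9, 51.0]
tcp_rot: [3.139, -1.047, 1.579]
contact_force: [-1.2, -1.6, 4.9]
grip_width: 60.0
finger_force: 29.8
```

>>> play_rows --rows '[[[0,0,-0.04],[0,0,0]],[[0,0,0],[0,0,0]]]'

```text
time: 74.68
tool_pos: [499.9, -316.0, 50.9]
tcp_rot: [3.137, -1.048, 1.58]
contact_force: [-2.2, -1.4, 11.1]
grip_width: 60.3
finger_force: 29.8
```

>>> play_rows --rows '[[[0,0,0.03],[0,0,0]],[[0,0,0],[0,0,0]],[[0,0,0],[0,0,0]],[[0,0,0],[0,0,0]],[[0,0,0.4],[0,0,0]],[[0,0,0.8],[0,0,0]],[[0,0,1],[0,0,0]],[[0,0,1],[0,0,0]],[[0,0,1],[-0.4,0,0]],[[0,0,1],[-0.8,0,0]],[[0,0,1],[-0.8,0,0]],[[0,0,0.5],[-0.8,0,0]]]' --hand 0.7

```text
time: 76.18
tool_pos: [500.0, -315.9, 254.9]
tcp_rot: [3.139, -0.647, 1.577]
contact_force: [0.1, 0.3, -0.3]
grip_width: 77.8
finger_force: 0.0
```

```bash
python3 - <<'E'
from fitb import *
board(['scene'])
for n in ('top','scene'):
    c=cam(n); 
    for p,i,pr,at,col in panels(c,n,.2):
        if p[1]>300: print(n,p.round(1),round(i,2),pr,col)
# D pick: yaw -> lean option th=0/180 family or 90 family
D=np.array([427,380.])
for th,al in ((0,-45),(0,-40),(-90,-45),(90,45)):
    t=-np.sign(al)*np.array([np.cos(np.radians(th)),np.sin(np.radians(th))]); P=D+12*t
    print(th,al,P.round(1)); chain([([500,-100,260],Rpick(45,0),12),([460,180,250],Rpick(th+ (20 if th==0 else 0),0),12),([*P,120],Rpick(th,al),8),([*P,20],Rpick(th,al),5)])
E
```

```text
scene 0.76 [153. 265.] 406 [('stand', [502.0, -219.0, 38.0], np.float64(7.6), np.float64(0.96)), ('flat', [492.0, -242.0, 19.0], np.float64(-19.3), np.float64(0.85))]
scene 0.6 [140. 254.] 273 [('stand', [506.0, -280.0, 38.0], np.float64(3.1), np.float64(0.67)), ('flat', [495.0, -305.0, 19.0], np.float64(-20.0), np.float64(0.68))]
scene 0.6 [113. 243.] 314 [('stand', [474.0, -453.0, 38.0], np.float64(5.2), np.float64(0.87)), ('flat', [469.0, -479.0, 19.0], np.float64(8.6), np.float64(0.77))]
scene 0.57 [133. 254.] 102 [('stand', [492.0, -324.0, 38.0], np.float64(3.8), np.float64(0.26)), ('flat', [482.0, -380.0, 19.0], np.float64(2.0), np.float64(0.3))]
scene 0.45 [153. 314.] 180 [('stand', [359.0, -137.0, 38.0], np.float64(25.7), np.float64(0.45)), ('flat', [359.0, -150.0, 19.0], np.float64(24.4), np.float64(0.44))]
top [170.8 329.5  29.8] 0.85 0.9 [ 65. 115. 109.]
top [426.5 378.8   0.5] 0.94 0.85 [121. 119. 118.]
scene [169.1 329.5  30.8] 0.89 0.83 [ 43. 104.  93.]
scene [427.9 376.2   1.4] 0.88 0.56 [122. 117. 106.]
0 -45 [439. 380.]
shift/row [0.002 0.599 0.03 ] turn/row [-0.374 
[... 1861 characters left out ...]
.05 0.03 0.07] cost 0 margin 0.52
90 45 [427. 368.]
shift/row [0.002 0.599 0.03 ] turn/row [-0.374  0.151 -0.453] end [-0.35  0.3   1.53 -0.    1.31  0.44] maxstep [0.07 0.06 0.08 0.06 0.09 0.15] cost 0 margin 0.83
shift/row [-0.111  0.778 -0.028] turn/row [-0.     0.     0.469] end [ 0.22  0.28  1.59 -0.    1.27  0.22] maxstep [0.05 0.01 0.02 0.   0.01 0.03] cost 0 margin 0.99
shift/row [-0.138  0.783 -0.542] turn/row [ 0.703 -0.     0.   ] end [ 0.18  0.52  1.96  1.12  0.89 -0.67] maxstep [0.01 0.07 0.06 0.18 0.07 0.17] cost 0 margin 0.61
shift/row [ 0.     0.    -0.667] turn/row [0. 0. 0.] end [ 0.18  0.73  2.    1.33  0.8  -0.98] maxstep [0.   0.05 0.01 0.05 0.03 0.07] cost 0 margin 0.52
```

```bash
python3 - <<'E'
from fitb import *
board(['wrist'])
E
```

```text
wrist 0.6 [210. 326.] 1843 [('stand', [499.0, -217.0, 38.0], np.float64(-0.0), np.float64(0.95)), ('flat', [500.0, -201.0, 19.0], np.float64(-0.3), np.float64(0.62))]
```

>>> play_rows --rows '[[[0,0.6,0.1],[-0.374,0.151,-0.453]],[[0,0.6,0.1],[-0.374,0.151,-0.453]],[[0,0.6,0.1],[-0.374,0.151,-0.453]],[[0,0.6,0.1],[-0.374,0.151,-0.453]],[[0,0.6,0],[-0.374,0.151,-0.453]],[[0,0.6,0],[-0.374,0.151,-0.453]],[[0,0.6,0],[-0.374,0.151,-0.453]],[[0,0.6,0],[-0.374,0.151,-0.453]],[[0,0.6,0],[-0.374,0.151,-0.453]],[[0,0.6,0],[-0.374,0.151,-0.453]],[[0,0.6,0],[-0.374,0.151,-0.453]],[[0,0.6,0],[-0.374,0.151,-0.453]]]' --hand 1

```text
time: 78.08
tool_pos: [499.6, -99.3, 261.1]
tcp_rot: [-3.141, 0.006, 0.784]
contact_force: [-0.4, 0.3, 0.3]
grip_width: 92.1
finger_force: 0.0
```

>>> play_rows --rows '[[[-0.11,0.778,0],[0,0,-0.26]],[[-0.11,0.778,0],[0,0,-0.26]],[[-0.11,0.778,0],[0,0,-0.26]],[[-0.11,0.778,0],[0,0,-0.26]],[[-0.11,0.778,0],[0,0,-0.26]],[[-0.11,0.778,0],[0,0,-0.26]],[[-0.11,0.778,0],[0,0,-0.26]],[[-0.11,0.778,0],[0,0,-0.26]],[[-0.11,0.778,0],[0,0,-0.26]],[[-0.11,0.778,0],[0,0,-0.26]],[[-0.11,0.778,0],[0,0,-0.26]],[[-0.11,0.778,0],[0,0,-0.26]]]'

```text
time: 79.58
tool_pos: [460.0, 180.8, 261.0]
tcp_rot: [3.141, 0.007, 0.349]
contact_force: [-0.3, 0.1, -0.1]
grip_width: 91.8
finger_force: 0.0
```

>>> play_rows --rows '[[[-0.09,0.833,-0.54],[-0.123,0.696,-0.296]],[[-0.09,0.833,-0.54],[-0.123,0.696,-0.296]],[[-0.09,0.833,-0.54],[-0.123,0.696,-0.296]],[[-0.09,0.833,-0.54],[-0.123,0.696,-0.296]],[[-0.09,0.833,-0.54],[-0.123,0.696,-0.296]],[[-0.09,0.833,-0.54],[-0.123,0.696,-0.296]],[[-0.09,0.833,-0.54],[-0.123,0.696,-0.296]],[[-0.09,0.833,-0.54],[-0.123,0.696,-0.296]],[[0,0,0],[0,0,0]]]'

```text
time: 80.7
tool_pos: [437.7, 380.0, 127.7]
tcp_rot: [3.137, 0.798, 0.001]
contact_force: [-0.2, -0.5, 0.1]
grip_width: 91.8
finger_force: 0.0
```

```bash
python3 - <<'E'
from kin import *
np.set_printoptions(precision=2,suppress=True)
delta([439,380,20],Rpick(0,-45))
c=cam('wrist')
for p,i,pr,at,col in panels(c,'wrist'): print(p,round(i,2),round(pr,2),at,col)
E
```

```text
at [437.7 380.  127.7] shift mm [   1.3    0.  -107.7] units [ 0.04  0.   -3.59] turn deg [ 0.2 -0.7 -0.2] units [ 0.02 -0.09 -0.03] min rows 3.6
[425.6  378.66   0.73] 0.98 0.79 [ 91. 324.] [144. 117.  92.]
[165.84 330.41  30.67] 0.95 0.66 [240. 359.] [ 2. 80. 76.]
[297.15 205.31  28.64] 0.95 0.65 [190. 499.] [16. 77. 29.]
```

>>> play_rows --rows '[[[0,0,-1],[0,0,0]],[[0,0,-1],[0,0,0]],[[0,0,-0.9],[0,0,0]],[[0,0,-0.5],[0,0,0]],[[0,0,-0.2],[0,0,0]],[[0,0,0],[0,0,0]],[[0,0,0],[0,0,0]]]'

```text
time: 81.68
tool_pos: [439.2, 380.5, 25.7]
tcp_rot: [-3.14, 0.788, 0.005]
contact_force: [0.1, -0.5, 0.0]
grip_width: 91.3
finger_force: 0.0
```

>>> play_rows --rows '[[[0,0,0],[0,0,0]],[[0,0,0],[0,0,0]],[[0,0,0],[0,0,0]],[[0,0,0],[0,0,0]],[[0,0,0],[0,0,0]]]' --hand -0.3

```text
time: 82.3
tool_pos: [438.7, 380.3, 24.7]
tcp_rot: [-3.141, 0.79, 0.004]
contact_force: [-0.2, -0.3, 0.2]
grip_width: 59.7
finger_force: 30.0
```

```bash
python3 - <<'E'
from fitb import *
G,Rt=placeplan(426,379,-347); print(Rt.as_matrix()[:,2])
chain([([450,220,260],Rpick(20,0),12),([490,-110,270],Rpick(60,15),12),([500,G[1],180],Rt,10),(G+[0,0,4],Rt,5)])
board(['scene','top'])
E
```

```text
width 59.74044264647141 off 12.7 goal [ 500.  -360.7   50.7]
[-6.64192978e-04  7.04045236e-01 -7.10154817e-01]
shift/row [ 0.031 -0.445  0.654] turn/row [ 0.083 -0.466  0.195] end [ 0.3   0.28  1.56 -0.    1.3   1.52] maxstep [0.02 0.07 0.06 0.04 0.05 0.05] cost 0 margin 0.91
shift/row [ 0.111 -0.917  0.028] turn/row [ 0.102 -0.122  0.414] end [-0.53  0.25  1.6   0.27  1.3  -0.08] maxstep [0.08 0.03 0.03 0.03 0.03 0.15] cost 0 margin 0.92
shift/row [ 0.033 -0.836 -0.3  ] turn/row [ 0.363 -0.097  0.367] end [-0.95  0.91  0.9   0.46  1.97 -0.92] maxstep [0.08 0.08 0.12 0.05 0.1  0.14] cost 0 margin 0.69
shift/row [ 0.     0.    -0.836] turn/row [0. 0. 0.] end [-0.95  1.04  0.98  0.43  1.78 -1.01] maxstep [0.   0.03 0.02 0.01 0.04 0.02] cost 0 margin 0.73
scene 0.91 [112. 243.] 312 [('stand', [476.0, -454.0, 38.0], np.float64(-7.5), np.float64(0.85)), ('flat', [466.0, -479.0, 19.0], np.float64(10.5), np.float64(0.75))]
scene 0.68 [150. 266.] 402 [('stand', [501.0, -217.0, 38.0], np.float64(4.5), np.float64(0.94)), ('flat', [493.0, -241.0, 19.0], np.float64(-18.9), np.float64(0.88))]
sce
[... 282 characters left out ...]
.0, 19.0], np.float64(15.1), np.float64(0.4))]
top 0.76 [191. 406.] 191 [('stand', [498.0, -215.0, 38.0], np.float64(0.0), np.float64(0.87)), ('flat', [503.0, -211.0, 19.0], np.float64(3.0), np.float64(0.51))]
top 0.75 [189. 422.] 208 [('stand', [508.0, -274.0, 38.0], np.float64(-2.4), np.float64(0.87)), ('flat', [509.0, -274.0, 19.0], np.float64(9.3), np.float64(0.54))]
top 0.65 [192. 432.] 221 [('stand', [501.0, -309.0, 38.0], np.float64(-1.5), np.float64(0.92)), ('flat', [503.0, -310.0, 19.0], np.float64(4.3), np.float64(0.57))]
top 0.49 [197. 474.] 249 [('stand', [475.0, -450.0, 38.0], np.float64(5.1), np.float64(0.9)), ('flat', [476.0, -454.0, 19.0], np.float64(18.0), np.float64(0.64))]
```

Four panels stand, at y≈-216, -273, -309 and -450. D goes at -347.

>>> play_rows --rows '[[[0,-0.1,1],[0.083,-0.466,0.195]],[[0,-0.3,1],[0.083,-0.466,0.195]],[[0,-0.4,1],[0.083,-0.466,0.195]],[[0,-0.4,1],[0.083,-0.466,0.195]],[[0,-0.5,1],[0.083,-0.466,0.195]],[[0,-0.5,0.9],[0.083,-0.466,0.195]],[[0,-0.5,0.7],[0.083,-0.466,0.195]],[[0,-0.5,0.5],[0.083,-0.466,0.195]],[[0.1,-0.5,0.4],[0.083,-0.466,0.195]],[[0.1,-0.5,0.3],[0.083,-0.466,0.195]],[[0.1,-0.5,0.1],[0.083,-0.466,0.195]],[[0.07,-0.6,0],[0.083,-0.466,0.195]]]'

```text
time: 84.0
tool_pos: [449.8, 221.0, 262.1]
tcp_rot: [-3.141, -0.003, 0.35]
contact_force: [0.2, 0.5, -0.8]
grip_width: 59.5
finger_force: 30.0
```

>>> play_rows --rows '[[[0.11,-0.917,0.03],[0.102,-0.122,0.414]],[[0.11,-0.917,0.03],[0.102,-0.122,0.414]],[[0.11,-0.917,0.03],[0.102,-0.122,0.414]],[[0.11,-0.917,0.03],[0.102,-0.122,0.414]],[[0.11,-0.917,0.03],[0.102,-0.122,0.414]],[[0.11,-0.917,0.03],[0.102,-0.122,0.414]],[[0.11,-0.917,0.03],[0.102,-0.122,0.414]],[[0.11,-0.917,0.03],[0.102,-0.122,0.414]],[[0.11,-0.917,0.03],[0.102,-0.122,0.414]],[[0.11,-0.917,0.03],[0.102,-0.122,0.414]],[[0.11,-0.917,0.03],[0.102,-0.122,0.414]],[[0.11,-0.917,0.03],[0.102,-0.122,0.414]]]'

```text
time: 85.5
tool_pos: [489.3, -109.7, 272.6]
tcp_rot: [-3.141, -0.262, 1.048]
contact_force: [0.2, -0.1, 0.7]
grip_width: 59.8
finger_force: 30.0
```

>>> play_rows --rows '[[[0.03,-0.836,0],[0.363,-0.097,0.367]],[[0.03,-0.836,0],[0.363,-0.097,0.367]],[[0.03,-0.836,0],[0.363,-0.097,0.367]],[[0.03,-0.836,0],[0.363,-0.097,0.367]],[[0.03,-0.836,-0.2],[0.363,-0.097,0.367]],[[0.03,-0.836,-0.4],[0.363,-0.097,0.367]],[[0.03,-0.836,-0.6],[0.363,-0.097,0.367]],[[0.03,-0.836,-0.6],[0.363,-0.097,0.367]],[[0.03,-0.836,-0.6],[0.363,-0.097,0.367]],[[0.03,-0.836,-0.6],[0.363,-0.097,0.367]],[[0,0,0],[0,0,0]]]'

```text
time: 86.88
tool_pos: [497.5, -360.8, 178.2]
tcp_rot: [-3.134, -0.784, 1.564]
contact_force: [-0.7, 0.7, -1.0]
grip_width: 59.8
finger_force: 30.0
```

```bash
python3 -c "
from fitb import *
final(); board(['scene','wrist'])"
```

```text
59.75968933085458 29.997197091579437
at [ 497.5 -360.8  178.2] shift mm [   2.5    0.  -125.6] units [ 0.08  0.   -4.19] turn deg [-0.2 -0.3  0.1] units [-0.02 -0.03  0.01] min rows 4.2
scene 0.78 [151. 264.] 395 [('stand', [500.0, -219.0, 38.0], np.float64(6.7), np.float64(0.93)), ('flat', [492.0, -241.0, 19.0], np.float64(-18.6), np.float64(0.87))]
scene 0.63 [130. 250.] 124 [('stand', [490.0, -342.0, 38.0], np.float64(3.9), np.float64(0.32)), ('flat', [484.0, -351.0, 19.0], np.float64(7.3), np.float64(0.36))]
scene 0.63 [114. 244.] 266 [('stand', [477.0, -450.0, 38.0], np.float64(3.3), np.float64(0.73)), ('flat', [468.0, -478.0, 19.0], np.float64(4.2), np.float64(0.78))]
scene 0.58 [138. 256.] 287 [('stand', [506.0, -277.0, 38.0], np.float64(16.7), np.float64(0.73)), ('flat', [495.0, -306.0, 19.0], np.float64(7.1), np.float64(0.64))]
wrist 0.88 [199. 328.] 298 [('stand', [506.0, -264.0, 38.0], np.float64(9.3), np.float64(0.1)), ('flat', [505.0, -212.0, 19.0], np.float64(-3.2), np.float64(0.08))]
wrist 0.77 [171. 326.] 2842 [('stand', [500.0, -216.0, 38.0], np.float64(-0.1), np.float64(0.96)), ('flat', [500.0, -197.0, 19.0], np.float64(-2.4), np.float64(0.81))]
wrist 0.69 [241. 320.] 9731 [('stand', [499.0, -284.0, 38.0], np.float64(0.0), np.float64(0.33)), ('flat', [503.0, -288.0, 19.0], np.float64(-0.1), np.float64(0.43))]
```

All still standing. Lowering D.

>>> play_rows --rows '[[[0.08,0,-1],[0,0,0]],[[0,0,-1],[0,0,0]],[[0,0,-1],[0,0,0]],[[0,0,-0.7],[0,0,0]],[[0,0,-0.4],[0,0,0]],[[0,0,0],[0,0,0]],[[0,0,0],[0,0,0]]]'

```text
time: 87.95
tool_pos: [501.2, -360.0, 60.6]
tcp_rot: [3.141, -0.778, 1.572]
contact_force: [0.7, 0.1, -0.3]
grip_width: 59.6
finger_force: 30.0
```

>>> play_rows --rows '[[[0,0,-0.08],[0,0,0]],[[0,0,0],[0,0,0]]]'

```text
time: 88.2
tool_pos: [500.8, -359.7, 57.3]
tcp_rot: [-3.141, -0.779, 1.57]
contact_force: [0.6, 0.3, -0.5]
grip_width: 59.4
finger_force: 30.0
```

>>> play_rows --rows '[[[0,0,-0.12],[0,0,0]],[[0,0,0],[0,0,0]]]'

```text
time: 88.45
tool_pos: [500.7, -359.5, 53.1]
tcp_rot: [-3.14, -0.78, 1.57]
contact_force: [-0.5, 0.2, 0.2]
grip_width: 59.7
finger_force: 30.0
```

>>> play_rows --rows '[[[0,0,-0.06],[0,0,0]],[[0,0,0],[0,0,0]]]'

```text
time: 88.7
tool_pos: [500.7, -359.6, 51.5]
tcp_rot: [-3.14, -0.78, 1.57]
contact_force: [0.1, -1.3, -0.9]
grip_width: 59.4
finger_force: 30.0
```

>>> play_rows --rows '[[[0,0,-0.04],[0,0,0]],[[0,0,0],[0,0,0]]]'

```text
time: 88.95
tool_pos: [500.8, -359.6, 50.4]
tcp_rot: [-3.14, -0.78, 1.57]
contact_force: [-0.5, 0.4, 0.1]
grip_width: 59.7
finger_force: 30.0
```

>>> play_rows --rows '[[[0,0,-0.04],[0,0,0]],[[0,0,0],[0,0,0]]]'

```text
time: 89.2
tool_pos: [500.9, -359.8, 49.9]
tcp_rot: [-3.141, -0.78, 1.571]
contact_force: [-0.5, -0.3, 3.7]
grip_width: 59.5
finger_force: 30.0
```

>>> play_rows --rows '[[[0,0,-0.03],[0,0,0]],[[0,0,0],[0,0,0]]]'

```text
time: 89.45
tool_pos: [500.9, -359.8, 49.9]
tcp_rot: [-3.141, -0.78, 1.571]
contact_force: [-1.2, -1.1, 8.0]
grip_width: 59.7
finger_force: 30.0
```

Contact. Release and rise straight up, then clear away for a check.

>>> play_rows --rows '[[[0,0,0.03],[0,0,0]],[[0,0,0],[0,0,0]],[[0,0,0],[0,0,0]],[[0,0,0],[0,0,0]],[[0,0,0.4],[0,0,0]],[[0,0,0.8],[0,0,0]],[[0,0,1],[0,0,0]],[[0,0,1],[0,0,0]],[[0,0,1],[-0.4,0,0]],[[0,0,1],[-0.8,0,0]],[[0,0,1],[-0.8,0,0]],[[0,0,0.7],[-0.8,0,0]]]' --hand 0.7

```text
time: 90.95
tool_pos: [500.9, -359.8, 260.4]
tcp_rot: [3.139, -0.382, 1.571]
contact_force: [-0.2, -0.3, 0.1]
grip_width: 78.0
finger_force: 0.0
```

```bash
python3 - <<'E'
from fitb import *
# lever grasp: vertical, closing along y, above idle handle
for th in (0,180): print(th); chain([([500,-120,270],Rpick(60,0),9),([608,-30,240],Rpick(th,0),10),([608,-30,138],Rpick(th,0),4)])
E
```

```text
0
shift/row [-0.003  0.888  0.036] turn/row [-0.296  0.081 -0.412] end [-0.38  0.3   1.5   0.    1.34  0.14] maxstep [0.08 0.06 0.1  0.04 0.08 0.14] cost 0 margin 0.97
shift/row [ 0.36  0.3  -0.1 ] turn/row [ 0.    0.   -0.75] end [-0.18  0.5   1.28  0.    1.36  1.4 ] maxstep [0.03 0.03 0.03 0.   0.01 0.13] cost 0 margin 1.0
shift/row [ 0.    0.   -0.85] turn/row [0. 0. 0.] end [-0.18  0.59  1.42 -0.    1.13  1.4 ] maxstep [0.   0.03 0.04 0.   0.06 0.  ] cost 0 margin 0.85
180
shift/row [-0.003  0.888  0.036] turn/row [-0.296  0.081 -0.412] end [-0.38  0.3   1.5   0.    1.34  0.14] maxstep [0.08 0.06 0.1  0.04 0.08 0.14] cost 0 margin 0.97
shift/row [ 0.36  0.3  -0.1 ] turn/row [0.  0.  1.5] end [-0.18  0.5   1.28  0.    1.36 -1.75] maxstep [0.03 0.03 0.03 0.   0.01 0.2 ] cost 0 margin 1.0
shift/row [ 0.    0.   -0.85] turn/row [0. 0. 0.] end [-0.18  0.59  1.42 -0.    1.13 -1.75] maxstep [0.   0.03 0.04 0.   0.06 0.  ] cost 0 margin 0.85
```

>>> play_rows --rows '[[[0,0.888,0.1],[-0.296,0.081,-0.412]],[[0,0.888,0.1],[-0.296,0.081,-0.412]],[[0,0.888,0.1],[-0.296,0.081,-0.412]],[[0,0.888,0],[-0.296,0.081,-0.412]],[[0,0.888,0],[-0.296,0.081,-0.412]],[[0,0.888,0],[-0.296,0.081,-0.412]],[[0,0.888,0],[-0.296,0.081,-0.412]],[[0,0.888,0],[-0.296,0.081,-0.412]],[[0,0.888,0],[-0.296,0.081,-0.412]]]' --hand 1

```text
time: 92.08
tool_pos: [500.6, -118.9, 267.5]
tcp_rot: [3.141, -0.007, 1.043]
contact_force: [-0.1, -1.1, 1.0]
grip_width: 91.5
finger_force: 0.0
```

>>> play_rows --rows '[[[0.36,0.3,-0.1],[0,0,-0.75]],[[0.36,0.3,-0.1],[0,0,-0.75]],[[0.36,0.3,-0.1],[0,0,-0.75]],[[0.36,0.3,-0.1],[0,0,-0.75]],[[0.36,0.3,-0.1],[0,0,-0.75]],[[0.36,0.3,-0.1],[0,0,-0.75]],[[0.36,0.3,-0.1],[0,0,-0.75]],[[0.36,0.3,-0.1],[0,0,-0.75]],[[0.36,0.3,-0.1],[0,0,-0.75]],[[0.36,0.3,-0.1],[0,0,-0.75]],[[0,0,0],[0,0,0]],[[0,0,0],[0,0,0]]]'

```text
time: 93.58
tool_pos: [608.5, -30.1, 236.4]
tcp_rot: [-3.139, -0.008, 0.0]
contact_force: [-0.9, 0.5, 0.2]
grip_width: 91.8
finger_force: 0.0
```

```bash
python3 - <<'E'
from fitb import *
np.set_printoptions(precision=1,suppress=True)
board(['top','scene'])
c=cam('wrist')
for n in ['wrist','scene']:
  if n=='scene': c=cam('scene')
  for q,z in [('lever_grip',131.6),('lever_hinge',55)]:
    for d in pinpoint(q,n)[:2]: print(n,q,round(d['p'],2),d['at'],ray(c,d['at'],z))
delta([608,-31,138],Rpick(0,0))
E
```

```text
top 0.76 [189. 418.] 203 [('stand', [509.0, -271.0, 38.0], np.float64(4.0), np.float64(0.82)), ('flat', [509.0, -274.0, 19.0], np.float64(7.9), np.float64(0.53))]
top 0.67 [191. 406.] 194 [('stand', [499.0, -215.0, 38.0], np.float64(-0.5), np.float64(0.89)), ('flat', [502.0, -212.0, 19.0], np.float64(5.7), np.float64(0.51))]
top 0.5 [190. 444.] 215 [('stand', [501.0, -347.0, 38.0], np.float64(0.0), np.float64(0.84)), ('flat', [506.0, -350.0, 19.0], np.float64(3.5), np.float64(0.54))]
top 0.5 [198. 473.] 251 [('stand', [476.0, -449.0, 38.0], np.float64(2.3), np.float64(0.91)), ('flat', [479.0, -459.0, 19.0], np.float64(11.0), np.float64(0.64))]
top 0.48 [191. 437.] 152 [('stand', [504.0, -314.0, 38.0], np.float64(-5.8), np.float64(0.62)), ('flat', [505.0, -323.0, 19.0], np.float64(1.7), np.float64(0.4))]
scene 0.46 [154. 268.] 176 [('stand', [504.0, -206.0, 38.0], np.float64(10.3), np.float64(0.42)), ('flat', [495.0, -223.0, 19.0], np.float64(4.0), np.float64(0.4))]
wrist lever_grip 0.75 [203.7, 324.8] [[609.  -31.4 131.6]]
wrist lever_hinge 0.94 [116.5, 321.9] [[671.1 -28.9  55. ]]
scene lever_grip 0.57 [173.9, 255.4] [[618.3 -35.  131.6]]
scene lever_hinge 0.93 [205.3, 241.4] [[676.8 -21.9  55. ]]
scene lever_hinge 0.74 [169.3, 190.4] [[ 740.6 -244.5   55. ]]
at [608.8 -30.  235.3] shift mm [ -0.8  -1.  -97.3] units [-0.  -0.  -3.2] turn deg [-0.2  0.4  0.1] units [-0.   0.1  0. ] min rows 3.2
```

All five panels stand separately and the lever reads idle. Next is the lever to 40°.

>>> play_rows --rows '[[[0,-0.03,-1],[0,0,0]],[[0,0,-1],[0,0,0]],[[0,0,-0.8],[0,0,0]],[[0,0,-0.4],[0,0,0]],[[0,0,-0.1],[0,0,0]],[[0,0,0],[0,0,0]],[[0,0,0],[0,0,0]]]'

```text
time: 94.95
tool_pos: [609.3, -30.9, 137.3]
tcp_rot: [-3.139, -0.009, -0.001]
contact_force: [0.2, 0.4, -0.1]
grip_width: 92.0
finger_force: 0.0
```

>>> play_rows --rows '[[[0,0,0],[0,0,0]],[[0,0,0],[0,0,0]],[[0,0,0],[0,0,0]],[[0,0,0],[0,0,0]],[[0,0,0],[0,0,0]],[[0,0,0],[0,0,0]],[[0,0,0],[0,0,0]],[[0,0,0],[0,0,0]]]' --hand -0.5

```text
time: 95.95
tool_pos: [608.9, -32.9, 136.3]
tcp_rot: [3.141, -0.007, -0.001]
contact_force: [-1.1, -8.5, -0.6]
grip_width: 40.1
finger_force: 30.0
```

>>> play_rows --rows '[[[0.377,0,0.273],[0,0,0]],[[0.41,0,0.22],[0,0,0]],[[0.437,0,0.157],[0,0,0]],[[0.457,0,0.097],[0,0,0]],[[0.463,0,0.033],[0,0,0]],[[0,0,0],[0,0,0]],[[0,0,0],[0,0,0]],[[0,0,0],[0,0,0]]]'

```text
time: 96.95
tool_pos: [672.6, -31.1, 159.3]
tcp_rot: [-3.139, -0.007, -0.001]
contact_force: [0.5, -3.6, -2.9]
grip_width: 39.7
finger_force: 30.0
```

```bash
python3 - <<'E'
from kin import *
np.set_printoptions(precision=1,suppress=True)
o=get_obs(); print(o['grip_width'],o['tool_pos'])
for n in ['wrist','scene','top']:
  c=cam(n)
  for q,z in [('lever_grip',155),('lever_hinge',55)]:
    for d in pinpoint(q,n)[:2]: print(n,q,round(d['p'],2),d['at'],ray(c,d['at'],z))
E
```

```text
39.658068478980596 [672.6 -31.1 159.3]
wrist lever_grip 0.95 [275.4, 324.8] [[666.5 -31.8 155. ]]
wrist lever_hinge 0.89 [205.8, 321.4] [[671.3 -29.6  55. ]]
scene lever_grip 0.5 [175.9, 238.9] [[668.  -25.7 155. ]]
scene lever_hinge 0.57 [202.4, 245.2] [[663.  -26.6  55. ]]
top lever_grip 0.48 [120.1, 306.2] [[709.2 121.4 155. ]]
top lever_hinge 0.32 [129.4, 427.2] [[ 710.4 -291.3   55. ]]
```

>>> play_rows --rows '[[[0,0,0],[0,0,0]],[[0,0,0],[0,0,0]],[[0,0,0],[0,0,0]],[[0,0,0],[0,0,0]],[[0,0,0],[0,0,0]],[[0,0,0.5],[0,0,0]],[[0,0,1],[0,0,0]],[[0,0,1],[0,0,0]],[[0,0,1],[0,0,0]],[[0,0,0],[0,0,0]],[[0,0,0],[0,0,0]]]' --hand 1

```text
time: 98.78
tool_pos: [672.8, -30.7, 264.3]
tcp_rot: [-3.139, -0.007, -0.001]
contact_force: [-0.4, 0.2, -1.1]
grip_width: 91.5
finger_force: 0.0
```

```bash
python3 - <<'E'
from fitb import *
np.set_printoptions(precision=1,suppress=True)
for n in ['wrist','scene','top']:
  c=cam(n)
  for q,z in [('lever_grip',155),('lever_hinge',55)]:
    for d in pinpoint(q,n)[:1]: print(n,q,round(d['p'],2),d['at'],ray(c,d['at'],z))
board(['top','scene'])
E
```

```text
wrist lever_grip 0.73 [206.3, 320.1] [[669.4 -28.2 155. ]]
wrist lever_hinge 0.79 [178.0, 322.4] [[669.9 -29.7  55. ]]
scene lever_grip 0.6 [176.4, 236.4] [[674.3 -27.5 155. ]]
scene lever_hinge 0.95 [204.1, 243.0] [[671.  -23.8  55. ]]
top 0.73 [192. 404.] 162 [('stand', [499.0, -217.0, 38.0], np.float64(3.8), np.float64(0.72)), ('flat', [501.0, -207.0, 19.0], np.float64(2.2), np.float64(0.44))]
top 0.69 [191. 445.] 201 [('stand', [505.0, -347.0, 38.0], np.float64(-0.7), np.float64(0.79)), ('flat', [506.0, -344.0, 19.0], np.float64(2.5), np.float64(0.52))]
top 0.69 [199. 474.] 252 [('stand', [478.0, -451.0, 38.0], np.float64(-1.6), np.float64(0.91)), ('flat', [478.0, -451.0, 19.0], np.float64(5.5), np.float64(0.64))]
top 0.6 [189. 421.] 238 [('stand', [507.0, -273.0, 38.0], np.float64(3.2), np.float64(0.93)), ('flat', [510.0, -280.0, 19.0], np.float64(12.4), np.float64(0.62))]
top 0.44 [192. 438.] 208 [('stand', [499.0, -309.0, 38.0], np.float64(-1.9), np.float64(0.85)), ('flat', [503.0, -320.0, 19.0], np.float64(2.4), np.float64(0.54))]
scene 0.69 [138. 258.] 233 [('stand', [505.0, -277.0, 38.0], np.float64(-1.1), np.float64(0.56)), ('flat', [496.0, -301.0, 19.0], np.float64(-22.5), np.float64(0.56))]
scene 0.61 [149. 263.] 383 [('stand', [501.0, -219.0, 38.0], np.float64(5.8), np.float64(0.92)), ('flat', [490.0, -243.0, 19.0], np.float64(-23.2), np.float64(0.87))]
scene 0.6 [111. 248.] 155 [('stand', [443.0, -485.0, 38.0], np.float64(49.9), np.float64(0.51)), ('flat', [449.0, -483.0, 19.0], np.float64(9.5), np.float64(0.49))]
scene 0.59 [128. 260.] 39 [('stand', [472.0, -370.0, 38.0], np.float64(10.9), np.float64(0.1)), ('flat', [471.0, -341.0, 19.0], np.float64(-2.3), np.float64(0.11))]
```

The handle is right above the hinge (grip 669–674 against hinge 670–671), which is 40° within about 2°. All five panels stand. Handing in.

```bash
python3 -c "
from plant import bot
print(bot.close_job())"
```

```text
the job is handed in; nothing more can be done
None
```

The job is handed in with the lever at about 40° and all five panels standing apart on the board by my last camera measurements; two had toppled and been stood up again. The hand-in reported no verdict.

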